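# Set out the demonstration glassware

## Task

Set out the bench for the demonstration: put the glass ball stopper into the neck of the open big flask, lay the cork ring flat on the wooden board midway between the two big flasks and stand the small round flask upright in it. Stand the small amber bottle on the bench directly in front of the now-closed flask (the one that was open), on the robot's side of it, leaving a gap of about 40 mm between them; and nest the steel cup upright in the steel basin with its handle fanned about a quarter turn, either way, from the basin's handle. Do not tip any of the glassware or the cup over, and let go of everything at the end.

Things in the scene. Friction and masses are not known exactly. Their poses are not given: they have to be found in the camera images.
- cork_ring: loose flat cork ring, 66 mm outer diameter, 46 mm hole, 22 mm high, 40 g. Origin: centre of its underside, z up through the hole. Starts flat on the bench in the front row.
- round_flask: loose small clear glass flask, 101 mm high: a ball 64 mm in diameter, widest 28 mm up, on a flat foot 32 mm across; straight solid neck 22 mm in diameter from 58 to 95 mm, 28 mm lip at the top. Origin: centre of the foot, z up. Standing in the cork ring it rests on the ring's inner edge, its foot about 16 mm above the ring's underside. Starts upright on the bench in the front row.
- stopper: loose clear glass stopper, 58 mm high: below, a plug 16 mm long and 24 to 26 mm in diameter, then a flange 44 mm in diameter from 16 to 21 mm, above it a ball 38 mm in diameter centred 37 mm up. Origin: centre of the plug's underside, z up. Starts upright, standing on its plug, on the bench in the front row.
- bottle: loose small amber glass bottle with a black cap: body 36 mm in diameter and 55 mm high, sloping shoulder to 65 mm, cap 22 mm in diameter from 64 to 86 mm (total height 86 mm). Origin: centre of its underside, z up. Starts upright on the bench in the front row.
- cup: loose steel cup, 60 mm outer diameter, 70 mm high, wall 3 mm, bottom 4 mm, open at the top, with a flat straight handle 12 mm wide and 6 mm thick sticking out level along its +x to 85 mm from the axis, 61 to 67 mm above the underside. Origin: centre of its underside, z up. Starts upright on the bench at one side (left or right), opposite the basin.
- basin: fixed steel basin, 96 mm outer diameter at the rim, 45 mm high, wall 4 mm, inner floor 4 mm above the bench and 84 mm wide, with a flat handle 16 mm wide along its +x out to 110 mm from the axis, 36 to 44 mm up. Origin: centre of its underside on the bench. The cup standing in it has about 12 mm of room all round.
- open_flask: fixed big greenish glass flask without stopper at one end of the board: round body 104 mm in diameter, 52 mm lip, mouth 34 mm wide, its flat top 150 mm above the underside. Origin: centre of its underside, 10 mm above the bench; z up, -x square to the board towards the robot's side. The seated stopper's flange rests on the lip, the plug's underside then 134 mm above this origin.
- stoppered_flask: fixed big flask, same as the open one, but already closed by a glass ball stopper; at the other end of the board. Origin: centre of its underside, 10 mm above the bench.
- board: fixed wooden board 10 mm thick, 100 mm deep (its x) and 370 mm long (its y), turned up to about 9 degrees; the two big flasks stand on it 135 mm to either side of its middle. Origin: centre of its underside on the bench, midway between the flasks.
Mind the look-alikes: they are no part of the job. What is shaped like the stopper but turquoise or yellow is not meant.

How it is judged:
By the outcome, as a careful person would: the job done as asked, in the order asked, and still so for the second after the job is handed in, with the robot touching nothing.
It also fails if it takes over 131 s, if anything falls off the work surface, if the arm or the gripper's body presses on something with over 40 N, if the wrist force passes 120 N, or if a joint passes its speed limit or range.

## Robot

A 6-joint arm with a two-finger parallel gripper is mounted at the origin on the work surface. World frame = base frame: x ahead of the robot, y to its left, z up, the work surface at z = 0. Lengths are in m, angles in rad, forces in N, time in s.
With the tool pointing down it reaches from about 0.325 to 0.85 m from the base axis. Payload 4.4 kg.
Tool frame: the origin (TCP) lies on the centre line of the jaws, within the pads' length; the fingertips stand 19 mm ahead of it and the grasp point (between the pads) is the TCP; z points along the fingers, x is the direction in which the jaws open and shut, and the axes are right-handed (so a half turn about z gives the same grasp; the last joint's range is limited). The gripper opens to 94 mm and grips with 3 to 60 N. Pads are 16 mm wide; open, the fingers measure 119 mm over their backs; the gripper's body (75 mm by 177 mm) begins 78 mm behind the grasp point.
Start: joints at [1.183, 0.207, 1.542, -0, 1.393, -0.15], TCP at [0.135, 0.559, 0.224] pointing down, gripper open.
Joint ranges: [-2.73, 2.73], [-0.86, 2.22], [0.23, 2.46], [-1.11, 4.25], [0.08, 2.63], [-2.82, 2.82]. Speed limits (rad/s): [2.79, 2.79, 3.14, 3.14, 3.14, 3.14].

## Interface

Orientations are given as a unit quaternion [w, x, y, z].
In Python, from cell import robot gives the robot as it stands.
- The arm moves only by the tool move_arm, never from a script. Its argument "motion" is one flat list of numbers, 5 for each row, row after row: the opening, from 0 (shut) to 1 (fully open), then the shift along the tool's x, y, z in mm, then the turn about the tool's z in rad. A call has 1 to 8 rows; each row shifts and turns the pose as measured when the row begins, along the tool's axes as they then stand; what a row does not reach is not made up. A row lasts 1/12 s, in which the tool goes at most 41.7 mm and 7.16 degrees, less where a joint would pass 70% of its speed; a pose out of reach is approached as far as the arm can. A call with a gripper value outside its range is refused whole. The fingers move at their own pace and stop on an object; "newtons" is the grip in N (left out, the last holds). Time passes only in rows, so rows that do not move let the fingers close. It gives the time, the measured TCP pose, the force and the opening at its end, in the units of the state.
- robot.state(): the state, without advancing time (a new reading comes with each control period).
- robot.snapshot(name): name is "side" or "top" or "wrist"; returns the picture (384x512x3 uint8, red, green, blue); there is no depth.
- robot.camera_info(name): a dict with "mtx" (3x3 intrinsics, pixels), "xyz" and "attitude" of the camera in the world; the wrist camera has in their place "T_tool_cam" (4x4, takes a point from camera to tool coordinates, whose origin is the TCP and whose axes are the tool frame's). Camera axes: x right, y down, z forward; pixel columns grow to the right and rows downward; lengths in m; the calibration is good to about 2 mm. A picture is of the moment at which its call begins: read the wrist's pose just before it. camera_info takes no time and is no camera call.
- robot.sign_off(): hands the job in, once; it reports no verdict.
Trained networks look in the newest picture that a camera, given by its name, has taken for a name from the list of things; names that differ only in an ending like _2 or _b are one class to them, and where a whole thing is asked for, a point or a joint stands for the part that bears it (a point fixed in the world has none). Each returns a list of dicts, best first, with "score" (0 to 1); they miss things now and then, are a little off and sometimes report something else, mostly with a low value. They report only what shows in the picture. A call takes as long as a camera call. They do not tell look-alikes from the thing itself.
- robot.recognise(thing, camera): "centre" ([column, row] in pixels, amid what is visible of it).
- robot.pinpoint(thing, camera): "centre" ([column, row] in pixels: a listed point, or the origin of a listed thing).
The state is a dict: "clock": time; "joint_positions": joint angles; "joint_vel": joint speeds; "tau": joint torques, N m; "position": TCP position; "ee_rot": TCP orientation; "contact_force": force on the tool from outside, world axes, zero at the start; "moment": the same for the moment, N m; "finger_gap": opening from 0.0 (shut) to 1.0 (fully open).
Only numpy, scipy, OpenCV 4.12 (cv2) and the standard library are available. Lean on these libraries where they do the work, as an engineer would, in place of code of your own. Each camera call takes 0.05 s, during which the arm holds its last target.

## Working session

There is one attempt and no reset: what is moved stays moved. The work goes in short steps, Python scripts to look and compute and a tool call to move; the robot and the scene stay as the last step left them, time stands still between calls to the robot, and variables do not carry over. Pictures are saved under pics/ and viewed, and the job is handed in when it is done.

Besides the shell and the picture viewer there is one more tool, called after ">>>" as name(argument=value, ...) on one line, values as JSON. move_arm: Moves the arm, as the interface text tells. Its arguments: {"type":"object","properties":{"motion":{"type":"array","items":{"type":"number"}},"newtons":{"type":"number"}},"required":["motion"]}

```bash
ls; mkdir -p pics; python3 - <<'E'
from cell import robot
import cv2
s=robot.state();print(s)
for n in ["side","top","wrist"]:
    im=robot.snapshot(n);cv2.imwrite(f"pics/{n}0.png",im[:,:,::-1]);print(n,robot.camera_info(n))
print(robot.state()['clock'])
E
```

```text
pics
{'clock': 0.0, 'joint_positions': array([ 1.18351439e+00,  2.07458618e-01,  1.54290667e+00,  3.15845184e-06,
        1.39350467e+00, -1.50496190e-01]), 'joint_vel': array([ 0.00113452,  0.00214678, -0.0008152 , -0.00051287, -0.00051439,
       -0.00045478]), 'tau': array([-6.38491583e-04, -3.70899582e+01, -2.81408572e+01,  6.98100636e-02,
        3.62375553e-02, -1.74052020e-04]), 'position': array([0.13460431, 0.55825107, 0.22329127]), 'ee_rot': array([ 5.60969461e-04,  7.85677487e-01,  6.18635264e-01, -9.90881062e-04]), 'contact_force': array([-0.42251995,  0.73813191,  0.66833712]), 'moment': array([-0.03918826, -0.00514626,  0.02167069]), 'finger_gap': 0.99986299850322}
side {'mtx': array([[441.93205043,   0.        , 251.36537197],
       [  0.        , 441.93205043, 188.82261825],
       [  0.        ,   0.        ,   1.        ]]), 'xyz': array([0.51054748, 0.7569733 , 0.75267888]), 'attitude': array([ 5.20123221e-04, -1.05194903e-02,  9.20393090e-01, -3.90852439e-01])}
top {'mtx': array([[473.22077281,   0.        , 259.37721159],
       [  0.        , 473.22077281, 196.38643598],
       [  0.        ,   0.        ,   1.        ]]), 'xyz': array([0.46825003, 0.02193727, 1.26607306]), 'attitude': array([ 0.00353773, -0.70637883,  0.7074068 , -0.02433206])}
wrist {'mtx': array([[291.07651893,   0.        , 258.70320552],
       [  0.        , 291.07651893, 190.87925146],
       [  0.        ,   0.        ,   1.        ]]), 'T_tool_cam': array([[ 9.99999061e-01,  8.09060839e-04, -1.10642505e-03,
        -2.11246936e-04],
       [-4.88966890e-04,  9.64667789e-01,  2.63468818e-01,
        -7.76090006e-02],
       [ 1.28049491e-03, -2.63468030e-01,  9.64667278e-01,
        -1.60910330e-01],
       [ 0.00000000e+00,  0.00000000e+00,  0.00000000e+00,
         1.00000000e+00]])}
0.15
```

View pics/side0.png

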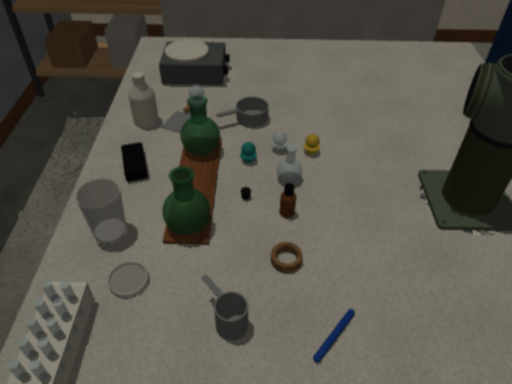

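View pics/top0.png

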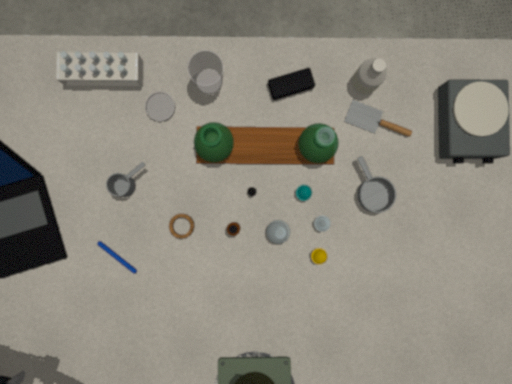

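View pics/wrist0.png

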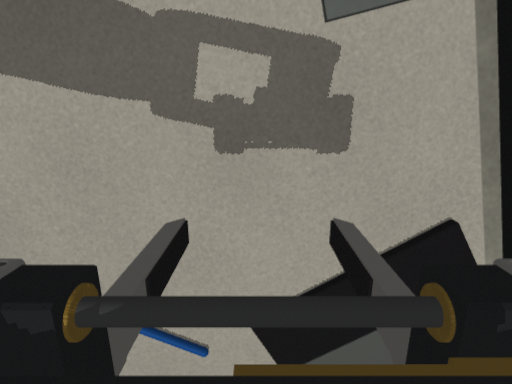

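```bash
cat > h.py <<'E'
from cell import robot
import numpy as np, cv2
from scipy.spatial.transform import Rotation as R
from scipy.optimize import least_squares
def rot(q): return R.from_quat([q[1],q[2],q[3],q[0]]).as_matrix()
def cam(n):
    c=robot.camera_info(n)
    if n=='wrist':
        s=robot.state(); T=np.eye(4);T[:3,:3]=rot(s['ee_rot']);T[:3,3]=s['position']
        T=T@c['T_tool_cam']; return c['mtx'],T[:3,:3],T[:3,3]
    return c['mtx'],rot(c['attitude']),np.array(c['xyz'])
def ray(n,px,C=None):
    K,Rm,t=C or cam(n); d=Rm@np.linalg.inv(K)@np.array([px[0],px[1],1.]); return t,d/np.linalg.norm(d)
def at_z(n,px,z,C=None):
    t,d=ray(n,px,C); return t+d*(z-t[2])/d[2]
def proj(n,p,C=None):
    K,Rm,t=C or cam(n); q=K@(Rm.T@(np.asarray(p)-t)); return q[:2]/q[2]
def tri(rs):
    A=0;b=0
    for t,d in rs:
        P=np.eye(3)-np.outer(d,d);A=A+P;b=b+P@t
    return np.linalg.solve(A,b)
def snap(n,name):
    C=cam(n); im=robot.snapshot(n)[:,:,::-1].copy(); cv2.imwrite(f"pics/{name}.png",im); return im,C
def st():
    s=robot.state(); r=rot(s['ee_rot']); print('t',round(s['clock'],2),'pos',np.round(s['position']*1000,1),'toolx yaw',round(np.arctan2(r[1,0],r[0,0]),4),'zaxis',np.round(r[:,2],3),'gap',round(s['finger_gap'],3),'F',np.round(s['contact_force'],1)); return s,r
def go(x,y,z,yaw=None,half=True):
    """x,y,z mm target, yaw of tool x; print tool shift"""
    s,r=st(); d=r.T@(np.array([x,y,z])-s['position']*1000)
    yw=np.arctan2(r[1,0],r[0,0]); o=0
    if yaw is not None:
        m=np.pi if half else 2*np.pi
        o=-(((yaw-yw)+m/2)%m-m/2)
    q=s['joint_positions']
    print('shift tool',np.round(d,1),'turn',round(o,3),'q',np.round(q,2))
E
python3 - <<'E'
from h import *
for n in ['top','side']:
    robot.snapshot(n)
    for th in ['cork_ring','round_flask','stopper','bottle','cup','basin','open_flask','stoppered_flask','board']:
        r=robot.pinpoint(th,n)
        z=0.01 if 'flask' in th and 'round' not in th else 0
        print(n,th,[(np.round(a['centre'],1).tolist(),round(a['score'],2),np.round(at_z(n,a['centre'],z)[:2]*1000).tolist()) for a in r[:4]])
print(robot.state()['clock'])
E
```

```text
top cork_ring [([178.8, 223.0], 0.65, [448.0, 199.0])]
top round_flask [([277.2, 230.4], 0.94, [427.0, -63.0])]
top stopper [([319.1, 255.0], 0.66, [361.0, -175.0]), ([301.7, 191.4], 0.52, [531.0, -129.0])]
top bottle [([236.2, 223.8], 0.62, [445.0, 47.0])]
top cup [([123.2, 188.3], 0.84, [540.0, 347.0])]
top basin [([372.8, 193.2], 0.64, [527.0, -322.0])]
top open_flask [([214.8, 144.6], 0.9, [656.0, 103.0])]
top stoppered_flask [([316.8, 145.4], 0.94, [654.0, -169.0])]
top board [([264.4, 144.7], 0.72, [657.0, -29.0])]
side cork_ring []
side round_flask [([289.5, 175.8], 0.89, [425.0, -73.0])]
side stopper [([313.2, 150.8], 0.77, [357.0, -175.0]), ([252.5, 120.6], 0.58, [523.0, -310.0]), ([279.1, 149.1], 0.48, [449.0, -180.0])]
side bottle [([286.3, 212.5], 0.85, [438.0, 54.0])]
side cup [([232.0, 328.4], 0.68, [549.0, 349.0]), ([203.2, 144.3], 0.65, [656.0, -194.0])]
side basin [([251.4, 120.7], 0.87, [526.0, -309.0])]
side open_flask [([190.1, 222.6], 0.77, [655.0, 100.0])]
side stoppered_flask [([198.1, 146.9], 0.75, [666.0, -170.0])]
side board [([196.3, 183.2], 0.66, [658.0, -39.0]), ([280.4, 148.6], 0.45, [445.0, -182.0])]
1.15
```

```bash
python3 - <<'E'
import cv2
im=cv2.imread('pics/top0.png'); c=im[110:280,90:290]; cv2.imwrite('pics/tA.png',cv2.resize(c,None,fx=4,fy=3.5,interpolation=2)[:600] if 0 else cv2.resize(c,(700,595),interpolation=cv2.INTER_CUBIC))
c=im[110:280,240:420]; cv2.imwrite('pics/tB.png',cv2.resize(c,(630,595),interpolation=cv2.INTER_CUBIC))
im=cv2.imread('pics/side0.png'); c=im[70:240,150:350]; cv2.imwrite('pics/sA.png',cv2.resize(c,(700,595),interpolation=cv2.INTER_CUBIC))
E
```

```text
(no output)
```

View pics/tA.png

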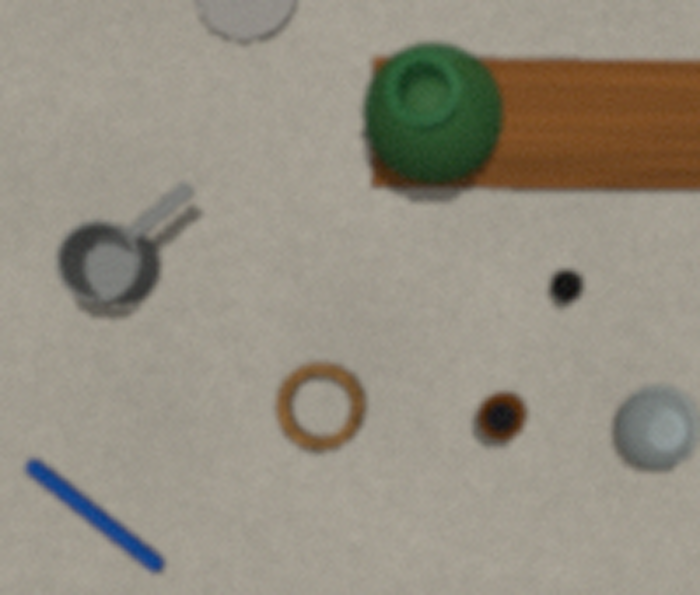

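View pics/tB.png

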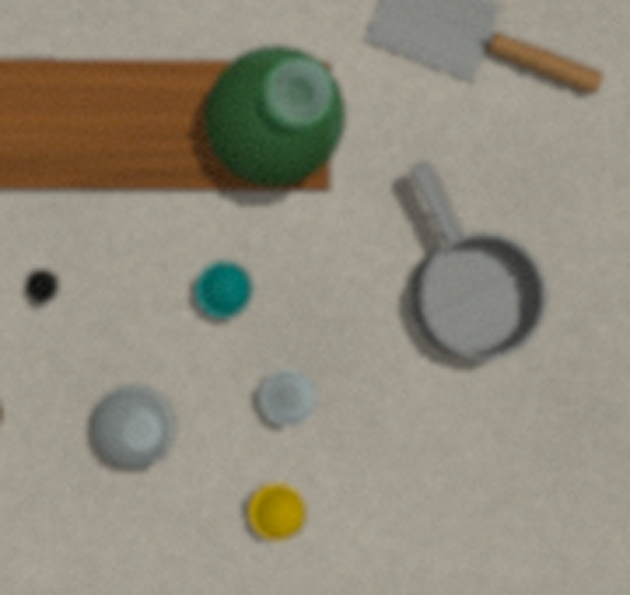

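View pics/sA.png

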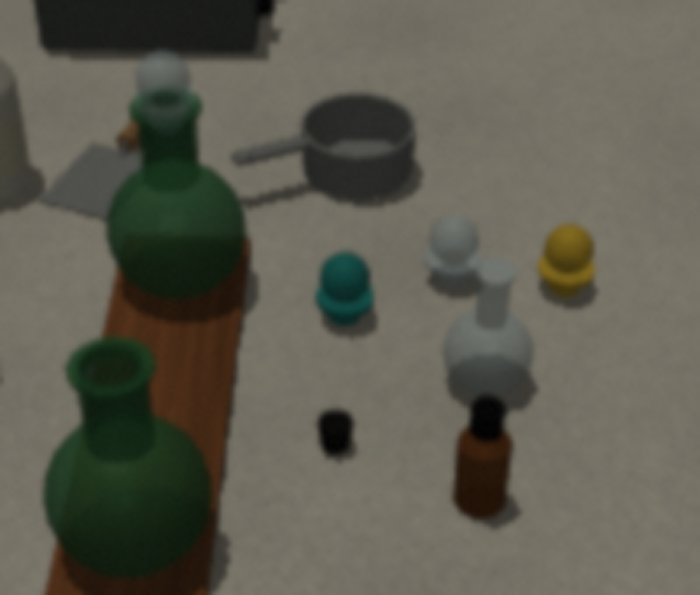

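```bash
python3 - <<'E'
from h import *
for n,px,z in [('mouth',(211.4,135.7),.16),('ball_st',(325.1,136.3),.181),('stopper',(321.7,224.3),.035),('cork',(181.7,226.3),.022),('bottle',(233.4,229.1),.086),('rf lip',(281,232.6),.101),('rf ball',(276.9,232.3),.028),('cup rim',(121.1,185.7),.07),('cup tip',(143.7,164.3),.067),('basin rim',(376.6,195.1),.045),('basin tip',(360.6,157.1),.044),('bBR',(334,164),.01),('bBL',(196.9,163.4),.01),('bTL',(196.9,126.3),.01),('turq',(303.5,193),.035),('yel',(319,256.5),.035),('blk',(252,192),.015)]:
    print(n,np.round(at_z('top',px,z)*1000,1))
for n,px,z in [('mouth s',(150+112/3.5,70+365/3.5),.16),('ball s',(150+163/3.5,70+78/3.5),.181),('stop ball',(150+453/3.5,70+241/3.5),.037),('cap top',(150+488/3.5,70+402/3.5),.086),('rf lip',(150+496/3.5,70+270/3.5),.101),('basin rim',(150+358/3.5,70+130/3.5),.045)]:
    print(n,np.round(at_z('side',px,z)*1000,1))
st();robot.sign_off
E
```

```text
mouth [654.4 101.6 160. ]
ball_st [ 650.2 -162.6  181. ]
stopper [ 443.8 -176.8   35. ]
cork [439.3 188.5  22. ]
bottle [433.4  51.9  86. ]
rf lip [425.  -65.4 101. ]
rf ball [423.1 -60.2  28. ]
cup rim [542.6 334.   70. ]
cup tip [596.9 278.7  67. ]
basin rim [ 519.5 -319.3   45. ]
basin tip [ 618.8 -278.6   44. ]
bBR [ 604.4 -215.1   10. ]
bBL [605.6 150.7  10. ]
bTL [704.7 151.   10. ]
turq [ 525.5 -129.7   35. ]
yel [ 360.2 -169.2   35. ]
blk [529.2   4.6  15. ]
mouth s [657.6 105.  160. ]
ball s [ 656.4 -165.7  181. ]
stop ball [ 449.6 -176.6   37. ]
cap top [436.1  51.5  86. ]
rf lip [426.9 -62.1 101. ]
basin rim [ 523.9 -311.6   45. ]
t 1.15 pos [134.9 558.9 224.4] toolx yaw 1.334 zaxis [ 0. -0. -1.] gap 1.0 F [ 0.4  0.7 -0.4]
```

>>> move_arm(motion=[0.75,0,0,0,-0.119,0.75,0,0,0,-0.119], newtons=15)

```text
clock: 1.32
position: [0.1349, 0.559, 0.2244]
ee_rot: [-0.0, 0.704, 0.71, 0.0]
contact_force: [0.1, 0.1, -0.5]
finger_gap: 0.894
```

```bash
python3 - <<'E'
from h import *
go(450,200,220,np.pi/2)
E
```

```text
t 1.32 pos [134.9 559.  224.4] toolx yaw 1.5796 zaxis [-0.  0. -1.] gap 0.894 F [ 0.1  0.1 -0.5]
shift tool [-361.7  311.9    4.4] turn 0.009 q [ 1.18  0.21  1.54  0.    1.39 -0.4 ]
```

>>> move_arm(motion=[0.75,-30,28,0,0.009,0.75,-30,28,0,0,0.75,-30,28,0,0,0.75,-30,28,0,0,0.75,-30,28,0,0,0.75,-30,28,0,0,0.75,-30,28,0,0,0.75,-30,28,0,0])

```text
clock: 1.98
position: [0.3614, 0.321, 0.2243]
ee_rot: [-0.002, 0.699, 0.715, 0.003]
contact_force: [0.6, -0.3, -0.3]
finger_gap: 0.75
```

>>> move_arm(motion=[0.75,-30,22,0,0,0.75,-30,22,0,0,0.75,-30,22,0,0,0.75,-40,10,0,0,0.75,-40,0,0,0,0.75,-40,0,0,0,0.75,-40,0,0,0,0.75,-40,0,0,0])

```text
clock: 2.65
position: [0.452, 0.0211, 0.2251]
ee_rot: [0.001, 0.699, 0.715, 0.007]
contact_force: [-0.2, -0.5, -0.4]
finger_gap: 0.745
```

```bash
python3 - <<'E'
from h import *
go(444,-177,180,np.pi/2)
E
```

```text
t 2.65 pos [452.   21.1 225.1] toolx yaw 1.5928 zaxis [ 0.012  0.008 -1.   ] gap 0.745 F [-0.2 -0.5 -0.4]
shift tool [-198.3  -12.9   43.4] turn 0.022 q [-0.15 -0.07  1.83  0.01  1.37 -1.75]
```

>>> move_arm(motion=[0.75,-28,-2,5,0.022,0.75,-28,-2,5,0,0.75,-28,-2,5,0,0.75,-28,-2,5,0,0.75,-28,-2,5,0,0.75,-28,-2,5,0,0.75,-28,-2,5,0,0.75,0,0,0,0])

```text
clock: 3.32
position: [0.4376, -0.1924, 0.1904]
ee_rot: [0.006, 0.711, 0.703, 0.008]
contact_force: [0.2, 0.4, 0.5]
finger_gap: 0.749
```

```bash
python3 - <<'E'
from h import *
go(444,-177,100,np.pi/2)
im,C=snap('wrist','w1')
for a in robot.pinpoint('stopper','wrist'): print(a['centre'],a['score'],at_z('wrist',a['centre'],0,C))
print(proj('wrist',[.444,-.177,.037],C))
E
```

```text
t 3.32 pos [ 437.6 -192.4  190.4] toolx yaw 1.5598 zaxis [ 0.02   0.002 -1.   ] gap 0.749 F [0.2 0.4 0.5]
shift tool [15.3  4.4 90.6] turn -0.011 q [-0.6   0.02  1.82  0.01  1.28 -2.17]
[267.5, 180.8] 0.65 [ 0.44691834 -0.1814903   0.        ]
[305.9, 243.3] 0.62 [ 0.53282492 -0.13084701  0.        ]
[272.53660163 186.49954989]
```

View pics/w1.png

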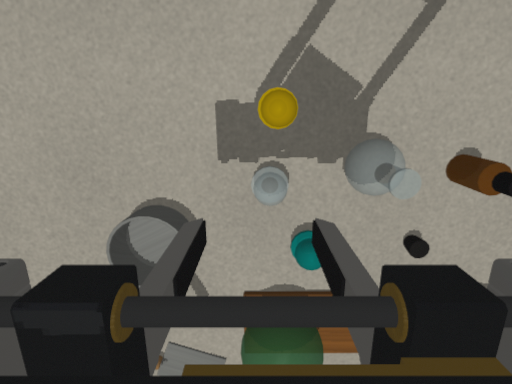

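>>> move_arm(motion=[0.75,7,2,15,-0.011,0.75,6,2,25,0,0.75,0,0,25,0,0.75,0,0,25,0,0.75,0,0,15,0,0.75,0,0,0,0])

```text
clock: 3.92
position: [0.4492, -0.1699, 0.0873]
ee_rot: [0.01, 0.704, 0.71, 0.012]
contact_force: [-1.0, 0.5, 0.2]
finger_gap: 0.748
```

```bash
python3 - <<'E'
from h import *
go(444,-179,43,np.pi/2)
im,C=snap('wrist','w2')
print(proj('wrist',[.444,-.179,.037],C),proj('wrist',[.444,-.179,.0185],C))
E
```

```text
t 3.92 pos [ 449.2 -169.9   87.3] toolx yaw 1.5796 zaxis [ 0.031  0.003 -1.   ] gap 0.748 F [-1.   0.5  0.2]
shift tool [-9.2 -6.7 44.1] turn 0.009 q [-0.55  0.15  1.92  0.02  1.05 -2.14]
[246.90740911 207.55682354] [247.74599297 199.75797083]
```

View pics/w2.png

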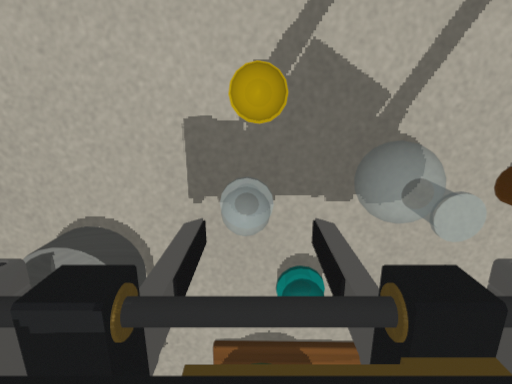

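>>> move_arm(motion=[0.75,0,0,0,0,0.75,0,0,0,0,0.75,0,0,0,0])

```text
clock: 4.22
position: [0.4521, -0.1692, 0.0917]
ee_rot: [0.013, 0.703, 0.711, 0.013]
contact_force: [0.3, 0.1, -0.3]
finger_gap: 0.749
```

```bash
python3 - <<'E'
from h import *
go(444,-179,43,np.pi/2)
print(robot.state()['joint_vel'])
E
```

```text
t 4.22 pos [ 452.1 -169.2   91.7] toolx yaw 1.5828 zaxis [ 0.036 -0.    -0.999] gap 0.749 F [ 0.3  0.1 -0.3]
shift tool [ -9.7 -10.   48.4] turn 0.012 q [-0.55  0.15  1.91  0.02  1.05 -2.14]
[ 0.01016499 -0.02080452 -0.01252529  0.00107563  0.00863965  0.00153435]
```

>>> move_arm(motion=[0.75,0,0,0,0,0.75,0,0,0,0,0.75,0,0,0,0,0.75,0,0,0,0])

```text
clock: 4.55
position: [0.4548, -0.1706, 0.0957]
ee_rot: [0.017, 0.703, 0.711, 0.014]
contact_force: [1.0, -0.5, -0.8]
finger_gap: 0.745
```

```bash
python3 - <<'E'
from h import *
go(444,-179,43,np.pi/2)
print(robot.state()['joint_vel'])
E
```

```text
t 4.55 pos [ 454.8 -170.6   95.7] toolx yaw 1.5829 zaxis [ 0.043 -0.004 -0.999] gap 0.745 F [ 1.  -0.5 -0.8]
shift tool [ -8.  -13.1  52.2] turn 0.012 q [-0.55  0.14  1.91  0.02  1.05 -2.14]
[-0.00098194 -0.00753524 -0.00633172 -0.00027394  0.00310029  0.00187827]
```

```bash
python3 - <<'E'
from h import *
for i in range(8):
    robot.snapshot('wrist'); s,r=st(); print(np.round(s['joint_vel'],4), np.round(s['joint_positions'],4))
E
```

```text
t 4.6 pos [ 454.8 -170.7   95.7] toolx yaw 1.5829 zaxis [ 0.043 -0.004 -0.999] gap 0.75 F [-0.3  0.   0.4]
[ 0.0001  0.0044  0.0027 -0.0005 -0.003  -0.0013] [-0.5503  0.1438  1.9085  0.0218  1.0507 -2.1437]
t 4.65 pos [ 454.6 -170.6   95.5] toolx yaw 1.5828 zaxis [ 0.042 -0.004 -0.999] gap 0.756 F [0.3 0.3 0.4]
[ 0.0012  0.0051  0.0058  0.0005 -0.0008 -0.0009] [-0.5503  0.1441  1.9087  0.0218  1.0507 -2.1437]
t 4.7 pos [ 454.5 -170.5   95.3] toolx yaw 1.5829 zaxis [ 0.042 -0.004 -0.999] gap 0.751 F [-0.2  0.7 -0.2]
[ 0.0009  0.0037  0.0049 -0.0003 -0.0016  0.0001] [-0.5502  0.1443  1.9089  0.0218  1.0507 -2.1436]
t 4.75 pos [ 454.3 -170.4   95.1] toolx yaw 1.5829 zaxis [ 0.042 -0.003 -0.999] gap 0.752 F [0.6 0.5 0.2]
[ 0.0004  0.0028  0.0025 -0.0001  0.0001  0.0002] [-0.5502  0.1445  1.9091  0.0218  1.0507 -2.1437]
t 4.8 pos [ 454.3 -170.3   95. ] toolx yaw 1.583 zaxis [ 0.042 -0.003 -0.999] gap 0.75 F [ 0.3 -0.3  0. ]
[-0.001   0.0011  0.0026 -0.0009  0.0017 -0.0023] [-0.5502  0.1446  1.9093  0.0219  1.0507 -2.1437]
t 4.85 pos [ 454.2 -170.3   95. ] toolx yaw 1.583 zaxis [ 0.041 -0.003 -0.999] gap 0.749 F [-0.2  0.4  0.6]
[ 0.0007  0.0011  0.0013 -0.0021 -0.0011 -0.0023] [-0.5501  0.1446  1.9093  0.0218  1.0507 -2.1437]
t 4.9 pos [ 454.2 -170.3   94.9] toolx yaw 1.5829 zaxis [ 0.041 -0.003 -0.999] gap 0.753 F [-0.3 -0.2 -0.3]
[ 0.0014 -0.0018 -0.0014 -0.0007 -0.0009  0.0003] [-0.5502  0.1447  1.9093  0.0218  1.0507 -2.1437]
t 4.95 pos [ 454.2 -170.3   94.9] toolx yaw 1.583 zaxis [ 0.041 -0.003 -0.999] gap 0.748 F [-0.1 -0.4  0. ]
[ 0.0015  0.0014  0.0033 -0.0014 -0.0008 -0.0011] [-0.5501  0.1447  1.9093  0.0218  1.0507 -2.1437]
```

>>> move_arm(motion=[0.75,0,0,0,0.012,0.75,0,0,0,0,0.75,0,0,0,0])

```text
clock: 5.2
position: [0.454, -0.1702, 0.0947]
ee_rot: [0.015, 0.707, 0.707, 0.013]
contact_force: [-0.5, 0.3, 0.5]
finger_gap: 0.75
```

>>> move_arm(motion=[0.75,-8,0,0,0])

```text
clock: 5.28
position: [0.4537, -0.1773, 0.0944]
ee_rot: [0.015, 0.707, 0.707, 0.014]
contact_force: [1.2, -0.7, 0.2]
finger_gap: 0.748
```

```bash
python3 - <<'E'
from h import *
s,r=st(); print(np.round(s['joint_vel'],4), np.round(s['joint_positions'],4))
for i in range(6):
    robot.snapshot('wrist'); s,r=st(); print(np.round(s['joint_vel'],4), np.round(s['joint_positions'],4))
E
```

```text
t 5.28 pos [ 453.7 -177.3   94.4] toolx yaw 1.5709 zaxis [ 0.04  -0.002 -0.999] gap 0.748 F [ 1.2 -0.7  0.2]
[-0.1948  0.0774 -0.0977 -0.0098  0.0081 -0.1994] [-0.5639  0.1508  1.9034  0.0229  1.0525 -2.1458]
t 5.33 pos [ 454.2 -179.5   94.8] toolx yaw 1.5702 zaxis [ 0.041 -0.004 -0.999] gap 0.75 F [ 0.6 -1.2  0.2]
[ 0.0013 -0.0086 -0.0054  0.0047 -0.0013  0.03  ] [-0.5663  0.1517  1.9015  0.0215  1.0515 -2.1469]
t 5.38 pos [ 454.3 -179.2   94.9] toolx yaw 1.5691 zaxis [ 0.041 -0.004 -0.999] gap 0.749 F [0.1 0.4 1. ]
[ 0.0047 -0.0037  0.0067  0.0105  0.0065  0.0125] [-0.566   0.1515  1.9016  0.022   1.0516 -2.1458]
t 5.43 pos [ 454.2 -178.9   94.8] toolx yaw 1.5689 zaxis [ 0.041 -0.003 -0.999] gap 0.75 F [-0.5 -1.3 -0.3]
[0.0066 0.0001 0.0087 0.0043 0.0037 0.0034] [-0.5657  0.1514  1.9019  0.0223  1.0519 -2.1454]
t 5.48 pos [ 454.1 -178.6   94.7] toolx yaw 1.5689 zaxis [ 0.041 -0.003 -0.999] gap 0.751 F [ 0.   0.7 -0.4]
[ 0.0061 -0.001   0.0045  0.0019  0.0011  0.0011] [-0.5654  0.1513  1.9022  0.0225  1.052  -2.1452]
t 5.53 pos [ 454.  -178.4   94.7] toolx yaw 1.5691 zaxis [ 0.041 -0.003 -0.999] gap 0.751 F [ 0.4  0.7 -0.7]
[ 0.0044 -0.0032  0.0042  0.0003 -0.0007  0.0007] [-0.5652  0.1511  1.9024  0.0225  1.0521 -2.1452]
t 5.58 pos [ 454.  -178.3   94.6] toolx yaw 1.5693 zaxis [ 0.041 -0.003 -0.999] gap 0.748 F [-0.9  0.7  0.8]
[ 0.0024 -0.0028  0.003  -0.0018  0.0018  0.0002] [-0.5651  0.1511  1.9026  0.0225  1.0521 -2.1452]
```

>>> move_arm(motion=[0.75,0,-6,12,0,0.75,0,-5,18,0,0.75,0,-1,12,0,0.75,0,0,5,0])

```text
clock: 5.92
position: [0.4462, -0.1798, 0.0483]
ee_rot: [0.019, 0.707, 0.707, 0.014]
contact_force: [0.0, -0.2, -0.0]
finger_gap: 0.75
```

```bash
cat >> h.py <<'E'
def settle(n=4,c='wrist'):
    for i in range(n): robot.snapshot(c)
E
python3 - <<'E'
from h import *
st(); settle(4); go(444,-179,43,np.pi/2)
E
```

```text
t 5.92 pos [ 446.2 -179.8   48.3] toolx yaw 1.5697 zaxis [ 0.047 -0.006 -0.999] gap 0.75 F [ 0.  -0.2 -0. ]
t 6.12 pos [ 447.6 -180.5   50. ] toolx yaw 1.57 zaxis [ 0.049 -0.008 -0.999] gap 0.747 F [ 0.4 -0.4  0.3]
shift tool [ 1.6 -4.   6.8] turn -0.001 q [-0.58  0.21  1.95  0.03  0.94 -2.16]
```

>>> move_arm(motion=[0.75,1,-4,6,0,0.3,0,0,0,0,0.3,0,0,0,0,0.3,0,0,0,0,0.3,0,0,0,0,0.3,0,0,0,0], newtons=20)

```text
clock: 6.62
position: [0.4462, -0.1809, 0.0464]
ee_rot: [0.023, 0.707, 0.707, 0.015]
contact_force: [0.5, -0.8, -0.5]
finger_gap: 0.434
```

```bash
python3 - <<'E'
from h import *
st(); im,C=snap('wrist','w3');go(444,-179,43,np.pi/2)
E
```

```text
t 6.62 pos [ 446.2 -180.9   46.4] toolx yaw 1.5704 zaxis [ 0.055 -0.011 -0.998] gap 0.434 F [ 0.5 -0.8 -0.5]
t 6.67 pos [ 446.3 -180.9   46.4] toolx yaw 1.5704 zaxis [ 0.055 -0.011 -0.998] gap 0.391 F [0.1 0.6 0.6]
shift tool [ 1.9 -2.4  3.3] turn -0.0 q [-0.58  0.21  1.96  0.03  0.92 -2.16]
```

View pics/w3.png

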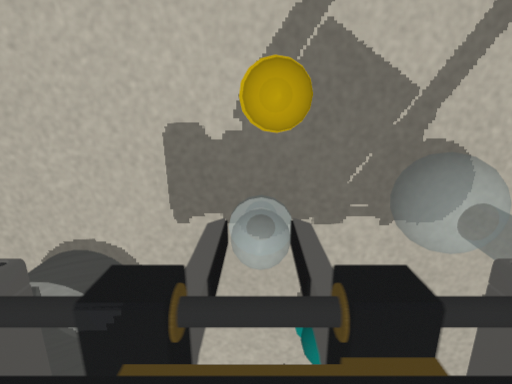

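>>> move_arm(motion=[0.25,0,0,0,0,0.25,0,0,-8,0,0.25,0,0,-16,0,0.25,0,0,-20,0,0.25,0,0,-20,0,0.25,0,0,-20,0,0.25,0,0,-20,0,0.25,0,0,-20,0], newtons=25)

```text
clock: 7.33
position: [0.4344, -0.1764, 0.1717]
ee_rot: [0.016, 0.707, 0.707, 0.014]
contact_force: [0.4, -0.1, -0.5]
finger_gap: 0.39
```

```bash
python3 - <<'E'
from h import *
go(655,103,240,np.pi/2)
im,C=snap('wrist','w4');st()
E
```

```text
t 7.33 pos [ 434.4 -176.4  171.7] toolx yaw 1.5706 zaxis [ 0.042 -0.003 -0.999] gap 0.39 F [ 0.4 -0.1 -0.5]
shift tool [279.2 223.3 -59.8] turn -0.0 q [-0.59  0.    1.88  0.02  1.22 -2.16]
t 7.38 pos [ 437.1 -178.1  176.4] toolx yaw 1.5707 zaxis [ 0.049 -0.008 -0.999] gap 0.388 F [ 1.3 -1.3  2. ]
```

View pics/w4.png

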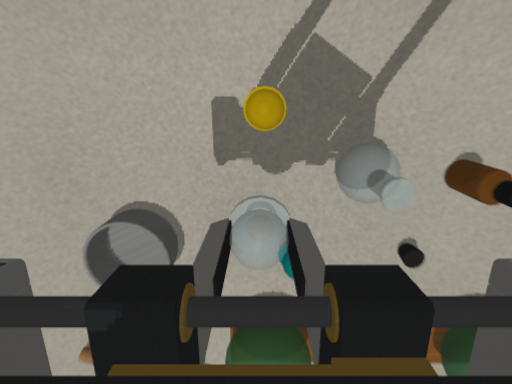

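>>> move_arm(motion=[0.25,10,6,-10,0,0.25,24,16,-10,0,0.25,26,20,-8,0,0.25,26,20,-7,0,0.25,26,20,-7,0,0.25,26,20,-6,0,0.25,26,20,-6,0,0.25,26,20,-6,0])

```text
clock: 8.05
position: [0.5787, 0.0144, 0.2446]
ee_rot: [0.023, 0.711, 0.703, 0.013]
contact_force: [-0.1, -0.3, -0.7]
finger_gap: 0.387
```

```bash
python3 - <<'E'
from h import *
go(655,103,240,np.pi/2)
E
```

```text
t 8.05 pos [578.7  14.4 244.6] toolx yaw 1.5582 zaxis [ 0.051 -0.014 -0.999] gap 0.387 F [-0.1 -0.3 -0.7]
shift tool [89.6 74.9  7.2] turn -0.013 q [-0.12  0.17  1.55 -0.01  1.37 -1.68]
```

>>> move_arm(motion=[0.25,24,20,0,-0.013,0.25,20,18,0,0,0.25,16,12,0,0,0.25,9,8,0,0,0.25,4,4,0,0])

```text
clock: 8.47
position: [0.6458, 0.0975, 0.2458]
ee_rot: [0.023, 0.704, 0.71, 0.015]
contact_force: [-0.1, -0.2, -0.7]
finger_gap: 0.389
```

```bash
python3 - <<'E'
from h import *
st();settle(4)
im,C=snap('wrist','w5');go(655,103,240,np.pi/2)
snap('side','s5');snap('top','t5')
E
```

```text
t 8.47 pos [645.8  97.5 245.8] toolx yaw 1.5789 zaxis [ 0.053 -0.012 -0.999] gap 0.389 F [-0.1 -0.2 -0.7]
t 8.72 pos [644.6  94.8 246.3] toolx yaw 1.5761 zaxis [ 0.053 -0.013 -0.999] gap 0.389 F [-0.2 -0.6 -0.7]
shift tool [ 8.2 10.1  6.8] turn 0.005 q [ 0.02  0.32  1.36 -0.01  1.41 -1.55]
```

View pics/w5.png

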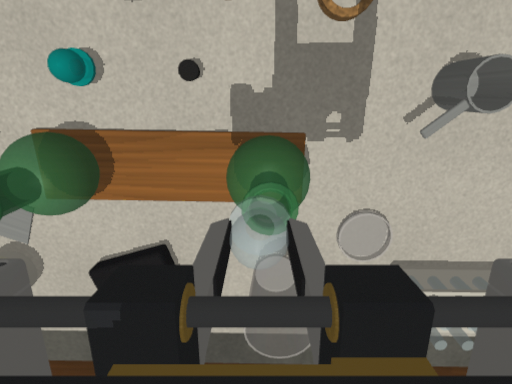

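View pics/s5.png

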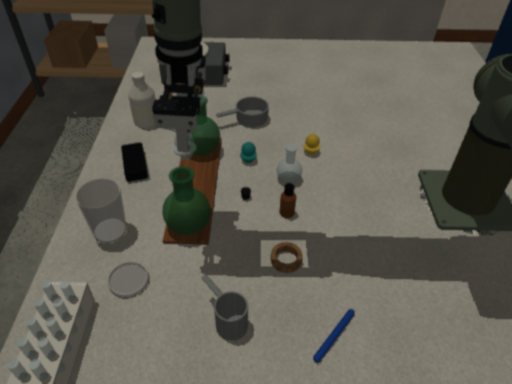

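```bash
python3 - <<'E'
from h import *
for p in [(.645,.095,.24),(.645,.095,.2),(.655,.103,.16)]: print(proj('side',p))
C=cam('wrist')
for p in [(.655,.103,.16),(.655,.103,.0)]: print(proj('wrist',p,C))
im=cv2.imread('pics/w5.png')[140:290,180:360];cv2.imwrite('pics/w5c.png',cv2.resize(im,(720,600),interpolation=2))
E
```

```text
[185.06020291 139.37923629]
[187.04951915 155.74024491]
[183.43369193 173.64864505]
[269.41652227 207.63980123]
[267.01956299 166.0111425 ]
```

View pics/w5c.png

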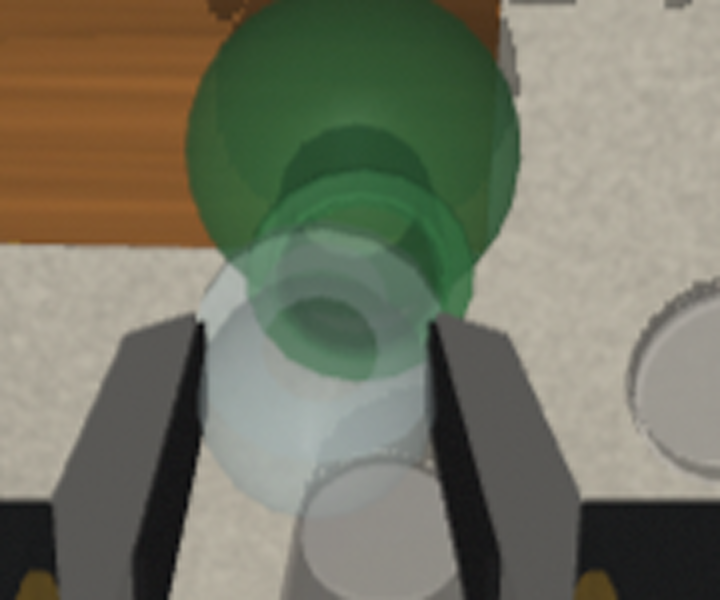

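View pics/t5.png

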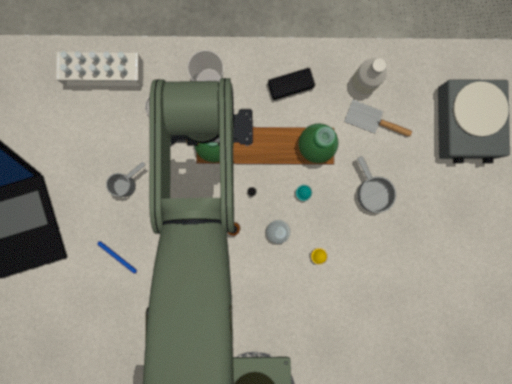

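```bash
python3 - <<'E'
from h import *
C=cam('wrist'); s,r=st()
p=s['position']
for ex in (-.004,0,.004):
    c=p+np.array([ex,0,-.0464])
    pts=lambda z,rad:np.array([(proj('wrist',c+[rad*np.cos(a),rad*np.sin(a),z],C)-[180,140])*4 for a in np.linspace(0,6.28,37)])
    f=pts(.0185,.022); b=pts(.037,.019); g=pts(0,.012)
    print(ex,'flange rows',f[:,1].min().round(),f[:,1].max().round(),'cols',f[:,0].min().round(),f[:,0].max().round(),'plug rows',g[:,1].min().round(),g[:,1].max().round(),g[:,0].min().round(),g[:,0].max().round())
    # sphere silhouette
    n=C[2]-(c+[0,0,.037]); n/=np.linalg.norm(n); u=np.cross(n,[0,0,1]);u/=np.linalg.norm(u);v=np.cross(n,u)
    q=np.array([(proj('wrist',c+[0,0,.037]+.019*(u*np.cos(a)+v*np.sin(a)),C)-[180,140])*4 for a in np.linspace(0,6.28,37)])
    print('  ball rows',q[:,1].min().round(),q[:,1].max().round(),'cols',q[:,0].min().round(),q[:,0].max().round())
E
```

```text
t 8.82 pos [644.7  94.7 246.8] toolx yaw 1.5757 zaxis [ 0.054 -0.012 -0.998] gap 0.386 F [-1.4 -0.1 -1.8]
-0.004 flange rows 198.0 432.0 cols 191.0 446.0 plug rows 218.0 337.0 255.0 383.0
  ball rows 247.0 491.0 cols 196.0 437.0
0 flange rows 220.0 452.0 cols 191.0 445.0 plug rows 239.0 356.0 255.0 383.0
  ball rows 270.0 513.0 cols 197.0 437.0
0.004 flange rows 243.0 471.0 cols 192.0 444.0 plug rows 259.0 375.0 256.0 382.0
  ball rows 294.0 535.0 cols 198.0 436.0
```

>>> move_arm(motion=[0.25,4,4,4,0,0.25,4,4,8,0,0.25,1,1,10,0,0.25,0,0,8,0,0.25,0,0,4,0])

```text
clock: 9.23
position: [0.6567, 0.1018, 0.2121]
ee_rot: [0.025, 0.706, 0.707, 0.016]
contact_force: [-1.1, 0.0, -1.4]
finger_gap: 0.391
```

```bash
python3 - <<'E'
from h import *
settle(4)
im,C=snap('wrist','w6');go(655,103.5,190,np.pi/2)
im=cv2.imread('pics/w6.png')[140:290,180:360];cv2.imwrite('pics/w6c.png',cv2.resize(im,(720,600),interpolation=2))
print((proj('wrist',(.656,.1035,.16),C)-[180,140])*4)
E
```

```text
t 9.48 pos [657.6 101.8 214.5] toolx yaw 1.5722 zaxis [ 0.06  -0.013 -0.998] gap 0.387 F [-0.9  0.1  0.2]
shift tool [ 2.  -4.  24.3] turn 0.001 q [ 0.03  0.36  1.36 -0.01  1.35 -1.54]
[328.35407158 276.30280423]
```

View pics/w6c.png

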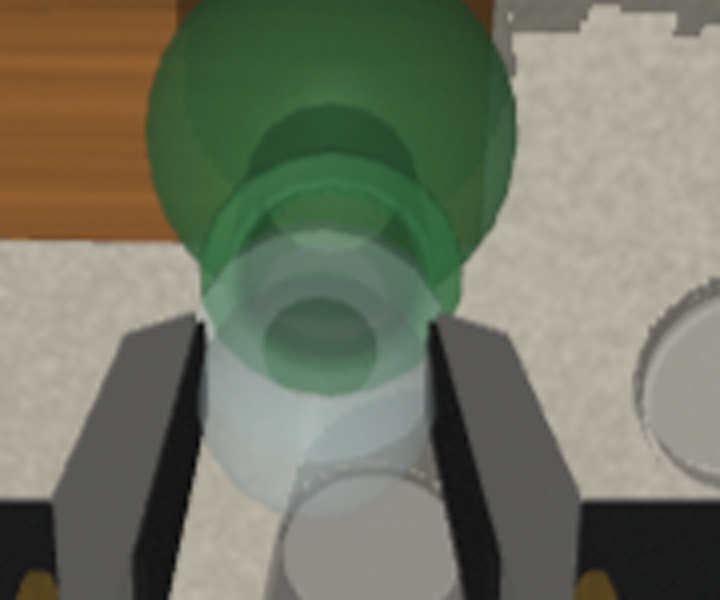

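>>> move_arm(motion=[0.25,2,-4,4,0,0.25,0,-1,7,0,0.25,0,-1,4,0])

```text
clock: 9.73
position: [0.6539, 0.1038, 0.2013]
ee_rot: [0.028, 0.706, 0.707, 0.019]
contact_force: [0.2, -0.4, -2.0]
finger_gap: 0.387
```

```bash
python3 - <<'E'
from h import *
settle(4)
im,C=snap('wrist','w7');go(655,103.5,190,np.pi/2)
im=cv2.imread('pics/w7.png')[140:290,180:360];cv2.imwrite('pics/w7c.png',cv2.resize(im,(720,600),interpolation=2))
print((proj('wrist',(.6557,.104,.16),C)-[180,140])*4)
E
```

```text
t 9.98 pos [654.2 103.7 201.8] toolx yaw 1.5719 zaxis [ 0.066 -0.012 -0.998] gap 0.386 F [-0.2  0.7 -1.2]
shift tool [-0.1  0.1 11.8] turn 0.001 q [ 0.03  0.36  1.39 -0.02  1.32 -1.54]
[320.12313593 314.80951003]
```

View pics/w7c.png

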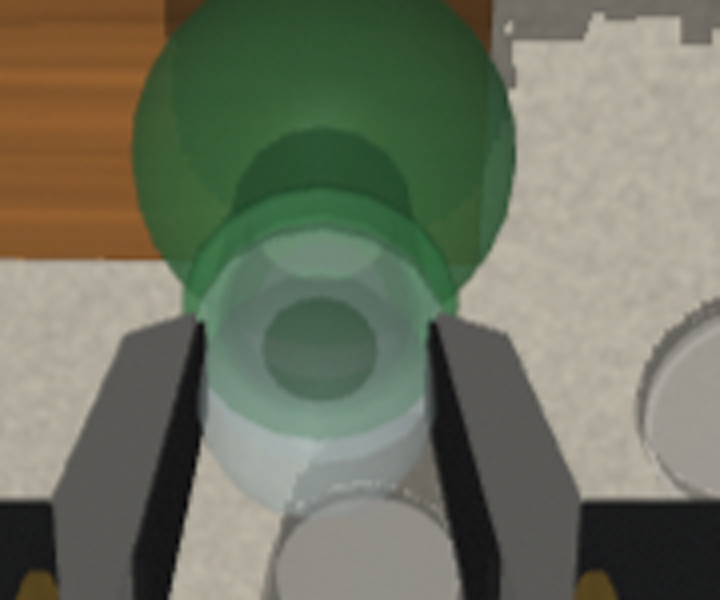

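>>> move_arm(motion=[0.25,0,0,4,0,0.25,0,0,5,0,0.25,0,0,3,0])

```text
clock: 10.23
position: [0.6561, 0.1036, 0.1907]
ee_rot: [0.029, 0.706, 0.707, 0.02]
contact_force: [-0.1, 0.2, 1.2]
finger_gap: 0.387
```

```bash
python3 - <<'E'
from h import *
st();settle(4)
im,C=snap('wrist','w8');go(655,103.5,190,np.pi/2)
im=cv2.imread('pics/w8.png')[140:290,180:360];cv2.imwrite('pics/w8c.png',cv2.resize(im,(720,600),interpolation=2))
E
```

```text
t 10.23 pos [656.1 103.6 190.7] toolx yaw 1.5718 zaxis [ 0.069 -0.012 -0.998] gap 0.387 F [-0.1  0.2  1.2]
t 10.48 pos [656.1 103.6 191.1] toolx yaw 1.5718 zaxis [ 0.069 -0.012 -0.998] gap 0.386 F [-0.5  0.5 -1. ]
shift tool [-0.1 -1.1  1.1] turn 0.001 q [ 0.03  0.38  1.4  -0.02  1.3  -1.54]
```

View pics/w8c.png

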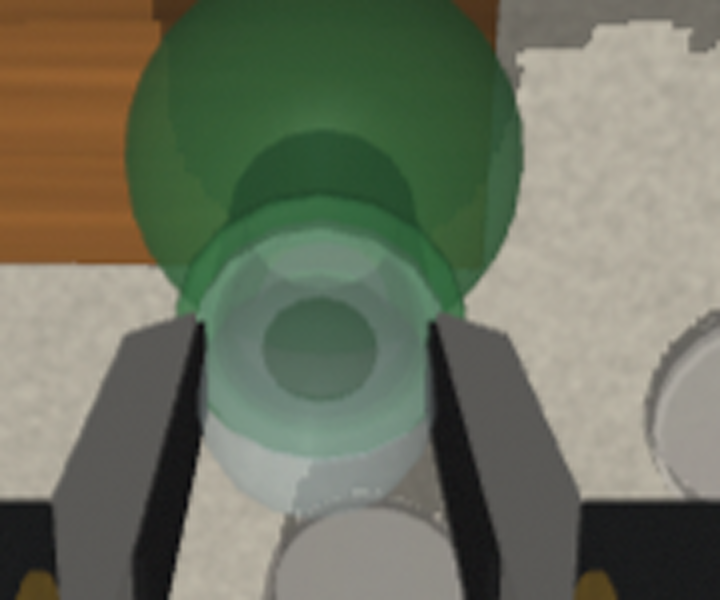

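>>> move_arm(motion=[0.25,0,0,1,0,0.6,0,0,0,0,0.6,0,0,0,0,0.6,0,0,0,0])

```text
clock: 10.82
position: [0.6569, 0.1037, 0.1912]
ee_rot: [0.029, 0.706, 0.707, 0.021]
contact_force: [0.2, -0.5, -0.9]
finger_gap: 0.563
```

```bash
python3 - <<'E'
from h import *
settle(1)
im,C=snap('wrist','w9');go(655,103.5,260,np.pi/2)
snap('side','s9')
im=cv2.imread('pics/w9.png')[140:290,180:360];cv2.imwrite('pics/w9c.png',cv2.resize(im,(720,600),interpolation=2))
im=cv2.imread('pics/s9.png')[50:250,80:320];cv2.imwrite('pics/s9c.png',cv2.resize(im,(720,600),interpolation=2))
E
```

```text
t 10.92 pos [656.8 103.7 191.1] toolx yaw 1.5718 zaxis [ 0.071 -0.012 -0.997] gap 0.595 F [-0.3 -0.8  0.3]
shift tool [ -1.    3.1 -68.8] turn 0.001 q [ 0.03  0.38  1.4  -0.02  1.3  -1.54]
```

View pics/w9c.png

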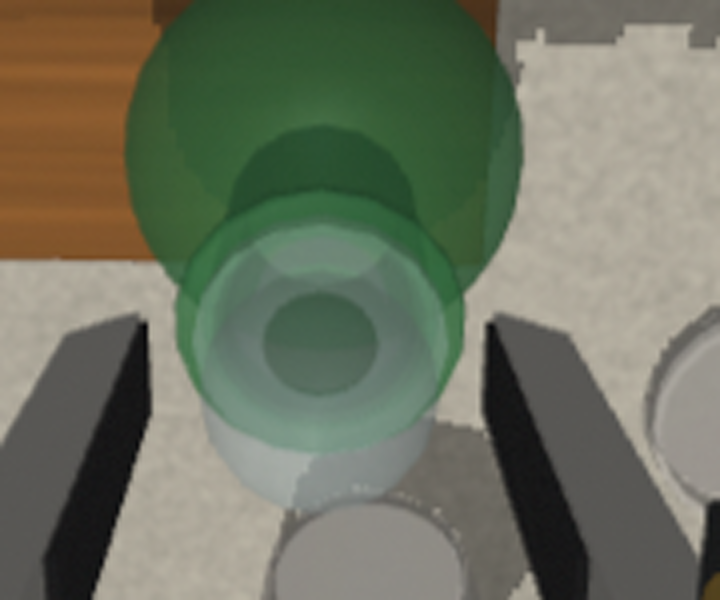

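View pics/s9c.png

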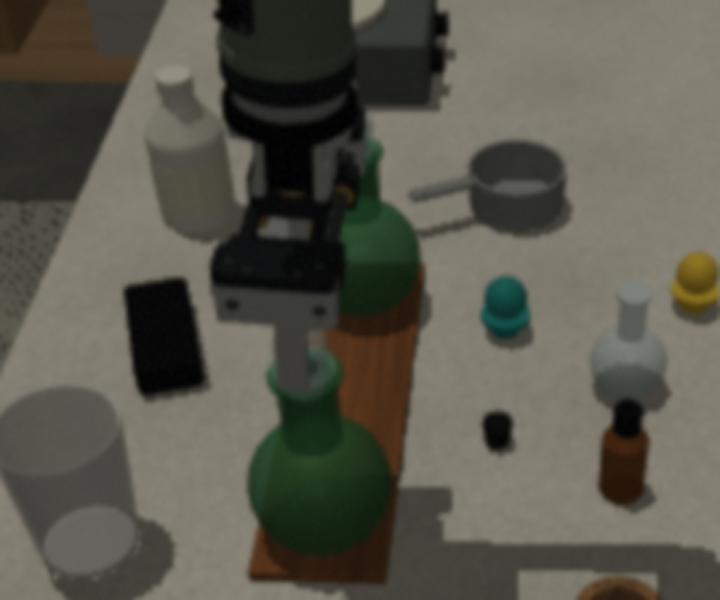

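>>> move_arm(motion=[0.6,0,1,-15,0,0.6,0,1,-30,0,0.6,0,0,-30,0,0.6,0,0,0,0,0.6,0,0,0,0,0.6,0,0,0,0])

```text
clock: 11.47
position: [0.6519, 0.1044, 0.2658]
ee_rot: [0.027, 0.706, 0.707, 0.019]
contact_force: [0.3, 0.5, 0.2]
finger_gap: 0.6
```

```bash
python3 - <<'E'
from h import *
st();settle(2);go(440,188.5,150,np.pi/2)
E
```

```text
t 11.47 pos [651.9 104.4 265.8] toolx yaw 1.5717 zaxis [ 0.065 -0.012 -0.998] gap 0.6 F [0.3 0.5 0.2]
t 11.57 pos [651.  104.4 264.1] toolx yaw 1.5717 zaxis [ 0.062 -0.012 -0.998] gap 0.602 F [-0.8  0.4  0.3]
shift tool [  85.7 -217.5   99.7] turn 0.001 q [ 0.04  0.32  1.32 -0.01  1.44 -1.54]
```

>>> move_arm(motion=[1,10,-24,0,0,1,11,-28,5,0,1,11,-28,10,0,1,11,-28,14,0,1,11,-28,14,0,1,11,-28,14,0,1,11,-28,14,0,1,8,-18,8,0])

```text
clock: 12.23
position: [0.4364, 0.1861, 0.1574]
ee_rot: [0.023, 0.709, 0.705, 0.012]
contact_force: [0.6, 0.1, -0.3]
finger_gap: 1.0
```

```bash
python3 - <<'E'
from h import *
st();settle(3)
im,C=snap('wrist','w10');go(440,188.5,24,np.pi/2)
a=robot.pinpoint('cork_ring','wrist'); print([(x['centre'],x['score'],at_z('wrist',x['centre'],0,C)) for x in a])
print(proj('wrist',(.4393,.1885,.022),C))
cv2.imwrite('pics/w10c.png',cv2.resize(im[40:240,140:380],(720,600),interpolation=2))
E
```

```text
t 12.23 pos [436.4 186.1 157.4] toolx yaw 1.5646 zaxis [ 0.05  -0.016 -0.999] gap 1.0 F [ 0.6  0.1 -0.3]
t 12.43 pos [440.9 186.  160.3] toolx yaw 1.565 zaxis [ 0.056 -0.015 -0.998] gap 0.996 F [-0.  -0.1 -0.4]
shift tool [  4.5  -8.6 136. ] turn -0.006 q [ 0.24  0.03  1.87 -0.03  1.18 -1.32]
[([265.7, 178.3], 0.8, array([0.44181681, 0.1910974 , 0.        ]))]
[263.36726797 181.70241749]
```

View pics/w10c.png

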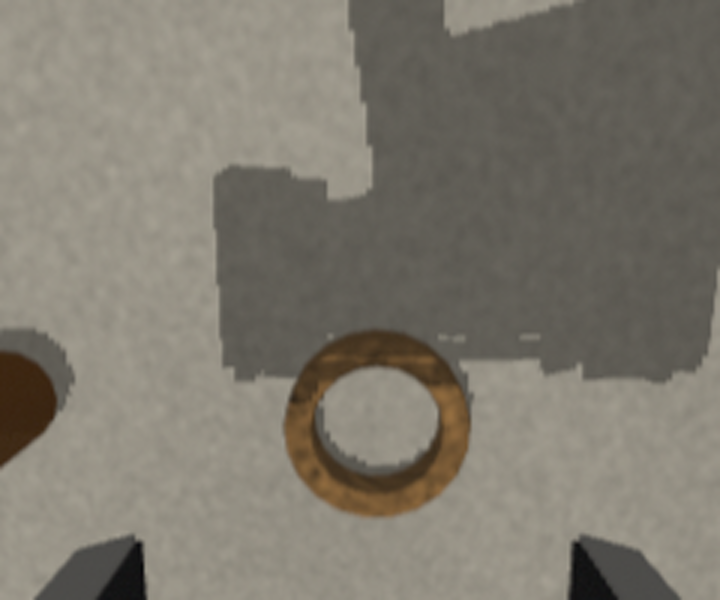

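>>> move_arm(motion=[1,3,-5,15,-0.006,1,4,-5,24,0,1,0,0,24,0,1,0,0,24,0,1,0,0,16,0,1,0,0,8,0])

```text
clock: 12.98
position: [0.4595, 0.1915, 0.0566]
ee_rot: [0.034, 0.709, 0.704, 0.028]
contact_force: [-0.7, -0.4, 0.2]
finger_gap: 1.002
```

```bash
python3 - <<'E'
from h import *
st();settle(3)
im,C=snap('wrist','w11');go(438,190.8,23,np.pi/2)
print(proj('wrist',(.4386,.1908,.022),C))
cv2.imwrite('pics/w11c.png',cv2.resize(im[120:320,140:380],(720,600),interpolation=2))
E
```

```text
t 12.98 pos [459.5 191.5  56.6] toolx yaw 1.5632 zaxis [ 0.087 -0.009 -0.996] gap 1.002 F [-0.7 -0.4  0.2]
t 13.18 pos [459.6 192.1  58.7] toolx yaw 1.5637 zaxis [ 0.089 -0.009 -0.996] gap 1.002 F [0.3 0.6 1.2]
shift tool [ -1.2 -24.7  33.6] turn -0.007 q [ 0.24  0.21  1.93 -0.04  0.92 -1.3 ]
[257.79524695 191.74907465]
```

View pics/w11c.png

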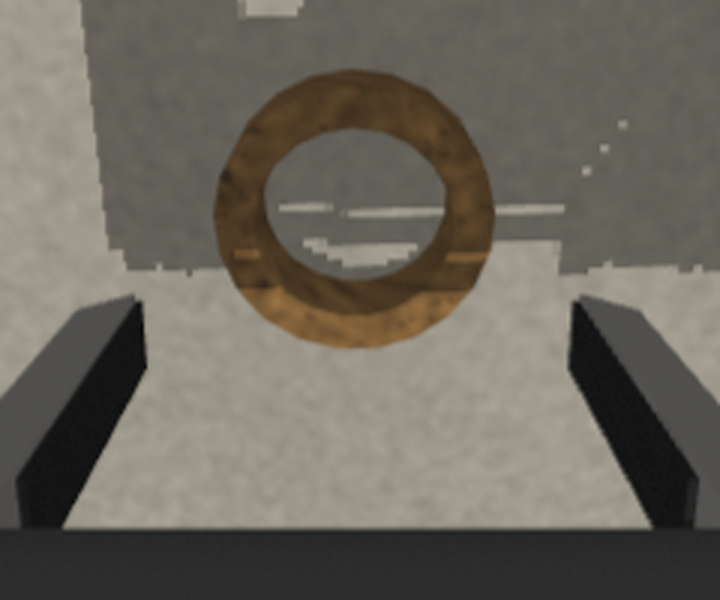

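>>> move_arm(motion=[1,-1,-25,31,-0.007])

```text
clock: 13.27
position: [0.4495, 0.1933, 0.0333]
ee_rot: [0.041, 0.706, 0.706, 0.038]
contact_force: [0.3, 1.8, -0.6]
finger_gap: 0.998
```

```bash
python3 - <<'E'
from h import *
settle(5);go(437,190.8,23,np.pi/2)
E
```

```text
t 13.52 pos [439.3 191.4  27.2] toolx yaw 1.5708 zaxis [ 0.092 -0.008 -0.996] gap 0.998 F [-0.1  0.5 -0.3]
shift tool [-0.5 -2.7  4. ] turn -0.0 q [ 0.25  0.23  1.99 -0.04  0.83 -1.29]
```

>>> move_arm(motion=[1,0,-2,4,0])

```text
clock: 13.6
position: [0.441, 0.1921, 0.0256]
ee_rot: [0.037, 0.706, 0.706, 0.032]
contact_force: [0.9, 0.5, 0.8]
finger_gap: 0.998
```

```bash
python3 - <<'E'
from h import *
settle(3);st()
E
```

```text
t 13.75 pos [439.1 191.7  24.2] toolx yaw 1.5707 zaxis [ 0.095 -0.007 -0.995] gap 0.999 F [-0.5 -0.6  0.1]
```

>>> move_arm(motion=[0.6,0,0,0,0,0.6,0,0,0,0,0.6,0,0,0,0,0.6,0,0,0,0], newtons=15)

```text
clock: 14.08
position: [0.4414, 0.1922, 0.026]
ee_rot: [0.037, 0.706, 0.706, 0.033]
contact_force: [-0.5, 0.4, 0.5]
finger_gap: 0.754
```

```bash
python3 - <<'E'
from h import *
settle(1);st()
snap('wrist','w12')
E
```

```text
t 14.13 pos [441.4 192.1  26. ] toolx yaw 1.5706 zaxis [ 0.098 -0.007 -0.995] gap 0.711 F [ 0.8 -0.8 -0. ]
```

View pics/w12.png

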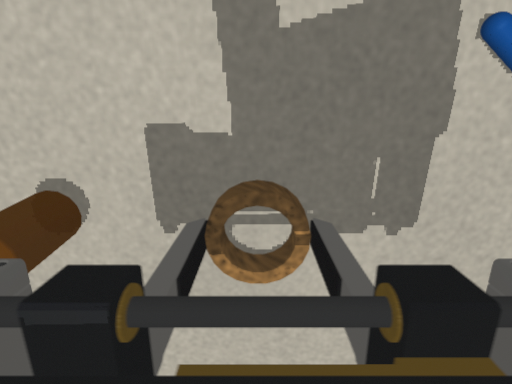

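>>> move_arm(motion=[0.85,0,-1,0,0])

```text
clock: 14.27
position: [0.4406, 0.1921, 0.026]
ee_rot: [0.037, 0.706, 0.706, 0.033]
contact_force: [0.2, 0.3, -0.0]
finger_gap: 0.74
```

```bash
python3 - <<'E'
from h import *
settle(3);go(436.5,191,23,np.pi/2)
E
```

```text
t 14.42 pos [440.1 192.1  25.7] toolx yaw 1.5707 zaxis [ 0.098 -0.007 -0.995] gap 0.841 F [0.1 0.7 0. ]
shift tool [-1.1 -3.9  2.4] turn -0.0 q [ 0.25  0.23  1.99 -0.04  0.82 -1.29]
```

>>> move_arm(motion=[0.85,-1,-5,3,0])

```text
clock: 14.5
position: [0.4369, 0.1914, 0.023]
ee_rot: [0.038, 0.706, 0.706, 0.034]
contact_force: [-0.2, 0.3, -0.3]
finger_gap: 0.849
```

```bash
python3 - <<'E'
from h import *
settle(5);go(436.5,191,23,np.pi/2)
E
```

```text
t 14.75 pos [435.1 191.   22.1] toolx yaw 1.5707 zaxis [ 0.098 -0.007 -0.995] gap 0.849 F [-0.1 -0.4 -0.4]
shift tool [-0.   1.4 -0.8] turn -0.0 q [ 0.25  0.23  2.01 -0.04  0.81 -1.29]
```

>>> move_arm(motion=[0.6,0,0,0,0])

```text
clock: 14.83
position: [0.4353, 0.191, 0.0221]
ee_rot: [0.037, 0.706, 0.706, 0.032]
contact_force: [0.5, 0.1, 0.3]
finger_gap: 0.811
```

```bash
python3 - <<'E'
from h import *
settle(6);go(655.5,-32,150,np.pi/2)
E
```

```text
t 15.13 pos [435.2 191.   22.1] toolx yaw 1.5707 zaxis [ 0.098 -0.007 -0.995] gap 0.69 F [-0.4  0.9  0.1]
shift tool [-223.9  231.6 -104.3] turn -0.0 q [ 0.25  0.23  2.   -0.04  0.81 -1.29]
```

>>> move_arm(motion=[0.6,0,1,-12,0,0.6,0,3,-26,0,0.6,0,3,-32,0,0.6,0,3,-34,0,0.6,0,3,-36,0,0.6,0,3,-36,0,0.6,0,2,-20,0,0.6,0,0,0,0])

```text
clock: 15.8
position: [0.4305, 0.1913, 0.2243]
ee_rot: [0.034, 0.706, 0.706, 0.027]
contact_force: [0.5, 0.6, 0.2]
finger_gap: 0.691
```

```bash
python3 - <<'E'
from h import *
go(655.5,-32,235,np.pi/2)
E
```

```text
t 15.8 pos [430.5 191.3 224.3] toolx yaw 1.5704 zaxis [ 0.087 -0.009 -0.996] gap 0.691 F [0.5 0.6 0.2]
shift tool [-223.3  224.9   11. ] turn -0.0 q [ 0.26 -0.07  1.84 -0.03  1.29 -1.31]
```

>>> move_arm(motion=[0.6,-14,14,0,0,0.6,-26,26,1,0,0.6,-28,28,1,0,0.6,-28,28,1,0,0.6,-28,28,1,0,0.6,-28,28,1,0,0.6,-20,20,1,0,0.6,-12,12,1,0])

```text
clock: 16.47
position: [0.6156, 0.0037, 0.2231]
ee_rot: [0.029, 0.703, 0.71, 0.025]
contact_force: [-0.9, -0.2, -0.5]
finger_gap: 0.687
```

```bash
python3 - <<'E'
from h import *
settle(3);go(655.5,-32,100,np.pi/2)
im,C=snap('wrist','w13')
# ring centre offset relative tcp at pick: ring(437.5,191,0) vs tcp (435.2,191,22.1)
E
```

```text
t 16.62 pos [613.8   5.4 222.7] toolx yaw 1.5794 zaxis [ 0.074 -0.004 -0.997] gap 0.692 F [-1.  -0.1 -1.1]
shift tool [-37.2  32.1 125.6] turn 0.009 q [-0.14  0.24  1.51  0.01  1.32 -1.72]
```

View pics/w13.png

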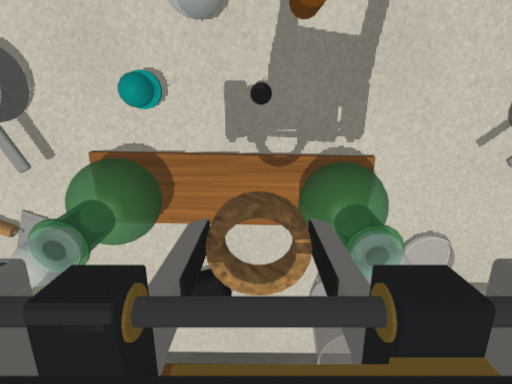

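```bash
python3 - <<'E'
from h import *
im=cv2.imread('pics/w13.png'); C=cam('wrist')
for px in [(89.5,152),(374,155.5),(303,224),(160,222)]: print(px,np.round(at_z('wrist',px,.01,C)*1000,1))
cv2.imwrite('pics/w13a.png',cv2.resize(im[130:280,10:210],(800,600),interpolation=2))
cv2.imwrite('pics/w13b.png',cv2.resize(im[130:280,200:400+50],(800,600*200//250),interpolation=2))
E
```

```text
(89.5, 152) [ 604.2 -212.2   10. ]
(374, 155.5) [604.5 153.1  10. ]
(303, 224) [702.8  68.   10. ]
(160, 222) [ 702.3 -131.7   10. ]
```

View pics/w13a.png

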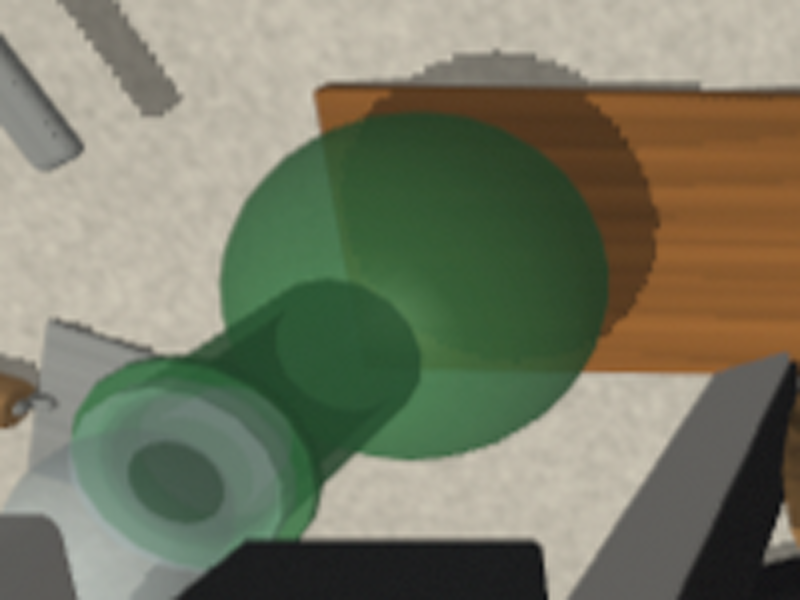

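View pics/w13b.png

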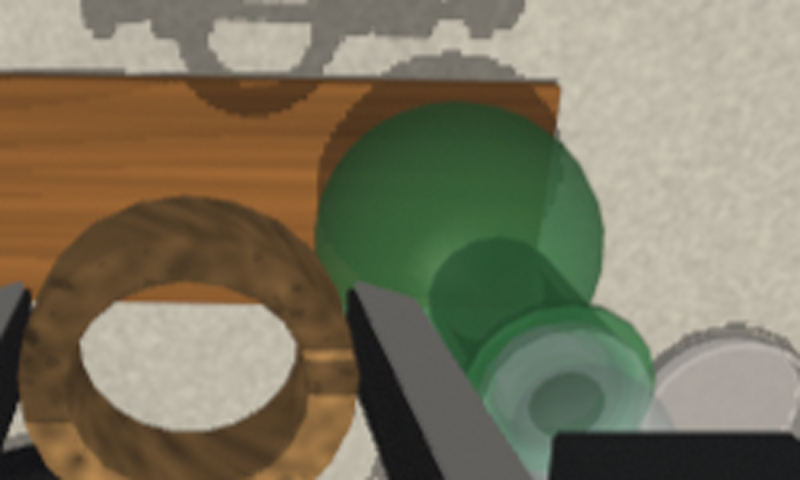

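>>> move_arm(motion=[0.6,-12,12,1,0.009,0.6,-14,14,1,0,0.6,-8,9,5,0,0.6,-2,2,15,0,0.6,0,-1,20,0,0.6,0,-2,24,0,0.6,0,-2,24,0,0.6,0,-1,12,0])

```text
clock: 17.33
position: [0.6494, -0.0202, 0.1206]
ee_rot: [0.027, 0.702, 0.711, 0.027]
contact_force: [-0.7, 0.7, -0.7]
finger_gap: 0.688
```

```bash
python3 - <<'E'
from h import *
settle(4);go(652.2,-31,60,np.pi/2)
E
```

```text
t 17.53 pos [652.1 -21.2 124.8] toolx yaw 1.5824 zaxis [ 0.082 -0.001 -0.997] gap 0.691 F [-0.5 -0.9  0. ]
shift tool [-9.7 -5.4 64.6] turn 0.012 q [-0.17  0.41  1.5   0.01  1.15 -1.76]
```

>>> move_arm(motion=[0.6,-10,-3,32,0.012])

```text
clock: 17.62
position: [0.6594, -0.0308, 0.1022]
ee_rot: [0.037, 0.706, 0.707, 0.034]
contact_force: [1.0, -1.2, 0.3]
finger_gap: 0.69
```

```bash
python3 - <<'E'
from h import *
settle(4);go(652.2,-31,60,np.pi/2)
E
```

```text
t 17.82 pos [652.  -31.2  93.6] toolx yaw 1.5702 zaxis [ 0.082 -0.001 -0.997] gap 0.691 F [ 0.7  0.7 -0.5]
shift tool [ 0.2 -2.6 33.5] turn -0.001 q [-0.19  0.44  1.52  0.02  1.1  -1.76]
```

>>> move_arm(motion=[0.6,0,-3,34,0])

```text
clock: 17.9
position: [0.66, -0.0323, 0.0693]
ee_rot: [0.037, 0.706, 0.706, 0.034]
contact_force: [1.5, -0.3, 0.2]
finger_gap: 0.688
```

```bash
python3 - <<'E'
from h import *
settle(4);go(652.2,-31,33,np.pi/2)
im,C=snap('wrist','w14')
E
```

```text
t 18.1 pos [651.9 -30.9  60.3] toolx yaw 1.5705 zaxis [ 0.082 -0.001 -0.997] gap 0.693 F [ 0.6 -0.1 -0.2]
shift tool [-0.1 -1.9 27.2] turn -0.0 q [-0.19  0.48  1.54  0.02  1.04 -1.77]
```

View pics/w14.png

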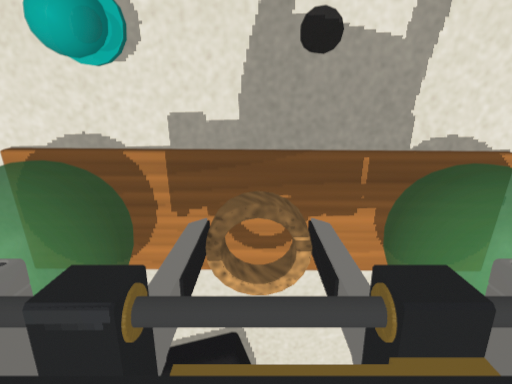

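>>> move_arm(motion=[0.6,0,-2,27,0])

```text
clock: 18.23
position: [0.66, -0.0321, 0.0424]
ee_rot: [0.037, 0.706, 0.706, 0.034]
contact_force: [1.8, -0.2, 0.2]
finger_gap: 0.689
```

```bash
python3 - <<'E'
from h import *
settle(4);go(652.2,-31,32,np.pi/2)
E
```

```text
t 18.43 pos [653.3 -31.   35.1] toolx yaw 1.5707 zaxis [ 0.084 -0.001 -0.996] gap 0.689 F [-0.9 -0.6 -0.6]
shift tool [ 0.  -1.4  3. ] turn -0.0 q [-0.19  0.52  1.55  0.02  0.99 -1.77]
```

>>> move_arm(motion=[0.9,0,0,0,0])

```text
clock: 18.52
position: [0.6541, -0.0311, 0.0367]
ee_rot: [0.031, 0.706, 0.706, 0.03]
contact_force: [-0.1, 1.0, -0.1]
finger_gap: 0.731
```

```bash
python3 - <<'E'
from h import *
settle(5);st()
im,C=snap('wrist','w15')
cv2.imwrite('pics/w15c.png',cv2.resize(im[120:320,140:380],(720,600),interpolation=2))
print((proj('wrist',(.6545,-.031,.032),C)-[140,120])*3)
E
```

```text
t 18.77 pos [654.  -31.2  36.2] toolx yaw 1.5706 zaxis [ 0.086 -0.001 -0.996] gap 0.897 F [-0.6 -0.  -0.4]
[357.71962213 365.43211334]
```

View pics/w15c.png

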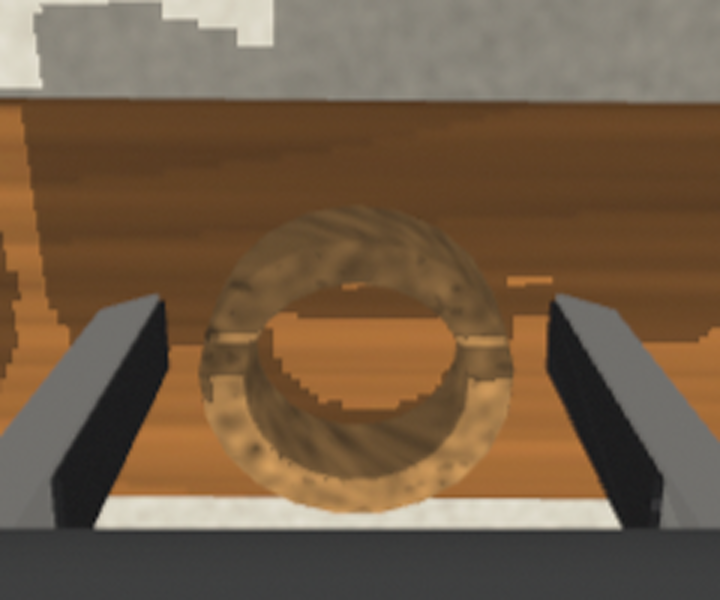

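>>> move_arm(motion=[0.9,0,1,-12,0,0.9,0,2,-30,0,0.9,0,3,-36,0,0.9,0,3,-38,0,0.9,0,3,-38,0,0.8,0,0,0,0,0.5,0,0,0,0,0.5,0,0,0,0])

```text
clock: 19.48
position: [0.652, -0.0309, 0.2027]
ee_rot: [0.031, 0.707, 0.706, 0.03]
contact_force: [0.6, 1.1, 0.4]
finger_gap: 0.724
```

```bash
python3 - <<'E'
from h import *
C=None
st();settle(2);go(425,-64,180,np.pi/2)
E
```

```text
t 19.48 pos [652.  -30.9 202.7] toolx yaw 1.5705 zaxis [ 0.086 -0.001 -0.996] gap 0.724 F [0.6 1.1 0.4]
t 19.58 pos [650.7 -30.7 200.2] toolx yaw 1.5704 zaxis [ 0.082 -0.001 -0.997] gap 0.637 F [-0.6 -0.2  0.6]
shift tool [ -33.4 -226.6    1.7] turn -0.0 q [-0.19  0.33  1.44  0.02  1.29 -1.76]
```

>>> move_arm(motion=[0.5,-4,-20,0,0,0.5,-4,-30,0,0,0.5,-5,-34,0,0,0.5,-5,-34,0,0,0.5,-5,-34,0,0,0.5,-4,-30,0,0,0.5,-3,-18,0,0,0.5,-2,-8,0,0])

```text
clock: 20.25
position: [0.4258, -0.0597, 0.1664]
ee_rot: [0.016, 0.706, 0.708, 0.022]
contact_force: [0.4, 0.6, 0.6]
finger_gap: 0.497
```

```bash
python3 - <<'E'
from h import *
settle(4)
im,C=snap('wrist','w16');go(425,-64,78,np.pi/2)
cv2.imwrite('pics/w16c.png',cv2.resize(im[80:280,140:380],(720,600),interpolation=2))
print((proj('wrist',(.425,-.064,.101),C)-[140,80])*3,(proj('wrist',(.425,-.064,.028),C)-[140,80])*3)
E
```

```text
t 20.5 pos [430.7 -60.4 168.8] toolx yaw 1.5735 zaxis [ 0.059  0.007 -0.998] gap 0.501 F [-0.   0.4  0.2]
shift tool [ -4.2 -11.   90.3] turn 0.003 q [-0.36 -0.08  1.97  0.03  1.2  -1.94]
[341.81174921 355.57415367] [343.76423617 284.21080649]
```

View pics/w16c.png

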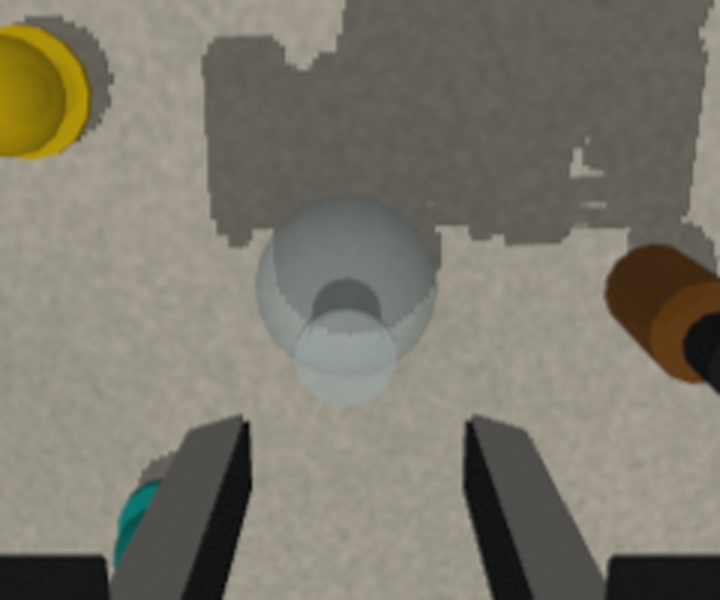

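>>> move_arm(motion=[0.5,-3,-7,20,0.003])

```text
clock: 20.58
position: [0.43, -0.0645, 0.1522]
ee_rot: [0.023, 0.706, 0.707, 0.026]
contact_force: [0.5, -0.4, 0.5]
finger_gap: 0.499
```

```bash
python3 - <<'E'
from h import *
settle(3);go(425.3,-63,78,np.pi/2)
E
```

```text
t 20.73 pos [424.3 -62.8 147.3] toolx yaw 1.5706 zaxis [ 0.056  0.008 -0.998] gap 0.498 F [ 0.4 -0.   1.1]
shift tool [-0.8 -2.9 69.2] turn -0.0 q [-0.37 -0.07  2.    0.03  1.16 -1.95]
```

>>> move_arm(motion=[0.5,0,-2,36,0])

```text
clock: 20.82
position: [0.4317, -0.0649, 0.1175]
ee_rot: [0.024, 0.707, 0.707, 0.026]
contact_force: [1.8, -0.7, 0.2]
finger_gap: 0.502
```

```bash
python3 - <<'E'
from h import *
settle(3);go(425.3,-63,78,np.pi/2)
im,C=snap('wrist','w17')
E
```

```text
t 20.97 pos [423.  -61.7 109.8] toolx yaw 1.571 zaxis [ 0.051  0.01  -0.999] gap 0.5 F [0.1 0.5 0. ]
shift tool [-1.7  0.6 31.9] turn 0.0 q [-0.37 -0.01  2.04  0.03  1.07 -1.95]
```

View pics/w17.png

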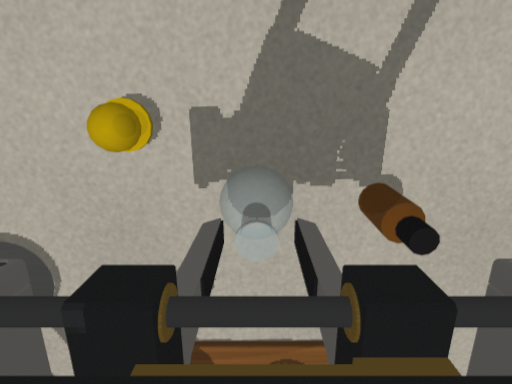

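>>> move_arm(motion=[0.5,-1,0,31,0])

```text
clock: 21.1
position: [0.4329, -0.0652, 0.0866]
ee_rot: [0.023, 0.706, 0.707, 0.026]
contact_force: [0.5, -0.6, -1.0]
finger_gap: 0.506
```

```bash
python3 - <<'E'
from h import *
settle(4);go(425.3,-63,78,np.pi/2)
E
```

```text
t 21.3 pos [426.7 -63.   81.4] toolx yaw 1.5712 zaxis [ 0.055  0.009 -0.998] gap 0.503 F [0.9 0.  0.7]
shift tool [ 0.  -1.6  3.3] turn 0.0 q [-0.37  0.05  2.05  0.03  0.99 -1.96]
```

>>> move_arm(motion=[0.1,0,1,0,0], newtons=20)

```text
clock: 21.38
position: [0.4287, -0.0633, 0.083]
ee_rot: [0.017, 0.707, 0.707, 0.023]
contact_force: [0.0, 0.6, 0.2]
finger_gap: 0.457
```

```bash
python3 - <<'E'
from h import *
settle(7);st()
im,C=snap('wrist','w18');st()
E
```

```text
t 21.73 pos [428.9 -63.4  82.8] toolx yaw 1.5711 zaxis [ 0.057  0.008 -0.998] gap 0.284 F [-0.9  0.8  6.5]
t 21.78 pos [428.9 -63.3  82.7] toolx yaw 1.5711 zaxis [ 0.057  0.008 -0.998] gap 0.28 F [0.7 0.9 5.2]
```

View pics/w18.png

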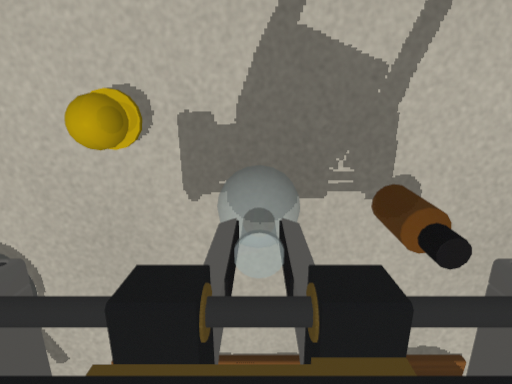

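>>> move_arm(motion=[0.5,0,0,0,0])

```text
clock: 21.87
position: [0.4292, -0.0635, 0.0832]
ee_rot: [0.018, 0.707, 0.707, 0.023]
contact_force: [-0.9, 0.4, -0.5]
finger_gap: 0.324
```

```bash
python3 - <<'E'
from h import *
settle(5)
im,C=snap('wrist','w19');go(425.3,-63,97,np.pi/2)
cv2.imwrite('pics/w19c.png',cv2.resize(im[120:320,140:380],(720,600),interpolation=2))
print((proj('wrist',(.4253,-.063,.101),C)-[140,120])*3)
E
```

```text
t 22.17 pos [428.6 -63.3  82.4] toolx yaw 1.5711 zaxis [ 0.057  0.009 -0.998] gap 0.5 F [-0.9  0.2  0.3]
shift tool [  0.4  -2.4 -14.7] turn 0.0 q [-0.37  0.05  2.05  0.03  0.99 -1.96]
[358.99716972 409.45942093]
```

View pics/w19c.png

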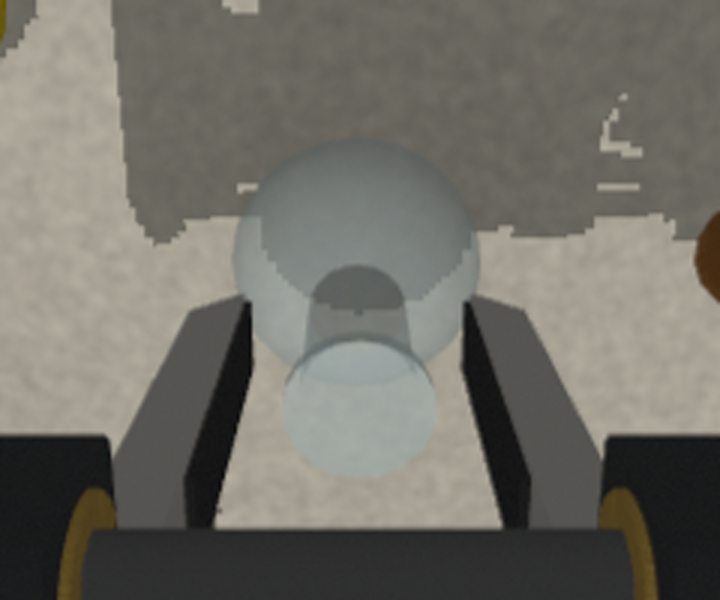

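```bash
python3 - <<'E'
from h import *
K=robot.camera_info('wrist'); T=np.linalg.inv(K['T_tool_cam'])
for z in (.019,.01,0,-.01,-.019,-.03,-.04):
    for y in (-.008,.008):
        p=T@np.array([-.0235,y,z,1]); q=K['mtx']@p[:3]; q=q[:2]/q[2]; print(z,y,np.round((q-[140,120])*3))
E
```

```text
0.019 -0.008 [250. 303.]
0.019 0.008 [252. 369.]
0.01 -0.008 [245. 318.]
0.01 0.008 [247. 388.]
0 -0.008 [239. 337.]
0 0.008 [241. 410.]
-0.01 -0.008 [232. 359.]
-0.01 0.008 [235. 435.]
-0.019 -0.008 [225. 380.]
-0.019 0.008 [228. 460.]
-0.03 -0.008 [215. 410.]
-0.03 0.008 [219. 495.]
-0.04 -0.008 [205. 441.]
-0.04 0.008 [209. 531.]
```

>>> move_arm(motion=[0.5,0,-3,-14,0])

```text
clock: 22.25
position: [0.4227, -0.0626, 0.094]
ee_rot: [0.014, 0.707, 0.707, 0.022]
contact_force: [0.2, -0.1, 1.2]
finger_gap: 0.499
```

```bash
python3 - <<'E'
from h import *
settle(4);go(425.3,-63,97,np.pi/2)
E
```

```text
t 22.45 pos [425.  -63.5  96.2] toolx yaw 1.571 zaxis [ 0.057  0.008 -0.998] gap 0.5 F [-0.2 -1.   0.4]
shift tool [ 0.5  0.4 -0.8] turn 0.0 q [-0.37  0.02  2.05  0.03  1.03 -1.96]
```

>>> move_arm(motion=[0.1,0,0,0,0], newtons=25)

```text
clock: 22.53
position: [0.4248, -0.0634, 0.0958]
ee_rot: [0.017, 0.707, 0.707, 0.023]
contact_force: [0.7, -0.1, -0.5]
finger_gap: 0.46
```

```bash
python3 - <<'E'
from h import *
settle(7);go(654,-31,230,np.pi/2)
E
```

```text
t 22.88 pos [424.7 -63.3  95.8] toolx yaw 1.571 zaxis [ 0.057  0.009 -0.998] gap 0.279 F [ 0.3 -0.7 -0.5]
shift tool [  33.4  236.6 -120.7] turn 0.0 q [-0.37  0.02  2.05  0.03  1.03 -1.96]
```

>>> move_arm(motion=[0.1,0,0,-8,0,0.1,0,1,-16,0,0.1,0,1,-22,0,0.1,0,1,-22,0,0.1,0,1,-16,0,0.1,0,1,-8,0])

```text
clock: 23.38
position: [0.4205, -0.0628, 0.1896]
ee_rot: [0.012, 0.707, 0.707, 0.021]
contact_force: [0.1, -1.1, -0.4]
finger_gap: 0.278
```

```bash
python3 - <<'E'
from h import *
settle(3);im,C=snap('wrist','w20');go(654,-31,195,np.pi/2)
E
```

```text
t 23.58 pos [419.2 -62.2 186.6] toolx yaw 1.5709 zaxis [ 0.042  0.014 -0.999] gap 0.279 F [-0.6  0.3 -0.2]
shift tool [ 31.3 235.    2. ] turn 0.0 q [-0.37 -0.12  1.96  0.03  1.26 -1.95]
```

View pics/w20.png

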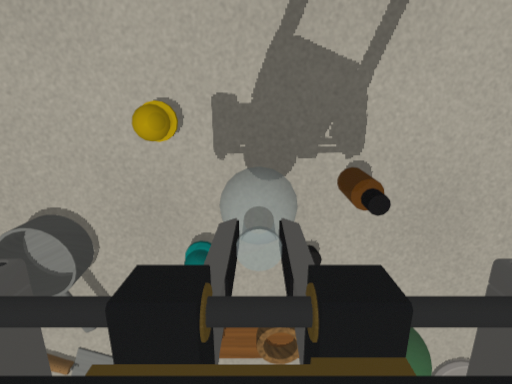

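>>> move_arm(motion=[0.1,2,10,0,0,0.1,3,20,0,0,0.1,4,26,0,0,0.1,4,30,0,0,0.1,4,30,0,0,0.1,4,30,0,0,0.1,4,26,0,0,0.1,3,20,0,0])

```text
clock: 24.25
position: [0.6118, -0.0296, 0.1776]
ee_rot: [-0.001, 0.709, 0.705, 0.014]
contact_force: [0.0, -0.6, -0.8]
finger_gap: 0.279
```

>>> move_arm(motion=[0.1,2,14,0,0,0.1,1,8,0,0])

```text
clock: 24.42
position: [0.6369, -0.0248, 0.1728]
ee_rot: [-0.003, 0.708, 0.706, 0.013]
contact_force: [-0.7, 0.3, -1.1]
finger_gap: 0.278
```

```bash
python3 - <<'E'
from h import *
settle(4);im,C=snap('wrist','w21');go(654,-31,122,np.pi/2)
print(proj('wrist',(.654,-.031,.032),C))
E
```

```text
t 24.67 pos [634.5 -25.5 174. ] toolx yaw 1.567 zaxis [ 0.014  0.022 -1.   ] gap 0.278 F [ 0.8 -0.8 -0.8]
shift tool [-6.6 18.8 52.2] turn -0.004 q [-0.19  0.37  1.45  0.02  1.32 -1.76]
[250.94856394 202.17286478]
```

View pics/w21.png

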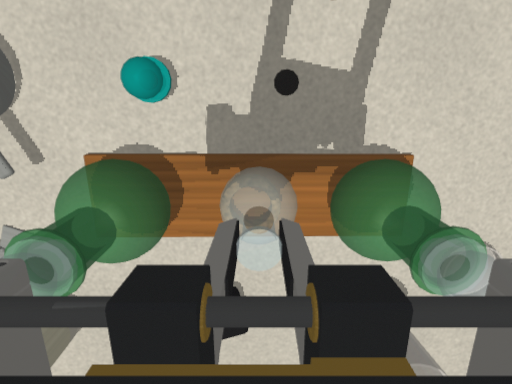

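>>> move_arm(motion=[0.1,-5,10,-38,-0.004])

```text
clock: 24.75
position: [0.635, -0.0291, 0.2013]
ee_rot: [-0.013, 0.707, 0.707, 0.006]
contact_force: [-0.3, 0.6, -2.3]
finger_gap: 0.279
```

```bash
python3 - <<'E'
from h import *
settle(4);go(653.5,-31,122,np.pi/2)
E
```

```text
t 24.95 pos [644.7 -31.8 213.9] toolx yaw 1.5705 zaxis [ 0.017  0.021 -1.   ] gap 0.28 F [ 0.4  0.3 -1. ]
shift tool [-1.1  7.2 92. ] turn -0.0 q [-0.2   0.35  1.38  0.02  1.4  -1.77]
```

>>> move_arm(motion=[0.1,0,0,20,0,0.1,0,0,30,0,0.1,0,0,0,0,0.1,0,0,0,0,0.1,0,0,0,0])

```text
clock: 25.37
position: [0.6423, -0.0305, 0.1618]
ee_rot: [-0.002, 0.708, 0.706, 0.013]
contact_force: [-0.6, -0.4, -0.7]
finger_gap: 0.281
```

```bash
python3 - <<'E'
from h import *
settle(4);go(653.5,-31,122,np.pi/2)
E
```

```text
t 25.57 pos [644.4 -30.9 164.1] toolx yaw 1.5693 zaxis [ 0.021  0.021 -1.   ] gap 0.281 F [-0.  -0.5 -0.7]
shift tool [-1.   8.3 42.2] turn -0.002 q [-0.19  0.39  1.43  0.03  1.3  -1.77]
```

>>> move_arm(motion=[0.1,0,4,-40,0])

```text
clock: 25.65
position: [0.6411, -0.0305, 0.1953]
ee_rot: [-0.008, 0.708, 0.706, 0.009]
contact_force: [-1.0, 1.4, -3.0]
finger_gap: 0.279
```

```bash
python3 - <<'E'
from h import *
settle(4);st()
E
```

```text
t 25.85 pos [649.4 -32.1 207.3] toolx yaw 1.5694 zaxis [ 0.027  0.02  -0.999] gap 0.282 F [ 0.3  1.  -0.3]
```

>>> move_arm(motion=[0.1,0,0,38,0,0.1,0,0,0,0])

```text
clock: 26.02
position: [0.6509, -0.0314, 0.1697]
ee_rot: [0.004, 0.708, 0.706, 0.017]
contact_force: [-2.9, 0.5, -2.5]
finger_gap: 0.282
```

```bash
python3 - <<'E'
from h import *
settle(4);go(653.5,-31,122,np.pi/2)
E
```

```text
t 26.22 pos [656.8 -32.6 179.2] toolx yaw 1.5697 zaxis [ 0.045  0.016 -0.999] gap 0.278 F [ 0.6 -0.7 -1.4]
shift tool [ 0.7 -5.9 57. ] turn -0.001 q [-0.19  0.39  1.41  0.03  1.31 -1.77]
```

>>> move_arm(motion=[0.1,1,-4,30,0])

```text
clock: 26.3
position: [0.6605, -0.0324, 0.1577]
ee_rot: [0.017, 0.707, 0.706, 0.026]
contact_force: [1.1, -0.6, 0.2]
finger_gap: 0.279
```

```bash
python3 - <<'E'
from h import *
settle(4);im,C=snap('wrist','w22');go(653.5,-31,122,np.pi/2);snap('side','s22')
cv2.imwrite('pics/w22c.png',cv2.resize(im[120:320,140:380],(720,600),interpolation=2))
print((proj('wrist',(.6535,-.031,.032),C)-[140,120])*3)
E
```

```text
t 26.55 pos [654.7 -31.2 150.1] toolx yaw 1.5698 zaxis [ 0.046  0.016 -0.999] gap 0.285 F [ 0.2  0.7 -0.9]
shift tool [-0.2 -2.5 28.1] turn -0.001 q [-0.19  0.41  1.44  0.03  1.25 -1.77]
[351.15612573 202.13785827]
```

View pics/w22c.png

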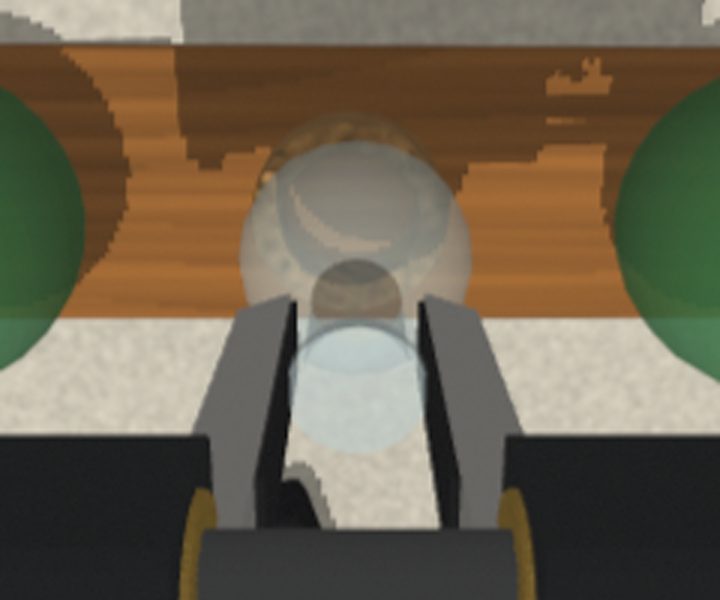

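View pics/s22.png

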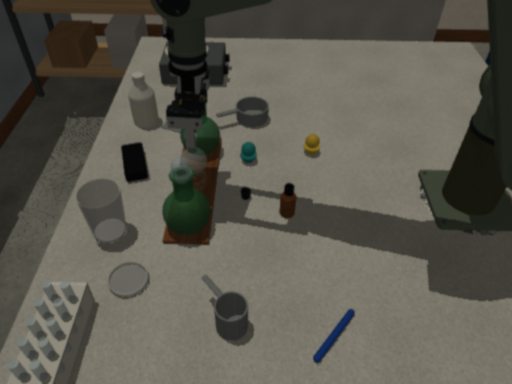

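>>> move_arm(motion=[0.1,0,-3,26,0])

```text
clock: 26.68
position: [0.6593, -0.032, 0.1324]
ee_rot: [0.017, 0.707, 0.706, 0.026]
contact_force: [2.1, -0.4, 0.4]
finger_gap: 0.279
```

```bash
python3 - <<'E'
from h import *
settle(5);im,C=snap('wrist','w23');go(653.5,-31,122,np.pi/2)
cv2.imwrite('pics/w23c.png',cv2.resize(im[120:320,140:380],(720,600),interpolation=2))
E
```

```text
t 26.98 pos [653.9 -31.  125.8] toolx yaw 1.5698 zaxis [ 0.048  0.015 -0.999] gap 0.278 F [-0.   0.1 -0.9]
shift tool [-0.  -0.6  3.8] turn -0.001 q [-0.19  0.43  1.46  0.03  1.2  -1.77]
```

View pics/w23c.png

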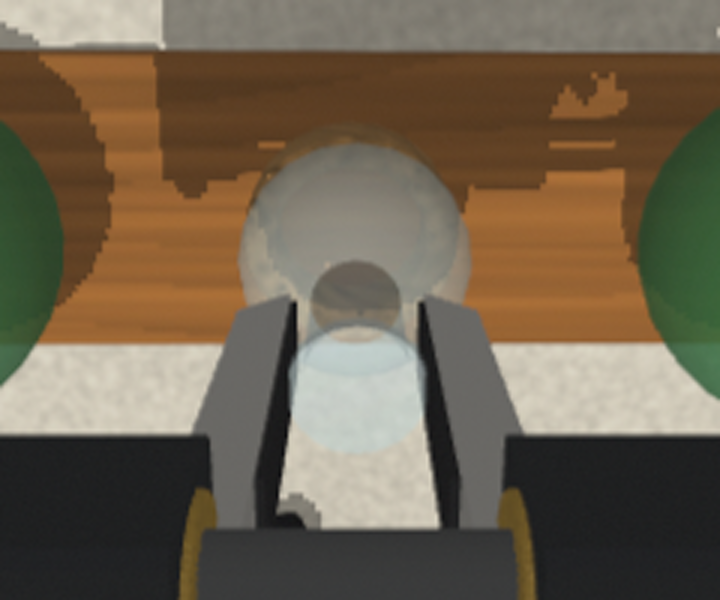

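Lower the last ~4 mm and watch the force.

>>> move_arm(motion=[0.1,0,-1,4,0])

```text
clock: 27.07
position: [0.6553, -0.0312, 0.1245]
ee_rot: [0.014, 0.707, 0.706, 0.024]
contact_force: [2.5, -0.1, 11.3]
finger_gap: 0.283
```

```bash
python3 - <<'E'
from h import *
settle(5);st()
E
```

```text
t 27.32 pos [655.4 -31.2 124.6] toolx yaw 1.5699 zaxis [ 0.054  0.014 -0.998] gap 0.279 F [0.8 0.2 5.7]
```

>>> move_arm(motion=[0.5,0,0,0,0])

```text
clock: 27.4
position: [0.656, -0.0313, 0.1258]
ee_rot: [0.015, 0.707, 0.706, 0.025]
contact_force: [0.6, 0.2, -1.0]
finger_gap: 0.321
```

```bash
python3 - <<'E'
from h import *
settle(5);im,C=snap('wrist','w24');st();snap('side','s24')
cv2.imwrite('pics/w24c.png',cv2.resize(im[120:320,140:380],(720,600),interpolation=2))
print((proj('wrist',(.6535,-.031,.127),C)-[140,120])*3)
E
```

```text
t 27.7 pos [654.8 -31.1 124. ] toolx yaw 1.5698 zaxis [ 0.053  0.015 -0.999] gap 0.498 F [0.3 0.3 0.5]
[357.85473074 375.44130052]
```

View pics/w24c.png

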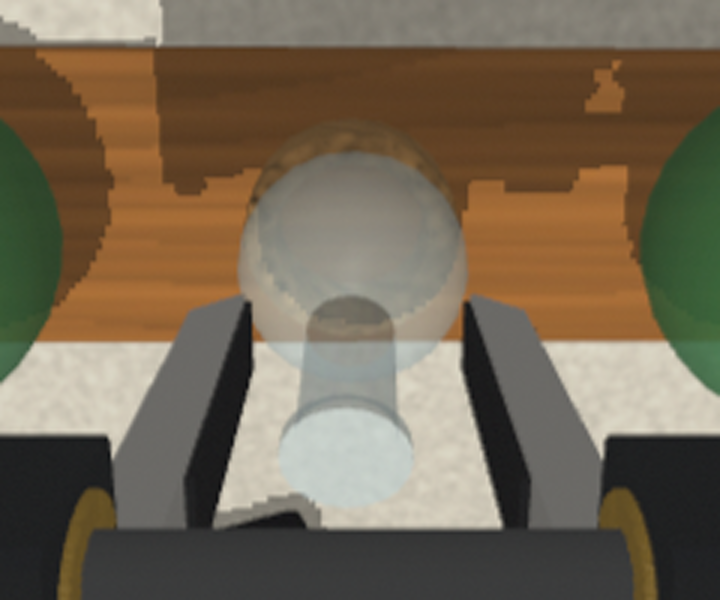

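```bash
python3 - <<'E'
from h import *
im,C=snap('wrist','w25');st();im2,_=snap('side','s25')
cv2.imwrite('pics/w25c.png',cv2.resize(im[120:320,140:380],(720,600),interpolation=2))
cv2.imwrite('pics/s25c.png',cv2.resize(im2[100:250,120:300],(720,600),interpolation=2))
for z in (.1,.127): print(at_z('wrist',(140+346/3,120+455/3),z,C))
E
```

```text
t 27.8 pos [654.9 -31.1 124. ] toolx yaw 1.5698 zaxis [ 0.053  0.015 -0.998] gap 0.499 F [ 0.8  1.2 -0. ]
[ 0.68970174 -0.03337972  0.1       ]
[ 0.67163435 -0.03338282  0.127     ]
```

View pics/w25c.png

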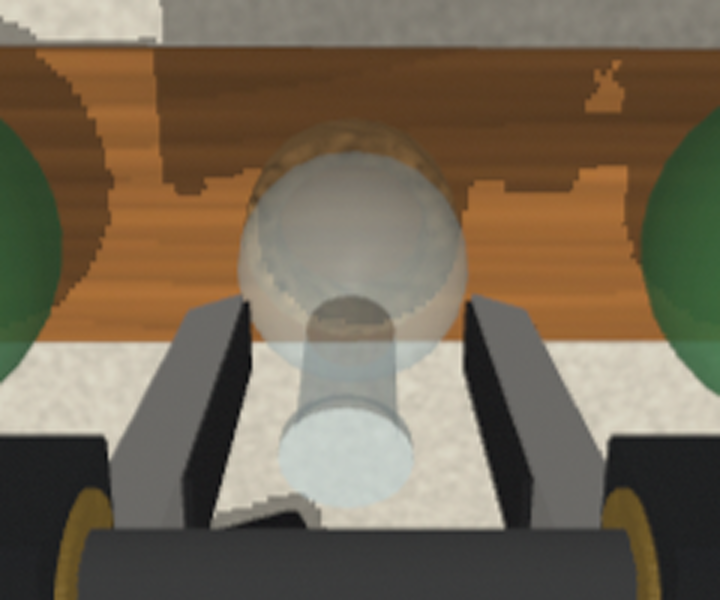

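View pics/s25c.png

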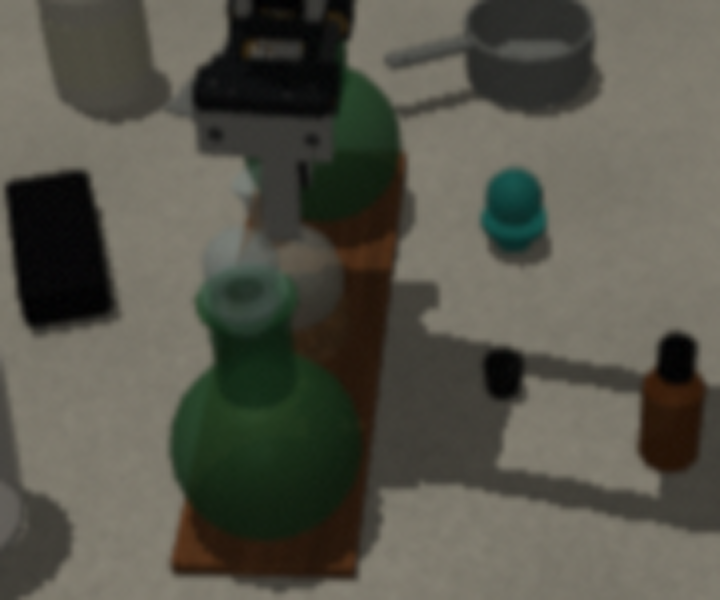

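```bash
python3 - <<'E'
from h import *
C=cam('wrist')
# fit model: sphere silhouette bbox rows 152-378, cols 238-467 in crop
def sil(c,rad):
    n=C[2]-c; D=np.linalg.norm(n); n=n/D; u=np.cross(n,[0,0,1]);u/=np.linalg.norm(u);v=np.cross(n,u)
    cc=c+n*rad**2/D; rr=rad*np.sqrt(1-(rad/D)**2)
    return np.array([(proj('wrist',cc+rr*(u*np.cos(a)+v*np.sin(a)),C)-[140,120])*3 for a in np.linspace(0,6.28,73)])
def f(p):
    q=sil(np.array([p[0],p[1],.054]),.032); return [q[:,1].min()-152,q[:,1].max()-378,q[:,0].min()-238,q[:,0].max()-467]
r=least_squares(f,[.654,-.031]);print('ball',r.x,r.fun)
def disc(c,n,rad):
    u=np.cross(n,[0,1,0]);u/=np.linalg.norm(u);v=np.cross(n,u)
    return np.array([(proj('wrist',c+rad*(u*np.cos(a)+v*np.sin(a)),C)-[140,120])*3 for a in np.linspace(0,6.28,73)])
for th in (0.1,.15,.2,.25,.3):
    n=np.array([np.sin(th),-.02,np.cos(th)]); c=np.array([r.x[0],r.x[1],.054])+.073*n
    q=disc(c,n,.014); print(th,'lip rows',q[:,1].min().round(),q[:,1].max().round(),'cols',q[:,0].min().round(),q[:,0].max().round(),c)
# ring outer top circle
for x in (.651,.653,.655):
    q=disc(np.array([x,-.031,.032]),np.array([0,0,1.]),.033); print('ring',x,q[:,1].min().round(),q[:,0].min().round(),q[:,0].max().round())
E
```

```text
ball [ 0.65915386 -0.03130406] [-2.72612254  3.04368051 -1.13791512  1.22323509]
0.1 lip rows 373.0 485.0 cols 280.0 418.0 [ 0.6664417  -0.03276406  0.1266353 ]
0.15 lip rows 390.0 496.0 cols 281.0 418.0 [ 0.67006284 -0.03276406  0.12618029]
0.2 lip rows 407.0 506.0 cols 281.0 417.0 [ 0.67365672 -0.03276406  0.12554486]
0.25 lip rows 423.0 514.0 cols 282.0 416.0 [ 0.67721435 -0.03276406  0.12473061]
0.3 lip rows 438.0 522.0 cols 283.0 416.0 [ 0.68072683 -0.03276406  0.12373956]
ring 0.651 103.0 243.0 463.0
ring 0.653 110.0 243.0 462.0
ring 0.655 117.0 243.0 462.0
```

>>> move_arm(motion=[0.5,-2,16,1,0], newtons=4)

```text
clock: 27.93
position: [0.6688, -0.0326, 0.1232]
ee_rot: [0.012, 0.707, 0.706, 0.023]
contact_force: [0.3, -0.6, -0.5]
finger_gap: 0.497
```

```bash
python3 - <<'E'
from h import *
settle(4);im,C=snap('wrist','w26');st()
cv2.imwrite('pics/w26c.png',cv2.resize(im[120:320,140:380],(720,600),interpolation=2))
E
```

```text
t 28.18 pos [670.5 -33.1 123.7] toolx yaw 1.5698 zaxis [ 0.052  0.015 -0.999] gap 0.501 F [-0.1 -0.4  0.9]
```

View pics/w26c.png

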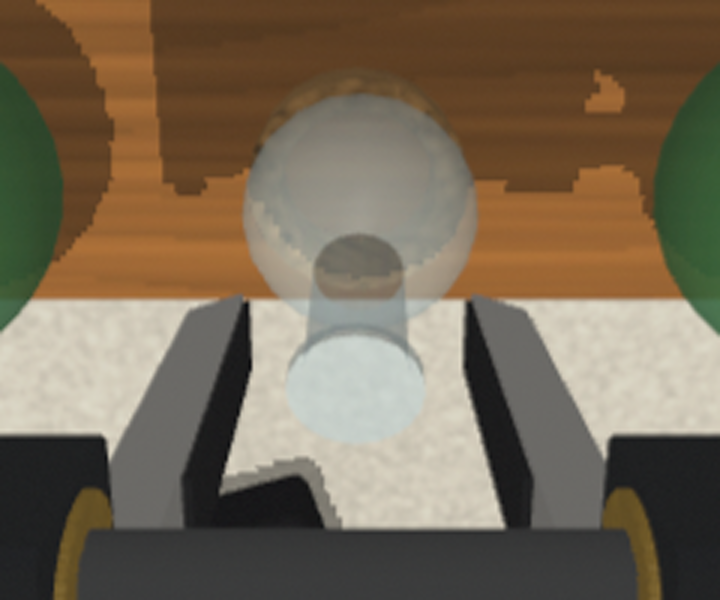

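>>> move_arm(motion=[0.1,0,0,0,0], newtons=4)

```text
clock: 28.27
position: [0.67, -0.033, 0.1235]
ee_rot: [0.013, 0.707, 0.706, 0.023]
contact_force: [-0.3, -0.1, 0.2]
finger_gap: 0.459
```

```bash
python3 - <<'E'
from h import *
settle(8);im,C=snap('wrist','w27');st()
cv2.imwrite('pics/w27c.png',cv2.resize(im[120:320,140:380],(720,600),interpolation=2))
E
```

```text
t 28.72 pos [670.5 -33.1 123.7] toolx yaw 1.5698 zaxis [ 0.052  0.015 -0.999] gap 0.286 F [-0.4  0.   0.8]
```

View pics/w27c.png

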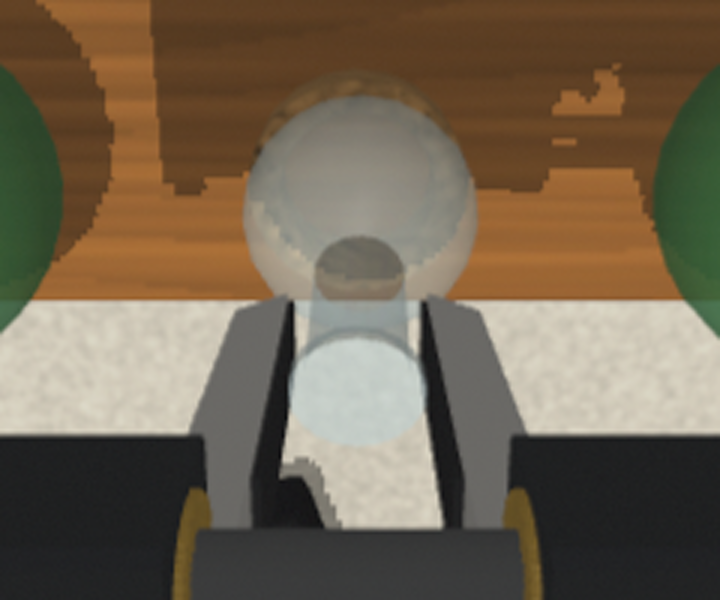

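```bash
cat > fit.py <<'E'
from h import *
CI=robot.camera_info('wrist')
def camat(pos,zx,zy,yaw):
    z=np.array([zx,zy,-np.sqrt(1-zx**2-zy**2)]); x=np.array([np.cos(yaw),np.sin(yaw),0]); x-=z*(x@z); x/=np.linalg.norm(x); y=np.cross(z,x)
    T=np.eye(4);T[:3,:3]=np.c_[x,y,z];T[:3,3]=np.array(pos)/1000; T=T@CI['T_tool_cam']; return CI['mtx'],T[:3,:3],T[:3,3]
def crop(C,p,o): return (proj('wrist',p,C)-o)*3
def sil(C,c,rad,o):
    n=C[2]-c; D=np.linalg.norm(n); n=n/D; u=np.cross(n,[0,0,1]);u/=np.linalg.norm(u);v=np.cross(n,u)
    cc=c+n*rad**2/D; rr=rad*np.sqrt(1-(rad/D)**2)
    q=np.array([crop(C,cc+rr*(u*np.cos(a)+v*np.sin(a)),o) for a in np.linspace(0,6.28,73)]); return np.r_[q.min(0),q.max(0)]
def disc(C,c,rad,o,n=np.array([0,0,1.])):
    u=np.cross(n,[0,1,0]);u/=np.linalg.norm(u);v=np.cross(n,u)
    q=np.array([crop(C,c+rad*(u*np.cos(a)+v*np.sin(a)),o) for a in np.linspace(0,6.28,73)]); return np.r_[q.min(0),q.max(0)]
E
python3 - <<'E'
from fit import *
o=[140,120]
C22=camat((654.7,-31.2,150.1),.046,.016,1.5698)
print('w22 ball pred (cmin,rmin,cmax,rmax)',sil(C22,np.array([.6545,-.0312,.0823]),.032,o).round())
C15=camat((654,-31.2,36.2),.086,-.001,1.5706)
for x in (.652,.654,.656): print('w15 ring',x,disc(C15,np.array([x,-.031,.032]),.033,o).round())
for x in (.652,.654,.656): print('w22 ring',x,disc(C22,np.array([x,-.031,.032]),.033,o).round())
C27=camat((670.5,-33.1,123.7),.052,.015,1.5698)
for x in (.652,.654,.656): print('w27 ring',x,disc(C27,np.array([x,-.031,.032]),.033,o).round())
for x in (.654,.656,.658,.66): print('w27 ball',x,sil(C27,np.array([x,-.031,.054]),.032,o).round())
E
```

```text
w22 ball pred (cmin,rmin,cmax,rmax) [236. 138. 470. 373.]
w15 ring 0.652 [197. 203. 519. 489.]
w15 ring 0.654 [197. 213. 519. 496.]
w15 ring 0.656 [198. 223. 518. 504.]
w22 ring 0.652 [251.  94. 452. 286.]
w22 ring 0.654 [252. 100. 452. 292.]
w22 ring 0.656 [252. 106. 452. 297.]
w27 ring 0.652 [247.  53. 471. 270.]
w27 ring 0.654 [247.  60. 471. 276.]
w27 ring 0.656 [248.  67. 471. 282.]
w27 ball 0.654 [242.  75. 480. 313.]
w27 ball 0.656 [242.  82. 480. 320.]
w27 ball 0.658 [242.  90. 479. 327.]
w27 ball 0.66 [243.  97. 479. 333.]
```

```bash
python3 - <<'E'
from fit import *
o=[140,120]
C15=camat((654,-31.2,36.2),.086,-.001,1.5706)
C22=camat((654.7,-31.2,150.1),.046,.016,1.5698)
C27=camat((670.5,-33.1,123.7),.052,.015,1.5698)
for x in (.654,.656,.658,.66):
  for n,C in (('15',C15),('22',C22),('27',C27)):
    a=disc(C,np.array([x,-.031,.032]),.033,o);b=disc(C,np.array([x,-.031,.010]),.033,o); print(x,n,'union',np.minimum(a,b)[:2].round(),np.maximum(a,b)[2:].round(), a.round(), b.round())
E
```

```text
0.654 15 union [197. 178.] [519. 496.] [197. 213. 519. 496.] [214. 178. 502. 437.]
0.654 22 union [252.  88.] [452. 292.] [252. 100. 452. 292.] [258.  88. 444. 268.]
0.654 27 union [247.  50.] [471. 276.] [247.  60. 471. 276.] [255.  50. 461. 251.]
0.656 15 union [198. 187.] [518. 504.] [198. 223. 518. 504.] [214. 187. 501. 444.]
0.656 22 union [252.  94.] [452. 297.] [252. 106. 452. 297.] [258.  94. 444. 273.]
0.656 27 union [248.  56.] [471. 282.] [248.  67. 471. 282.] [255.  56. 461. 256.]
0.658 15 union [198. 195.] [517. 511.] [198. 232. 517. 511.] [215. 195. 501. 451.]
0.658 22 union [252. 100.] [451. 302.] [252. 112. 451. 302.] [258. 100. 444. 278.]
0.658 27 union [248.  63.] [470. 288.] [248.  74. 470. 288.] [255.  63. 461. 262.]
0.66 15 union [199. 204.] [517. 519.] [199. 242. 517. 519.] [215. 204. 500. 458.]
0.66 22 union [252. 105.] [451. 308.] [252. 118. 451. 308.] [258. 105. 444. 283.]
0.66 27 union [248.  69.] [470. 294.] [248.  81. 470. 294.] [255.  69. 461. 268.]
```

>>> move_arm(motion=[0.1,1,-6,0,0], newtons=4)

```text
clock: 28.8
position: [0.6661, -0.0326, 0.1244]
ee_rot: [0.015, 0.707, 0.706, 0.025]
contact_force: [1.9, -0.4, 5.6]
finger_gap: 0.297
```

```bash
python3 - <<'E'
from h import *
settle(5);im,C=snap('wrist','w28');st()
cv2.imwrite('pics/w28c.png',cv2.resize(im[120:320,140:380],(720,600),interpolation=2))
E
```

```text
t 29.1 pos [665.4 -32.4 124.5] toolx yaw 1.5698 zaxis [ 0.055  0.014 -0.998] gap 0.29 F [ 1.5 -1.1  4.7]
```

View pics/w28c.png

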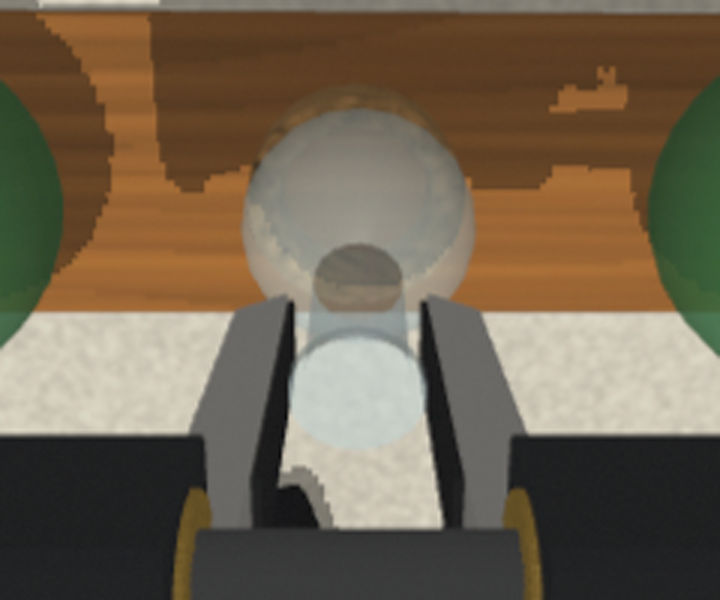

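>>> move_arm(motion=[0.1,1,-7,-1,0])

```text
clock: 29.18
position: [0.6599, -0.0317, 0.126]
ee_rot: [0.016, 0.707, 0.706, 0.025]
contact_force: [0.7, -0.4, 5.4]
finger_gap: 0.294
```

```bash
python3 - <<'E'
from fit import *
settle(5);im,C=snap('wrist','w29');st()
cv2.imwrite('pics/w29c.png',cv2.resize(im[120:320,140:380],(720,600),interpolation=2))
o=[140,120]
for x in (.655,.657,.659,.661): print(x,'ball',sil(C,np.array([x,-.031,.054]),.032,o).round(),'ring',disc(C,np.array([x,-.031,.010]),.033,o).round())
E
```

```text
t 29.48 pos [658.8 -31.3 126.2] toolx yaw 1.5698 zaxis [ 0.057  0.014 -0.998] gap 0.29 F [ 1.4 -0.3  4.3]
0.655 ball [238. 119. 470. 351.] ring [251.  88. 454. 282.]
0.657 ball [239. 126. 470. 357.] ring [252.  94. 454. 287.]
0.659 ball [239. 133. 470. 364.] ring [252. 100. 453. 293.]
0.661 ball [239. 140. 469. 370.] ring [252. 107. 453. 298.]
```

View pics/w29c.png

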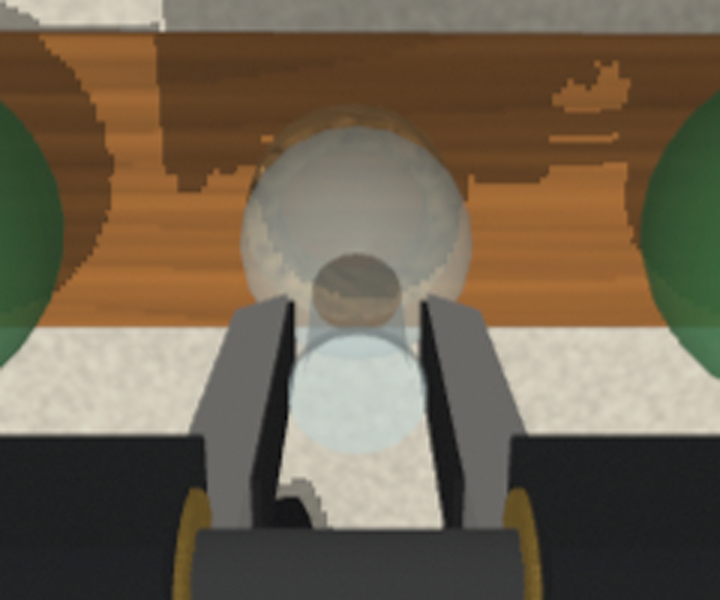

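```bash
python3 - <<'E'
from fit import *
st();C=cam('wrist');o=[140,120]
for bx in (.656,.657,.658):
  for th in (-.05,0,.05,.1):
    n=np.array([np.sin(th),0,np.cos(th)]); c=np.array([bx,-.031,.054])+.073*n
    print(bx,th,disc(C,c,.014,o,n).round(),'neck-bottom',crop(C,np.array([bx,-.031,.054])+.03*n,o).round())
E
```

```text
t 29.48 pos [658.8 -31.3 126.2] toolx yaw 1.5698 zaxis [ 0.057  0.014 -0.998] gap 0.29 F [ 1.4 -0.3  4.3]
0.656 -0.05 [288. 281. 429. 411.] neck-bottom [356. 274.]
0.656 0 [288. 299. 429. 425.] neck-bottom [356. 280.]
0.656 0.05 [289. 318. 428. 438.] neck-bottom [356. 285.]
0.656 0.1 [289. 336. 428. 450.] neck-bottom [356. 291.]
0.657 -0.05 [288. 285. 429. 415.] neck-bottom [356. 278.]
0.657 0 [288. 304. 429. 429.] neck-bottom [356. 283.]
0.657 0.05 [289. 323. 428. 442.] neck-bottom [356. 289.]
0.657 0.1 [289. 341. 427. 455.] neck-bottom [356. 294.]
0.658 -0.05 [288. 290. 429. 419.] neck-bottom [356. 281.]
0.658 0 [288. 309. 428. 433.] neck-bottom [356. 287.]
0.658 0.05 [289. 327. 428. 447.] neck-bottom [356. 293.]
0.658 0.1 [290. 345. 427. 459.] neck-bottom [356. 298.]
```

>>> move_arm(motion=[0.1,0,-6,-1,0])

```text
clock: 29.57
position: [0.6533, -0.0314, 0.1274]
ee_rot: [0.016, 0.707, 0.706, 0.026]
contact_force: [0.0, -0.9, 4.3]
finger_gap: 0.295
```

```bash
python3 - <<'E'
from fit import *
settle(5);im,C=snap('wrist','w30');st()
cv2.imwrite('pics/w30c.png',cv2.resize(im[120:320,140:380],(720,600),interpolation=2))
o=[140,120]
for x in (.653,.655,.657,.659): print(x,'ball',sil(C,np.array([x,-.031,.054]),.032,o).round(),'ring',disc(C,np.array([x,-.031,.010]),.033,o).round())
for bx in (.655,.657):
  for th in (-.05,0,.05,.1):
    n=np.array([np.sin(th),0,np.cos(th)]); c=np.array([bx,-.031,.054])+.073*n
    print(bx,th,disc(C,c,.014,o,n).round(),'neck-bottom',crop(C,np.array([bx,-.031,.054])+.03*n,o).round())
E
```

```text
t 29.87 pos [652.3 -31.2 127.5] toolx yaw 1.5699 zaxis [ 0.057  0.014 -0.998] gap 0.292 F [0.4 0.8 5. ]
0.653 ball [239. 133. 469. 363.] ring [252. 101. 453. 292.]
0.655 ball [240. 140. 468. 370.] ring [252. 107. 453. 298.]
0.657 ball [240. 147. 468. 376.] ring [253. 113. 452. 303.]
0.659 ball [240. 154. 468. 382.] ring [253. 119. 452. 308.]
0.655 -0.05 [289. 304. 427. 431.] neck-bottom [355. 292.]
0.655 0 [289. 322. 427. 445.] neck-bottom [355. 298.]
0.655 0.05 [289. 340. 427. 457.] neck-bottom [355. 303.]
0.655 0.1 [290. 358. 426. 469.] neck-bottom [355. 309.]
0.657 -0.05 [289. 313. 427. 439.] neck-bottom [355. 300.]
0.657 0 [289. 331. 427. 453.] neck-bottom [355. 305.]
0.657 0.05 [290. 349. 426. 466.] neck-bottom [355. 311.]
0.657 0.1 [290. 367. 426. 477.] neck-bottom [355. 316.]
```

View pics/w30c.png

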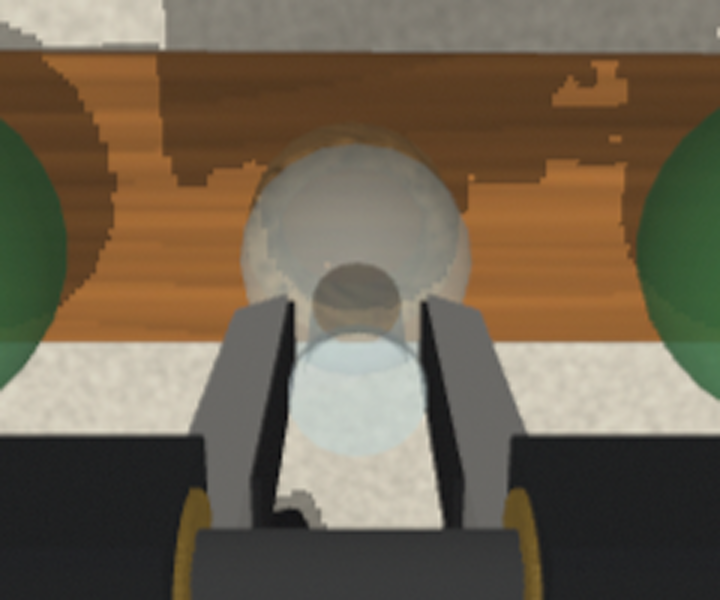

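>>> move_arm(motion=[0.1,0,-2,-1,0])

```text
clock: 29.95
position: [0.6494, -0.0311, 0.1283]
ee_rot: [0.015, 0.707, 0.706, 0.025]
contact_force: [-0.3, -1.4, 1.8]
finger_gap: 0.295
```

```bash
python3 - <<'E'
from fit import *
settle(5);st()
E
```

```text
t 30.2 pos [649.7 -31.2 128.1] toolx yaw 1.5699 zaxis [ 0.056  0.014 -0.998] gap 0.292 F [0.7 0.  2.9]
```

>>> move_arm(motion=[0.4,0,0,0,0])

```text
clock: 30.28
position: [0.6488, -0.0309, 0.1274]
ee_rot: [0.014, 0.707, 0.706, 0.024]
contact_force: [-0.1, -0.4, 0.0]
finger_gap: 0.333
```

```bash
python3 - <<'E'
from fit import *
settle(5);im,C=snap('wrist','w31');st()
cv2.imwrite('pics/w31c.png',cv2.resize(im[120:320,140:380],(720,600),interpolation=2))
o=[140,120]
for x in (.653,.655,.657): print(x,'ball',sil(C,np.array([x,-.031,.054]),.032,o).round(),'ring',disc(C,np.array([x,-.031,.010]),.033,o).round())
for bx in (.655,.657):
  for th in (-.05,0,.05,.1):
    n=np.array([np.sin(th),0,np.cos(th)]); c=np.array([bx,-.031,.054])+.073*n
    print(bx,th,disc(C,c,.014,o,n).round(),'neck-bottom',crop(C,np.array([bx,-.031,.054])+.03*n,o).round())
E
```

```text
t 30.58 pos [649.1 -31.  127.3] toolx yaw 1.5699 zaxis [ 0.055  0.015 -0.998] gap 0.403 F [ 0.5  0.2 -0.6]
0.653 ball [238. 147. 467. 376.] ring [251. 113. 451. 303.]
0.655 ball [239. 154. 467. 382.] ring [252. 119. 451. 308.]
0.657 ball [239. 160. 467. 389.] ring [252. 125. 451. 314.]
0.655 -0.05 [287. 320. 426. 447.] neck-bottom [354. 306.]
0.655 0 [288. 339. 425. 460.] neck-bottom [354. 312.]
0.655 0.05 [288. 357. 425. 473.] neck-bottom [354. 317.]
0.655 0.1 [289. 374. 424. 484.] neck-bottom [354. 322.]
0.657 -0.05 [288. 330. 425. 455.] neck-bottom [354. 313.]
0.657 0 [288. 348. 425. 468.] neck-bottom [354. 319.]
0.657 0.05 [288. 366. 425. 481.] neck-bottom [354. 324.]
0.657 0.1 [289. 383. 424. 492.] neck-bottom [354. 330.]
```

View pics/w31c.png

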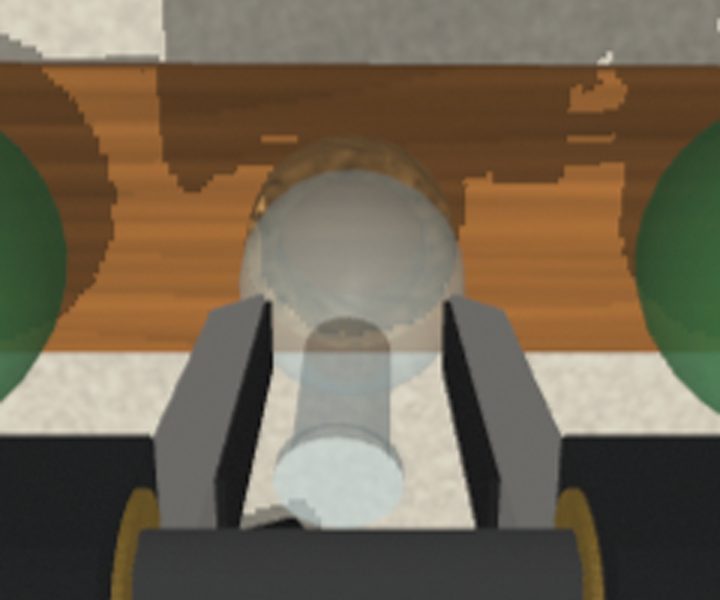

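>>> move_arm(motion=[0.55,-2.6,24,3,0], newtons=4)

```text
clock: 30.67
position: [0.6694, -0.0326, 0.1243]
ee_rot: [0.012, 0.707, 0.707, 0.023]
contact_force: [0.8, -0.0, -0.9]
finger_gap: 0.437
```

```bash
python3 - <<'E'
from h import *
settle(5);st()
E
```

```text
t 30.92 pos [672.7 -33.5 125.3] toolx yaw 1.57 zaxis [ 0.054  0.015 -0.998] gap 0.548 F [0.4 0.5 1. ]
```

>>> move_arm(motion=[0.1,0,0,0,0], newtons=5)

```text
clock: 31.0
position: [0.6721, -0.0334, 0.1254]
ee_rot: [0.013, 0.707, 0.706, 0.024]
contact_force: [-0.2, 0.4, 0.3]
finger_gap: 0.51
```

```bash
python3 - <<'E'
from h import *
settle(8);im,C=snap('wrist','w32');st()
cv2.imwrite('pics/w32c.png',cv2.resize(im[120:320,140:380],(720,600),interpolation=2))
E
```

```text
t 31.45 pos [672.7 -33.6 125.5] toolx yaw 1.57 zaxis [ 0.054  0.015 -0.998] gap 0.293 F [-0.5 -0.9  0.6]
```

View pics/w32c.png

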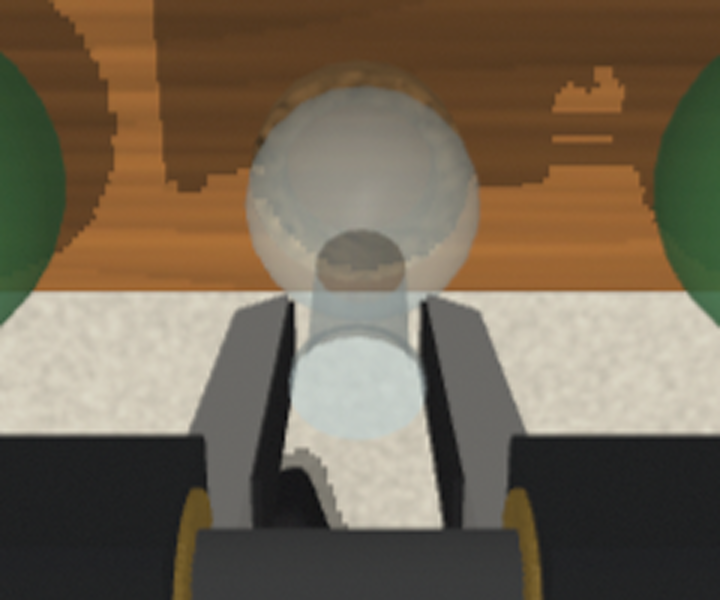

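>>> move_arm(motion=[0.1,1,-8,-1.5,0], newtons=4)

```text
clock: 31.53
position: [0.666, -0.033, 0.1271]
ee_rot: [0.015, 0.707, 0.706, 0.025]
contact_force: [1.1, -0.7, 5.4]
finger_gap: 0.288
```

```bash
python3 - <<'E'
from h import *
settle(4);st()
E
```

```text
t 31.73 pos [665.  -32.7 127.5] toolx yaw 1.5699 zaxis [ 0.056  0.014 -0.998] gap 0.29 F [ 0.2 -0.8  3.1]
```

>>> move_arm(motion=[0.1,1,-8,-1.5,0])

```text
clock: 31.82
position: [0.6583, -0.0321, 0.1293]
ee_rot: [0.016, 0.707, 0.706, 0.026]
contact_force: [0.9, -1.0, 3.8]
finger_gap: 0.291
```

```bash
cat >> fit.py <<'E'
def chk(name,bz=.054,L=.073,by=-.031,xs=(.653,.655,.657,.659,.661),ths=(-.05,0,.05,.1)):
    im,C=snap('wrist',name); st(); o=[140,120]
    cv2.imwrite(f'pics/{name}c.png',cv2.resize(im[120:320,140:380],(720,600),interpolation=2))
    for x in xs:
        print(round(x,4),'ball',sil(C,np.array([x,by,bz]),.032,o).round().astype(int),'ringbot',disc(C,np.array([x,by,.010]),.033,o).round().astype(int)[1],'lip rows',{t:tuple(disc(C,np.array([x,by,bz])+L*np.array([np.sin(t),0,np.cos(t)]),.014,o,np.array([np.sin(t),0,np.cos(t)])).round().astype(int)[[1,3]]) for t in ths})
E
python3 - <<'E'
from fit import *
settle(4);chk('w33')
E
```

```text
t 32.07 pos [657.5 -31.8 129.4] toolx yaw 1.5699 zaxis [ 0.057  0.014 -0.998] gap 0.298 F [ 2.  -0.1  4.6]
0.653 ball [241 114 470 343] ringbot 84 lip rows {-0.05: (np.int64(267), np.int64(396)), 0: (np.int64(285), np.int64(410)), 0.05: (np.int64(304), np.int64(423)), 0.1: (np.int64(321), np.int64(435))}
0.655 ball [242 121 470 350] ringbot 90 lip rows {-0.05: (np.int64(276), np.int64(404)), 0: (np.int64(295), np.int64(418)), 0.05: (np.int64(313), np.int64(431)), 0.1: (np.int64(331), np.int64(443))}
0.657 ball [242 128 470 356] ringbot 96 lip rows {-0.05: (np.int64(285), np.int64(413)), 0: (np.int64(304), np.int64(427)), 0.05: (np.int64(322), np.int64(439)), 0.1: (np.int64(340), np.int64(451))}
0.659 ball [242 135 470 363] ringbot 102 lip rows {-0.05: (np.int64(295), np.int64(421)), 0: (np.int64(313), np.int64(435)), 0.05: (np.int64(331), np.int64(448)), 0.1: (np.int64(349), np.int64(459))}
0.661 ball [242 142 469 369] ringbot 109 lip rows {-0.05: (np.int64(304), np.int64(430)), 0: (np.int64(322), np.int64(443)), 0.05: (np.int64(340), np.int64(456)), 0.1: (np.int64(358), np.int64(467))}
```

View pics/w33c.png

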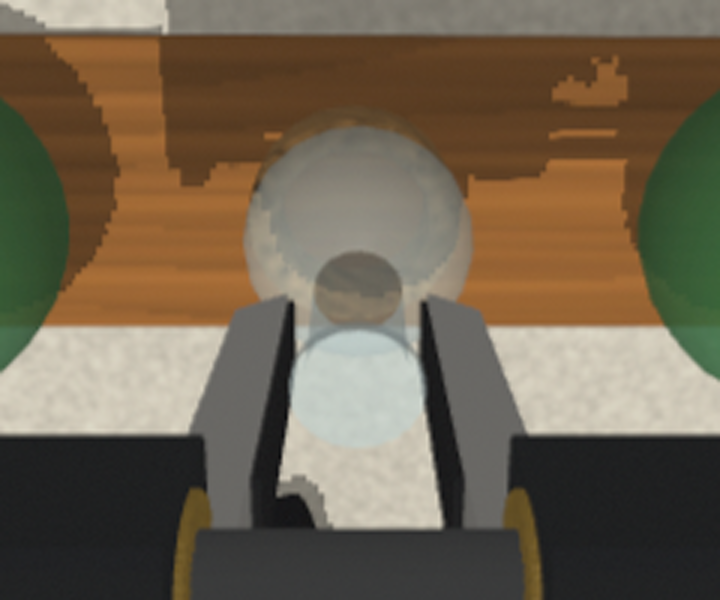

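>>> move_arm(motion=[0.1,0.5,-5,-1,0])

```text
clock: 32.15
position: [0.6532, -0.0315, 0.1304]
ee_rot: [0.016, 0.707, 0.706, 0.026]
contact_force: [1.1, -0.5, 3.5]
finger_gap: 0.296
```

```bash
python3 - <<'E'
from fit import *
settle(4);chk('w34')
E
```

```text
t 32.4 pos [652.6 -31.4 130.3] toolx yaw 1.5699 zaxis [ 0.058  0.014 -0.998] gap 0.291 F [ 2.2 -0.7  4.4]
0.653 ball [241 130 468 357] ringbot 98 lip rows {-0.05: (np.int64(288), np.int64(414)), 0: (np.int64(306), np.int64(428)), 0.05: (np.int64(324), np.int64(440)), 0.1: (np.int64(341), np.int64(452))}
0.655 ball [241 137 467 364] ringbot 104 lip rows {-0.05: (np.int64(297), np.int64(422)), 0: (np.int64(315), np.int64(436)), 0.05: (np.int64(333), np.int64(449)), 0.1: (np.int64(350), np.int64(460))}
0.657 ball [241 144 467 370] ringbot 110 lip rows {-0.05: (np.int64(306), np.int64(431)), 0: (np.int64(324), np.int64(444)), 0.05: (np.int64(342), np.int64(457)), 0.1: (np.int64(359), np.int64(468))}
0.659 ball [242 151 467 376] ringbot 117 lip rows {-0.05: (np.int64(315), np.int64(439)), 0: (np.int64(333), np.int64(452)), 0.05: (np.int64(351), np.int64(465)), 0.1: (np.int64(368), np.int64(476))}
0.661 ball [242 158 467 383] ringbot 123 lip rows {-0.05: (np.int64(324), np.int64(447)), 0: (np.int64(342), np.int64(460)), 0.05: (np.int64(359), np.int64(473)), 0.1: (np.int64(377), np.int64(484))}
```

View pics/w34c.png

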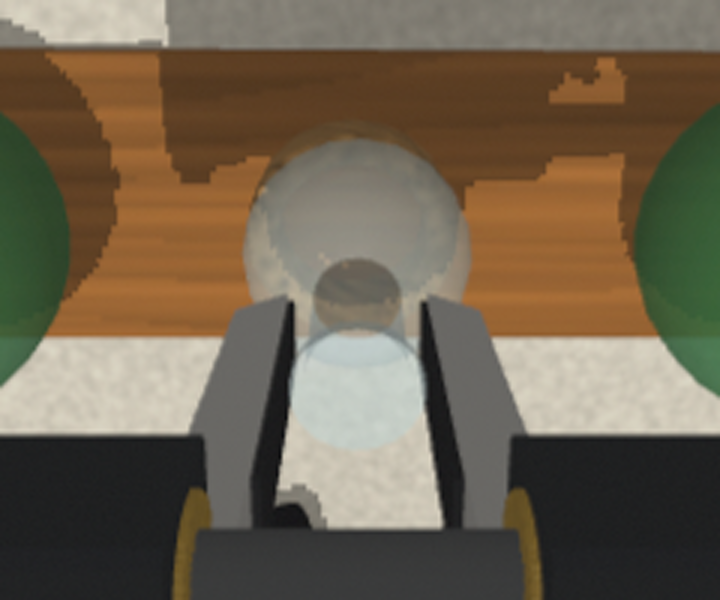

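>>> move_arm(motion=[0.1,0,-2.5,-0.5,0])

```text
clock: 32.48
position: [0.6504, -0.0313, 0.1307]
ee_rot: [0.016, 0.707, 0.706, 0.026]
contact_force: [-0.1, -0.6, 4.2]
finger_gap: 0.294
```

```bash
python3 - <<'E'
from fit import *
settle(3);st()
E
```

```text
t 32.63 pos [650.  -31.3 130.8] toolx yaw 1.5699 zaxis [ 0.058  0.014 -0.998] gap 0.287 F [ 0.3 -0.7  5.6]
```

>>> move_arm(motion=[0.05,0,0,0,0], newtons=20)

```text
clock: 32.72
position: [0.6501, -0.0313, 0.1308]
ee_rot: [0.016, 0.707, 0.706, 0.025]
contact_force: [1.2, -0.5, 4.7]
finger_gap: 0.278
```

```bash
python3 - <<'E'
from fit import *
settle(3);st()
E
```

```text
t 32.87 pos [650.1 -31.3 130.8] toolx yaw 1.5698 zaxis [ 0.058  0.014 -0.998] gap 0.285 F [1.1 0.6 4.5]
```

>>> move_arm(motion=[0.05,0,0,-12,0])

```text
clock: 32.95
position: [0.6463, -0.0309, 0.1391]
ee_rot: [0.012, 0.707, 0.706, 0.023]
contact_force: [-1.2, 0.3, -1.1]
finger_gap: 0.285
```

```bash
python3 - <<'E'
from fit import *
settle(4);chk('w35',bz=.066)
E
```

```text
t 33.2 pos [648.5 -31.3 141.9] toolx yaw 1.5699 zaxis [ 0.056  0.014 -0.998] gap 0.28 F [ 0.4 -0.3 -1.7]
0.653 ball [241 144 467 371] ringbot 104 lip rows {-0.05: (np.int64(306), np.int64(431)), 0: (np.int64(324), np.int64(445)), 0.05: (np.int64(342), np.int64(457)), 0.1: (np.int64(359), np.int64(469))}
0.655 ball [241 151 467 377] ringbot 109 lip rows {-0.05: (np.int64(315), np.int64(439)), 0: (np.int64(333), np.int64(453)), 0.05: (np.int64(351), np.int64(465)), 0.1: (np.int64(368), np.int64(477))}
0.657 ball [242 158 466 383] ringbot 115 lip rows {-0.05: (np.int64(324), np.int64(448)), 0: (np.int64(342), np.int64(461)), 0.05: (np.int64(360), np.int64(473)), 0.1: (np.int64(377), np.int64(485))}
0.659 ball [242 165 466 390] ringbot 121 lip rows {-0.05: (np.int64(333), np.int64(456)), 0: (np.int64(351), np.int64(469)), 0.05: (np.int64(369), np.int64(481)), 0.1: (np.int64(386), np.int64(492))}
0.661 ball [242 172 466 396] ringbot 127 lip rows {-0.05: (np.int64(342), np.int64(464)), 0: (np.int64(360), np.int64(477)), 0.05: (np.int64(377), np.int64(489)), 0.1: (np.int64(394), np.int64(500))}
```

View pics/w35c.png

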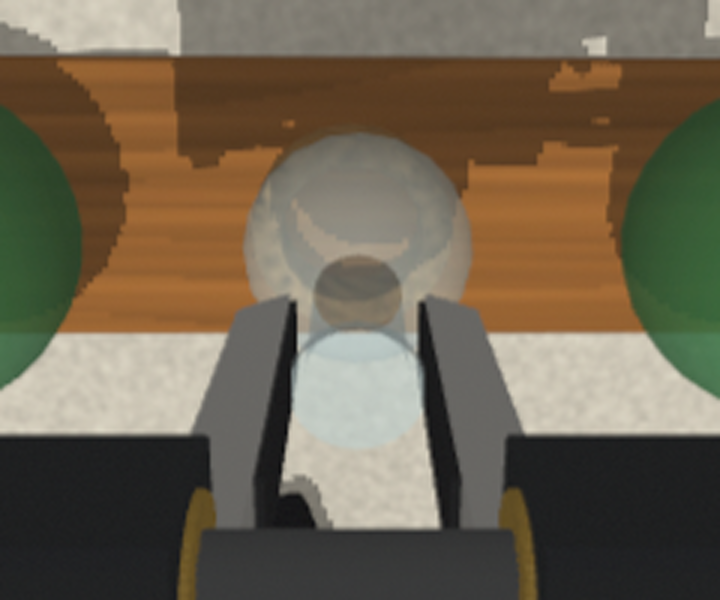

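>>> move_arm(motion=[0.05,0,3,-40,0])

```text
clock: 33.28
position: [0.6419, -0.0304, 0.1715]
ee_rot: [0.006, 0.708, 0.706, 0.019]
contact_force: [-0.3, 0.2, -1.6]
finger_gap: 0.28
```

```bash
python3 - <<'E'
from fit import *
settle(4);st()
E
```

```text
t 33.48 pos [650.  -32.  183.1] toolx yaw 1.5699 zaxis [ 0.058  0.014 -0.998] gap 0.281 F [ 0.5  0.2 -1.6]
```

>>> move_arm(motion=[0.05,0,0,38,0,0.05,0,0,0,0])

```text
clock: 33.65
position: [0.6514, -0.0312, 0.1434]
ee_rot: [0.015, 0.707, 0.706, 0.025]
contact_force: [-2.3, 0.3, -3.1]
finger_gap: 0.284
```

```bash
python3 - <<'E'
from fit import *
settle(4);st()
E
```

```text
t 33.85 pos [658.  -32.5 153.5] toolx yaw 1.5702 zaxis [ 0.074  0.011 -0.997] gap 0.285 F [ 0.2 -0.  -0.7]
```

>>> move_arm(motion=[0.05,0,0,-38,0])

```text
clock: 33.93
position: [0.6499, -0.0319, 0.1835]
ee_rot: [0.016, 0.707, 0.706, 0.026]
contact_force: [-1.4, 0.3, -2.1]
finger_gap: 0.283
```

```bash
python3 - <<'E'
from fit import *
settle(4);st()
E
```

```text
t 34.13 pos [657.  -33.3 194.9] toolx yaw 1.5703 zaxis [ 0.08   0.01  -0.997] gap 0.283 F [ 0.1 -1.1 -0.6]
```

>>> move_arm(motion=[0.05,0,0,38,0,0.05,0,0,0,0])

```text
clock: 34.3
position: [0.6608, -0.0331, 0.1582]
ee_rot: [0.026, 0.707, 0.706, 0.033]
contact_force: [-2.8, 0.0, -3.3]
finger_gap: 0.282
```

```bash
python3 - <<'E'
from fit import *
settle(4);chk('w36',bz=.079,xs=(.65,.655,.66,.665))
E
```

```text
t 34.55 pos [666.7 -34.1 167.9] toolx yaw 1.5705 zaxis [ 0.099  0.006 -0.995] gap 0.279 F [-0.2 -0.9 -0.3]
0.65 ball [255  50 477 273] ringbot 12 lip rows {-0.05: (np.int64(187), np.int64(312)), 0: (np.int64(205), np.int64(326)), 0.05: (np.int64(222), np.int64(339)), 0.1: (np.int64(240), np.int64(351))}
0.655 ball [255  67 477 289] ringbot 27 lip rows {-0.05: (np.int64(210), np.int64(333)), 0: (np.int64(227), np.int64(346)), 0.05: (np.int64(245), np.int64(359)), 0.1: (np.int64(262), np.int64(370))}
0.66 ball [256  84 476 304] ringbot 41 lip rows {-0.05: (np.int64(232), np.int64(353)), 0: (np.int64(249), np.int64(366)), 0.05: (np.int64(267), np.int64(378)), 0.1: (np.int64(283), np.int64(390))}
0.665 ball [257 101 475 320] ringbot 55 lip rows {-0.05: (np.int64(254), np.int64(373)), 0: (np.int64(271), np.int64(385)), 0.05: (np.int64(288), np.int64(397)), 0.1: (np.int64(305), np.int64(409))}
```

View pics/w36c.png

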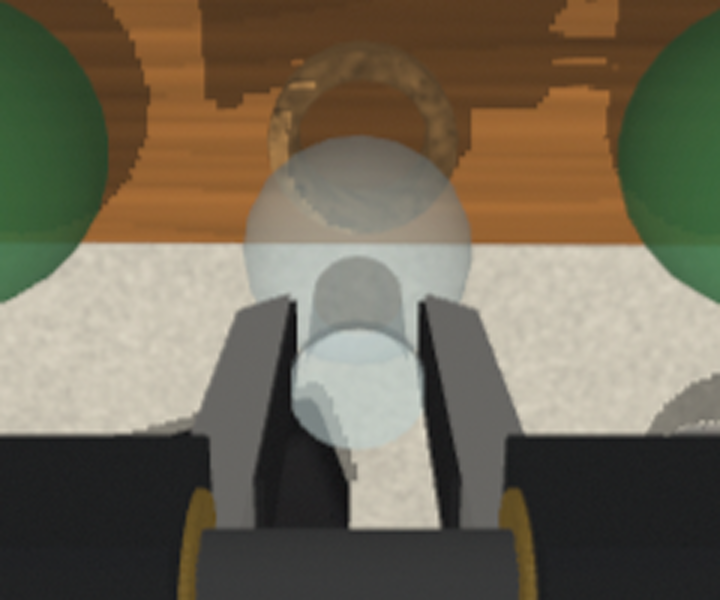

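```bash
python3 - <<'E'
from fit import *
C=cam('wrist');o=[140,120]
for x in (.654,.657,.66,.663):
    print(x,'outer top',disc(C,np.array([x,-.031,.032]),.033,o).round().astype(int),'outer bot',disc(C,np.array([x,-.031,.01]),.033,o).round().astype(int),'inner top',disc(C,np.array([x,-.031,.032]),.023,o).round().astype(int),'inner bot',disc(C,np.array([x,-.031,.01]),.023,o).round().astype(int))
for bx in (.668,.672,.676):
  print(bx,sil(C,np.array([bx,-.034,.092]),.032,o).round().astype(int),[disc(C,np.array([bx,-.034,.092])+.073*np.array([np.sin(t),0,np.cos(t)]),.014,o,np.array([np.sin(t),0,np.cos(t)])).round().astype(int)[[1,3]] for t in (-.05,0,.05)])
print('board edge rear',crop(C,np.array([.7045,-.031,.01]),o),crop(C,np.array([.6045,-.031,.01]),o))
im=cv2.imread('pics/w36.png'); cv2.imwrite('pics/w36d.png',cv2.resize(im[115:205,210:310],(800,720)[:2],interpolation=2)[:600])
E
```

```text
0.654 outer top [267  33 460 221] outer bot [272  23 453 199] inner top [296  64 431 194] inner bot [300  51 426 174]
0.657 outer top [267  43 460 229] outer bot [273  32 453 207] inner top [297  73 431 202] inner bot [300  60 426 182]
0.66 outer top [268  52 460 236] outer bot [273  40 453 214] inner top [297  82 431 210] inner bot [300  68 426 189]
0.663 outer top [268  61 459 244] outer bot [273  49 452 222] inner top [297  90 430 218] inner bot [300  76 425 197]
0.668 [242 122 470 350] [array([293, 417]), array([311, 430]), array([329, 442])]
0.672 [242 136 469 363] [array([311, 433]), array([329, 446]), array([346, 458])]
0.676 [243 150 469 375] [array([329, 449]), array([346, 462]), array([364, 473])]
board edge rear [362.57754068 242.02746406] [363.4006978  -25.48667689]
```

View pics/w36d.png

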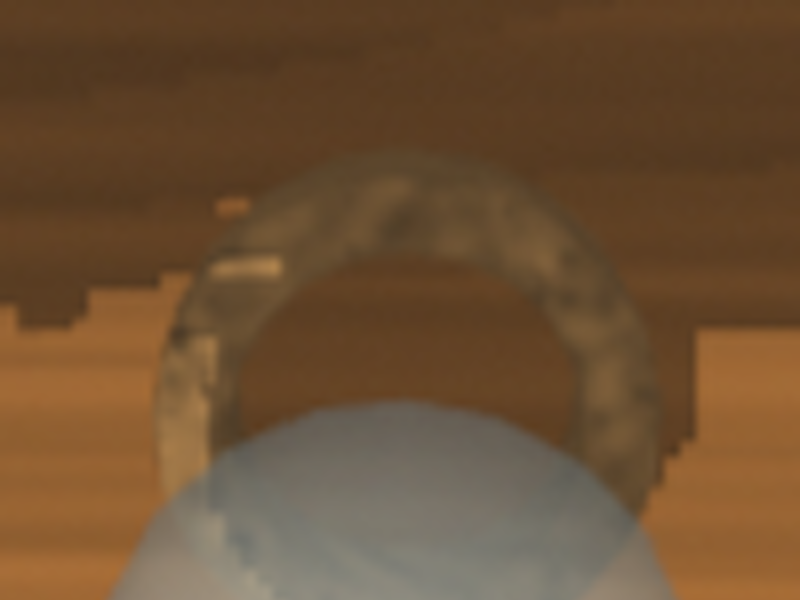

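>>> move_arm(motion=[0.05,2.5,-15,22,0])

```text
clock: 34.63
position: [0.6602, -0.0329, 0.1517]
ee_rot: [0.039, 0.706, 0.706, 0.041]
contact_force: [1.4, 0.5, -0.2]
finger_gap: 0.285
```

```bash
python3 - <<'E'
from fit import *
settle(6);im,C=snap('wrist','w37');s,r=st();o=[140,120]
cv2.imwrite('pics/w37c.png',cv2.resize(im[120:320,140:380],(720,600),interpolation=2))
bz=.092+s['position'][2]-.1679
for bx in (.657,.659,.661):
  print(bx,sil(C,np.array([bx,-.031,bz]),.032,o).round().astype(int),[disc(C,np.array([bx,-.031,bz])+.073*np.array([np.sin(t),0,np.cos(t)]),.014,o,np.array([np.sin(t),0,np.cos(t)])).round().astype(int)[[1,3]] for t in (-.05,0,.05)],'ring',disc(C,np.array([bx,-.031,.032]),.033,o).round().astype(int),disc(C,np.array([bx,-.031,.01]),.033,o).round().astype(int))
E
```

```text
t 34.98 pos [655.3 -31.8 146.1] toolx yaw 1.5705 zaxis [ 0.102  0.005 -0.995] gap 0.283 F [ 0.2  0.2 -0.5]
0.657 [244 123 472 352] [array([296, 419]), array([314, 432]), array([331, 444])] ring [255  91 459 284] [262  76 452 257]
0.659 [244 130 472 358] [array([305, 427]), array([323, 440]), array([340, 452])] ring [256  98 459 289] [262  82 452 262]
0.661 [245 137 471 364] [array([313, 435]), array([331, 448]), array([349, 460])] ring [256 104 459 294] [262  88 451 267]
```

View pics/w37c.png

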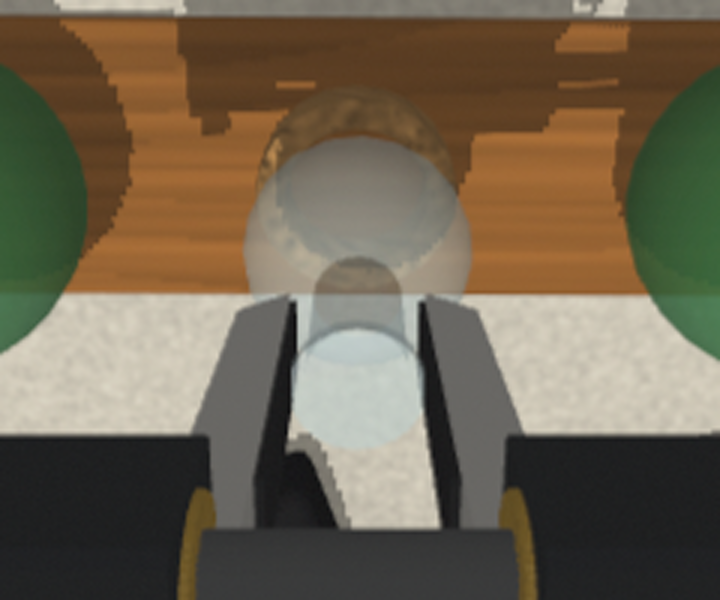

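>>> move_arm(motion=[0.05,0,-3,12,0])

```text
clock: 35.07
position: [0.6569, -0.0323, 0.1377]
ee_rot: [0.037, 0.706, 0.706, 0.04]
contact_force: [0.6, -0.2, -1.0]
finger_gap: 0.284
```

```bash
cat >> fit.py <<'E'
def chk2(name,xs=(.657,.659,.661)):
    im,C=snap('wrist',name);s,r=st();o=[140,120]
    cv2.imwrite(f'pics/{name}c.png',cv2.resize(im[120:320,140:380],(720,600),interpolation=2))
    bz=max(.054,.092+s['position'][2]-.1679); print('bz',bz)
    for bx in xs:
        print(bx,sil(C,np.array([bx,-.031,bz]),.032,o).round().astype(int),[disc(C,np.array([bx,-.031,bz])+.073*np.array([np.sin(t),0,np.cos(t)]),.014,o,np.array([np.sin(t),0,np.cos(t)])).round().astype(int)[[1,3]] for t in (-.05,0,.05)],'ring',disc(C,np.array([bx,-.031,.032]),.033,o).round().astype(int),disc(C,np.array([bx,-.031,.01]),.033,o).round().astype(int))
E
python3 - <<'E'
from fit import *
settle(5);chk2('w38')
E
```

```text
t 35.37 pos [653.6 -31.7 133.8] toolx yaw 1.5705 zaxis [ 0.102  0.005 -0.995] gap 0.282 F [-0.3 -0.2 -0.2]
bz 0.05789208266239651
0.657 [244 130 472 358] [array([304, 427]), array([322, 440]), array([340, 452])] ring [251 107 463 305] [258  90 456 276]
0.659 [245 137 471 364] [array([313, 435]), array([331, 448]), array([348, 459])] ring [252 113 463 311] [259  96 455 282]
0.661 [245 144 471 370] [array([322, 443]), array([340, 455]), array([357, 467])] ring [252 120 463 316] [259 102 455 287]
```

View pics/w38c.png

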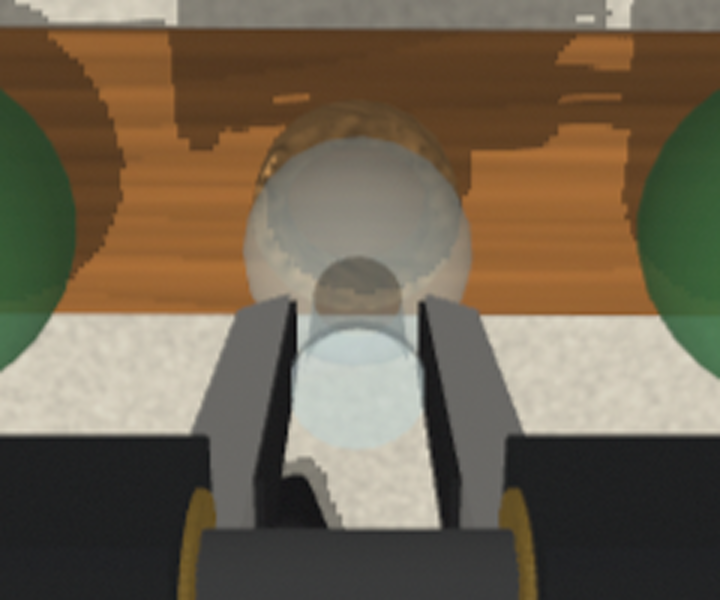

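>>> move_arm(motion=[0.05,0,0,3,0])

```text
clock: 35.45
position: [0.6546, -0.0319, 0.1317]
ee_rot: [0.035, 0.706, 0.706, 0.038]
contact_force: [-0.3, -0.3, -1.0]
finger_gap: 0.284
```

```bash
python3 - <<'E'
from fit import *
settle(5);st()
E
```

```text
t 35.7 pos [653.9 -31.7 130.7] toolx yaw 1.5704 zaxis [ 0.102  0.005 -0.995] gap 0.285 F [0.7 0.2 0.2]
```

>>> move_arm(motion=[0.05,0,0,1.5,0])

```text
clock: 35.78
position: [0.6544, -0.0318, 0.1297]
ee_rot: [0.034, 0.706, 0.706, 0.038]
contact_force: [0.1, -0.4, -0.9]
finger_gap: 0.284
```

```bash
python3 - <<'E'
from fit import *
settle(4);chk2('w39')
E
```

```text
t 36.03 pos [654.  -31.7 129.3] toolx yaw 1.5705 zaxis [ 0.102  0.005 -0.995] gap 0.281 F [-1.6 -0.1 -0.9]
bz 0.054
0.657 [244 128 472 356] [array([302, 425]), array([320, 438]), array([338, 451])] ring [250 109 465 310] [257  91 457 280]
0.659 [244 135 472 363] [array([311, 433]), array([329, 446]), array([347, 458])] ring [250 115 465 315] [257  97 457 285]
0.661 [245 142 471 369] [array([320, 442]), array([338, 454]), array([356, 466])] ring [250 122 465 321] [257 104 457 291]
```

View pics/w39c.png

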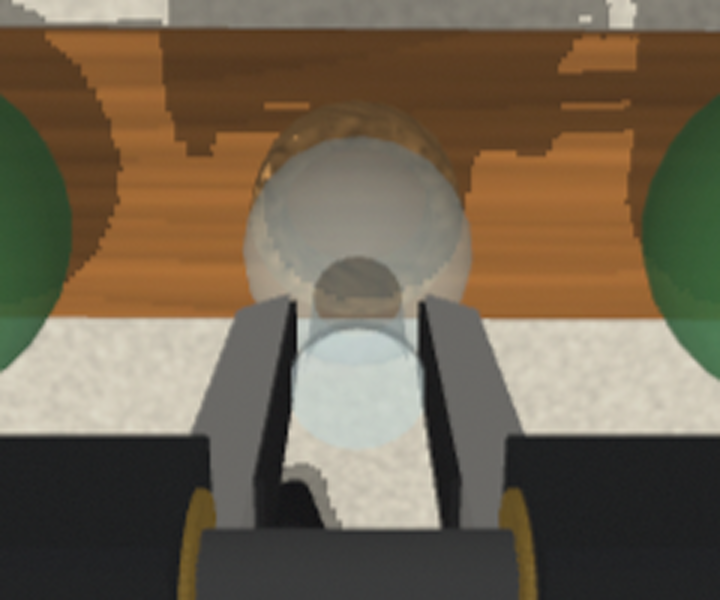

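>>> move_arm(motion=[0.05,0,0,2,0])

```text
clock: 36.12
position: [0.6546, -0.0318, 0.1277]
ee_rot: [0.035, 0.706, 0.706, 0.038]
contact_force: [1.0, -0.6, -0.6]
finger_gap: 0.285
```

```bash
python3 - <<'E'
from fit import *
settle(4);st()
E
```

```text
t 36.32 pos [654.2 -31.7 127.2] toolx yaw 1.5705 zaxis [ 0.102  0.005 -0.995] gap 0.281 F [-0.3  0.3 -1. ]
```

>>> move_arm(motion=[0.05,0,0,1.5,0])

```text
clock: 36.4
position: [0.6549, -0.0319, 0.1263]
ee_rot: [0.035, 0.706, 0.706, 0.038]
contact_force: [-1.1, -0.4, 5.8]
finger_gap: 0.279
```

```bash
python3 - <<'E'
from fit import *
settle(4);st()
E
```

```text
t 36.6 pos [655.  -31.8 126.5] toolx yaw 1.5705 zaxis [ 0.103  0.005 -0.995] gap 0.282 F [-0.1 -0.1  3.2]
```

```bash
python3 - <<'E'
from fit import *
chk2('w40')
E
```

```text
t 36.65 pos [654.9 -31.8 126.4] toolx yaw 1.5704 zaxis [ 0.103  0.005 -0.995] gap 0.283 F [-0.3 -0.6  2.8]
bz 0.054
0.657 [243 127 474 358] [array([304, 429]), array([322, 442]), array([340, 454])] ring [249 107 467 311] [256  90 459 280]
0.659 [243 134 474 364] [array([313, 437]), array([331, 450]), array([349, 462])] ring [249 114 467 316] [257  96 458 286]
0.661 [244 141 473 371] [array([322, 445]), array([340, 458]), array([358, 470])] ring [250 120 466 322] [257 102 458 291]
```

View pics/w40c.png

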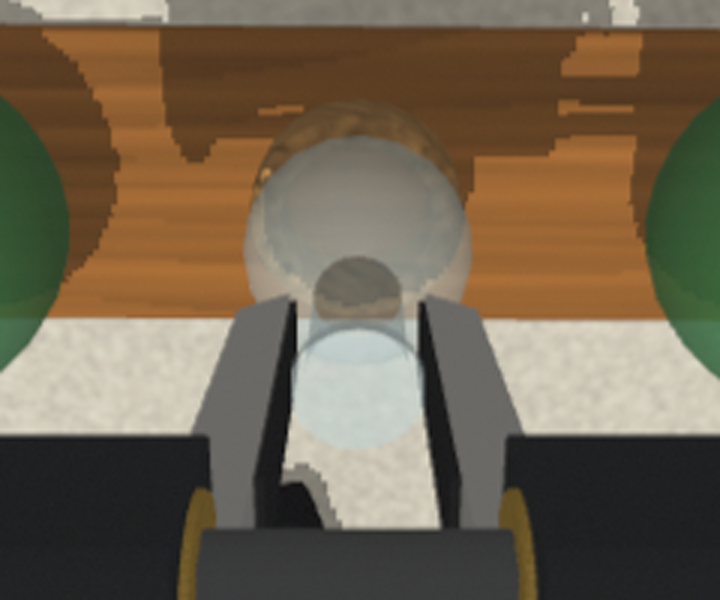

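>>> move_arm(motion=[0.4,0,0,0,0])

```text
clock: 36.73
position: [0.655, -0.0318, 0.1265]
ee_rot: [0.035, 0.706, 0.706, 0.038]
contact_force: [-0.4, -0.3, -0.3]
finger_gap: 0.32
```

```bash
python3 - <<'E'
from fit import *
settle(5);chk2('w41')
E
```

```text
t 37.03 pos [654.6 -31.8 126. ] toolx yaw 1.5705 zaxis [ 0.102  0.005 -0.995] gap 0.399 F [ 0.1  1.  -0.2]
bz 0.054
0.657 [243 129 474 361] [array([307, 432]), array([326, 446]), array([344, 458])] ring [249 109 467 313] [256  92 458 283]
0.659 [243 136 473 367] [array([316, 441]), array([335, 454]), array([353, 466])] ring [249 116 466 319] [256  98 458 288]
0.661 [243 143 473 373] [array([325, 449]), array([344, 462]), array([362, 474])] ring [249 123 466 324] [256 104 458 293]
```

View pics/w41c.png

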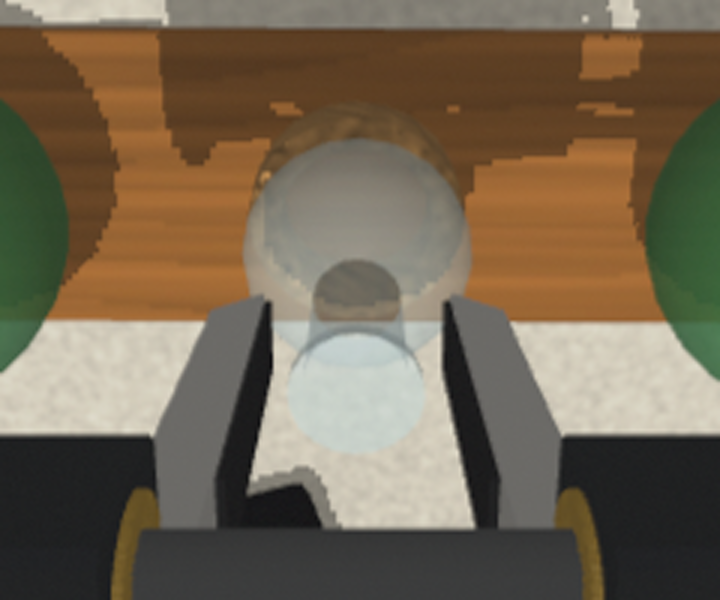

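>>> move_arm(motion=[0.5,0,1,-25,0], newtons=20)

```text
clock: 37.12
position: [0.6488, -0.0311, 0.1448]
ee_rot: [0.029, 0.707, 0.706, 0.035]
contact_force: [-1.1, -1.1, -0.5]
finger_gap: 0.441
```

>>> move_arm(motion=[0.5,0,2,-38,0,0.5,0,0,0,0])

```text
clock: 37.28
position: [0.6484, -0.0316, 0.1866]
ee_rot: [0.031, 0.707, 0.706, 0.036]
contact_force: [0.7, -0.3, 1.7]
finger_gap: 0.498
```

```bash
python3 - <<'E'
from fit import *
settle(3);st();im,C=snap('wrist','w42');snap('side','s42')
E
```

```text
t 37.43 pos [644.  -30.8 178.7] toolx yaw 1.5702 zaxis [ 0.081  0.009 -0.997] gap 0.497 F [ 0.2 -0.1  0.1]
```

View pics/w42.png

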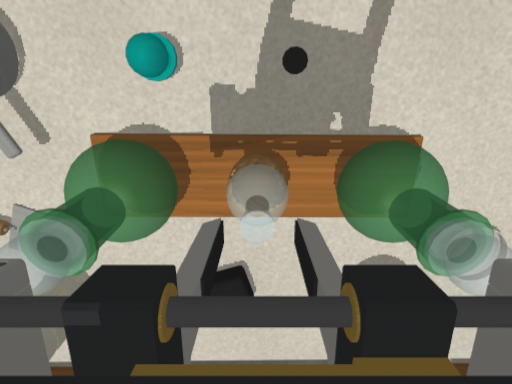

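>>> move_arm(motion=[0.6,0,2,-38,0,0.6,0,0,0,0])

```text
clock: 37.7
position: [0.64, -0.0306, 0.2115]
ee_rot: [0.021, 0.707, 0.706, 0.029]
contact_force: [1.7, -0.9, 2.2]
finger_gap: 0.588
```

```bash
python3 - <<'E'
from fit import *
settle(3);go(435,52,200,np.pi/2)
E
```

```text
t 37.85 pos [635.2 -29.7 203.5] toolx yaw 1.5699 zaxis [ 0.057  0.014 -0.998] gap 0.6 F [-0.2 -0.2 -0.5]
shift tool [  81.4 -200.2   -6.8] turn -0.001 q [-0.2   0.31  1.45  0.03  1.32 -1.77]
```

>>> move_arm(motion=[0.6,8,-18,0,0,0.6,11,-28,0,0,0.6,12,-31,0,0,0.6,12,-31,0,0,0.6,12,-31,0,0,0.6,11,-27,0,0,0.6,7,-18,0,0,0.6,4,-8,0,0])

```text
clock: 38.52
position: [0.4313, 0.0498, 0.1805]
ee_rot: [0.009, 0.709, 0.705, 0.02]
contact_force: [0.4, -0.7, 0.4]
finger_gap: 0.598
```

```bash
python3 - <<'E'
from fit import *
settle(4);im,C=snap('wrist','w43');go(435,52,35,np.pi/2)
print([(a['centre'],a['score'],at_z('wrist',a['centre'],0,C)) for a in robot.pinpoint('bottle','wrist')[:2]], proj('wrist',(.435,.052,.086),C),proj('wrist',(.435,.052,0),C))
E
```

```text
t 38.77 pos [436.2  48.4 182.6] toolx yaw 1.5653 zaxis [ 0.046  0.015 -0.999] gap 0.602 F [ 0.4 -0.4  0.7]
shift tool [  1.3  -8.  147.5] turn -0.005 q [-0.1  -0.08  1.94  0.02  1.24 -1.67]
[([262.4, 169.1], 0.79, array([0.4330061 , 0.05549699, 0.        ]))] [261.07521051 193.31580765] [259.48625764 170.74354672]
```

View pics/w43.png

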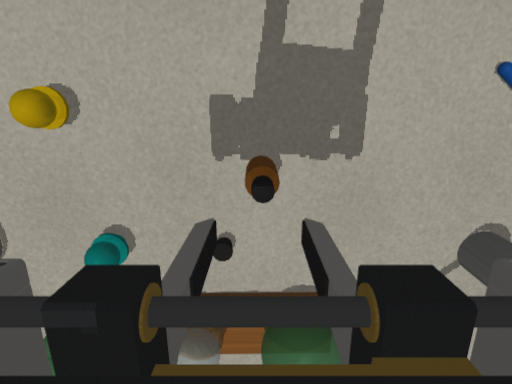

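>>> move_arm(motion=[0.6,3,-5,38,-0.005])

```text
clock: 38.9
position: [0.4418, 0.0505, 0.1515]
ee_rot: [0.018, 0.707, 0.706, 0.027]
contact_force: [1.8, 0.0, 0.4]
finger_gap: 0.603
```

```bash
python3 - <<'E'
from fit import *
settle(3);go(432,54,35,np.pi/2)
E
```

```text
t 39.05 pos [431.5  51.8 142.5] toolx yaw 1.5695 zaxis [ 0.04   0.016 -0.999] gap 0.601 F [-0.5  0.7  0.8]
shift tool [  0.5  -3.8 107.5] turn -0.001 q [-0.09 -0.04  1.99  0.02  1.15 -1.67]
```

>>> move_arm(motion=[0.6,0,-3,39,0])

```text
clock: 39.13
position: [0.4388, 0.0514, 0.1105]
ee_rot: [0.015, 0.707, 0.706, 0.025]
contact_force: [1.7, 0.3, 0.3]
finger_gap: 0.6
```

```bash
python3 - <<'E'
from fit import *
settle(3);im,C=snap('wrist','w44');go(432,54,35,np.pi/2)
print(proj('wrist',(.432,.054,.086),C),proj('wrist',(.432,.054,0.055),C))
E
```

```text
t 39.33 pos [430.5  52.2 104. ] toolx yaw 1.5692 zaxis [ 0.039  0.016 -0.999] gap 0.605 F [-0.9 -0.   0.6]
shift tool [ 0.7 -1.2 69.1] turn -0.002 q [-0.09  0.02  2.02  0.02  1.06 -1.67]
[261.18784561 237.44877522] [260.24101514 219.18885729]
```

View pics/w44.png

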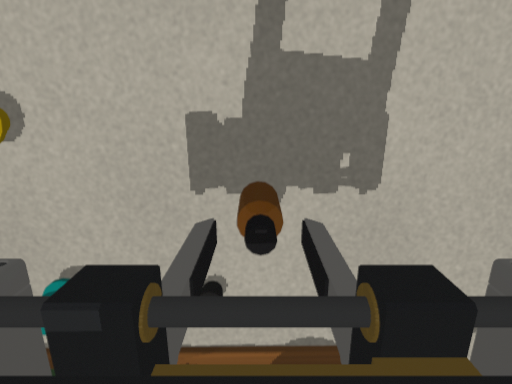

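>>> move_arm(motion=[0.6,0.5,-2,36,0])

```text
clock: 39.42
position: [0.439, 0.0523, 0.0755]
ee_rot: [0.015, 0.707, 0.706, 0.025]
contact_force: [2.6, -0.2, 1.2]
finger_gap: 0.597
```

```bash
python3 - <<'E'
from fit import *
settle(3);go(430.5,53.5,35,np.pi/2)
E
```

```text
t 39.57 pos [429.6  53.2  68.3] toolx yaw 1.5691 zaxis [ 0.037  0.016 -0.999] gap 0.597 F [ 0.4  0.5 -0.3]
shift tool [-0.2 -0.3 33.3] turn -0.002 q [-0.09  0.08  2.05  0.02  0.98 -1.67]
```

>>> move_arm(motion=[0.6,0,-1,34,0])

```text
clock: 39.65
position: [0.4383, 0.0531, 0.0412]
ee_rot: [0.014, 0.707, 0.706, 0.024]
contact_force: [1.6, 0.0, 1.2]
finger_gap: 0.599
```

```bash
python3 - <<'E'
from fit import *
settle(4);go(430.5,53.5,35,np.pi/2)
E
```

```text
t 39.85 pos [431.   53.6  35.9] toolx yaw 1.5691 zaxis [ 0.038  0.016 -0.999] gap 0.601 F [-0.1  0.1 -0.5]
shift tool [-0.1 -0.5  0.9] turn -0.002 q [-0.09  0.15  2.06  0.02  0.89 -1.67]
```

>>> move_arm(motion=[0.2,0,0,0,0], newtons=20)

```text
clock: 39.93
position: [0.4326, 0.0535, 0.038]
ee_rot: [0.009, 0.708, 0.706, 0.02]
contact_force: [0.1, 0.1, 0.2]
finger_gap: 0.56
```

```bash
python3 - <<'E'
from fit import *
settle(7);go(545,103.5,40,np.pi/2);snap('wrist','w45')
E
```

```text
t 40.28 pos [432.4  53.5  37.4] toolx yaw 1.5695 zaxis [ 0.041  0.015 -0.999] gap 0.381 F [-1.6 -0.1  7.6]
shift tool [ 50.2 112.6   2.9] turn -0.001 q [-0.09  0.15  2.06  0.02  0.89 -1.67]
```

View pics/w45.png

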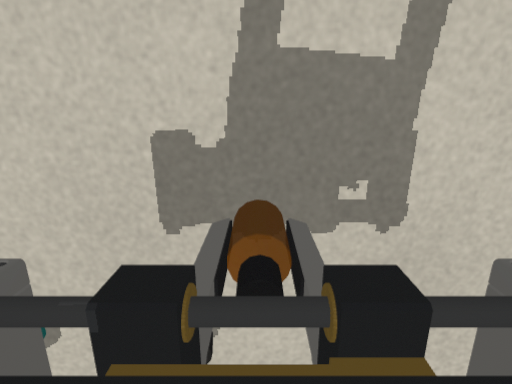

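>>> move_arm(motion=[0.2,0,1,-35,0])

```text
clock: 40.42
position: [0.4258, 0.0534, 0.0674]
ee_rot: [0.003, 0.708, 0.706, 0.015]
contact_force: [-0.8, 0.0, -1.3]
finger_gap: 0.375
```

```bash
python3 - <<'E'
from fit import *
settle(3);go(546.5,103.7,75,np.pi/2)
E
```

```text
t 40.57 pos [434.2  52.8  74.6] toolx yaw 1.5695 zaxis [ 0.047  0.015 -0.999] gap 0.379 F [-0.5 -0.7 -1.4]
shift tool [ 51.1 112.1   5.6] turn -0.001 q [-0.09  0.08  2.04  0.02  0.98 -1.67]
```

>>> move_arm(motion=[0.2,10,22,1,0,0.2,14,32,1,0,0.2,12,26,1,0,0.2,6,14,1,0])

```text
clock: 40.9
position: [0.5232, 0.0953, 0.0709]
ee_rot: [0.007, 0.709, 0.705, 0.018]
contact_force: [0.4, -0.4, -0.8]
finger_gap: 0.374
```

```bash
python3 - <<'E'
from fit import *
settle(4);go(546.5,103.7,75,np.pi/2); snap('wrist','w46')
E
```

```text
t 41.1 pos [519.7  94.2  70. ] toolx yaw 1.5666 zaxis [ 0.031  0.014 -0.999] gap 0.376 F [-0.1  0.1 -1.6]
shift tool [ 9.6 26.9 -4. ] turn -0.004 q [ 0.01  0.27  1.82  0.02  1.02 -1.57]
```

View pics/w46.png

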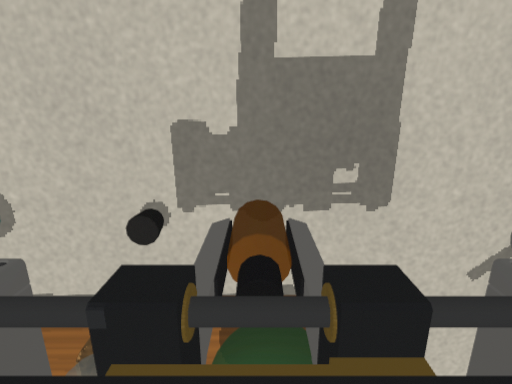

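>>> move_arm(motion=[0.2,9.5,27,8,-0.004])

```text
clock: 41.23
position: [0.5407, 0.1025, 0.0619]
ee_rot: [0.004, 0.708, 0.706, 0.013]
contact_force: [-0.0, -0.2, -0.6]
finger_gap: 0.377
```

```bash
python3 - <<'E'
from fit import *
settle(4);go(546.5,103.7,38,np.pi/2)
E
```

```text
t 41.43 pos [545.1 103.1  62.5] toolx yaw 1.5699 zaxis [ 0.029  0.014 -0.999] gap 0.377 F [-0.3  0.  -1.4]
shift tool [ 0.2  0.7 24.5] turn -0.001 q [ 0.02  0.33  1.75  0.02  1.03 -1.55]
```

>>> move_arm(motion=[0.2,0,-1,22,0])

```text
clock: 41.52
position: [0.548, 0.1032, 0.0445]
ee_rot: [0.008, 0.707, 0.707, 0.018]
contact_force: [1.6, -0.1, -0.2]
finger_gap: 0.378
```

```bash
python3 - <<'E'
from fit import *
settle(4);go(546.5,103.7,38,np.pi/2)
E
```

```text
t 41.72 pos [543.1 103.1  40.2] toolx yaw 1.5696 zaxis [ 0.027  0.014 -1.   ] gap 0.379 F [ 0.5  0.1 -1.1]
shift tool [0.6 3.3 2.3] turn -0.001 q [ 0.02  0.37  1.76  0.02  0.99 -1.55]
```

>>> move_arm(motion=[0.2,0.6,3,2.5,0])

```text
clock: 41.8
position: [0.5462, 0.1036, 0.0389]
ee_rot: [0.005, 0.708, 0.706, 0.015]
contact_force: [-0.3, -0.1, -1.7]
finger_gap: 0.379
```

```bash
python3 - <<'E'
from fit import *
settle(4);st()
E
```

```text
t 42.0 pos [546.7 103.7  38.5] toolx yaw 1.5696 zaxis [ 0.028  0.014 -1.   ] gap 0.376 F [ 0.3  0.  -0.8]
```

>>> move_arm(motion=[0.2,0,0,1.5,0])

```text
clock: 42.08
position: [0.5472, 0.1038, 0.0377]
ee_rot: [0.005, 0.708, 0.707, 0.015]
contact_force: [-0.2, -0.5, -1.0]
finger_gap: 0.376
```

```bash
python3 - <<'E'
from fit import *
settle(4);st()
E
```

```text
t 42.28 pos [547.2 103.8  37.6] toolx yaw 1.5697 zaxis [ 0.029  0.014 -0.999] gap 0.377 F [ 0.4 -0.6  2.6]
```

>>> move_arm(motion=[0.6,0,0,0,0])

```text
clock: 42.37
position: [0.5474, 0.1038, 0.0378]
ee_rot: [0.005, 0.707, 0.707, 0.015]
contact_force: [-0.3, -0.9, -1.2]
finger_gap: 0.419
```

```bash
python3 - <<'E'
from fit import *
settle(5);st();snap('wrist','w47');im,_=snap('side','s47')
cv2.imwrite('pics/s47c.png',cv2.resize(im[100:270,100:340],(720,510),interpolation=2))
E
```

```text
t 42.62 pos [547.1 103.8  37.5] toolx yaw 1.5696 zaxis [ 0.029  0.014 -0.999] gap 0.591 F [0.4 0.8 0.3]
```

View pics/w47.png

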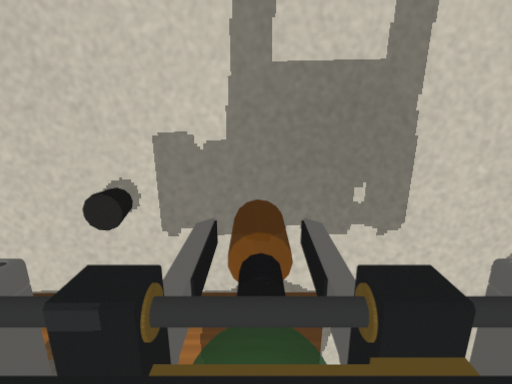

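View pics/s47c.png

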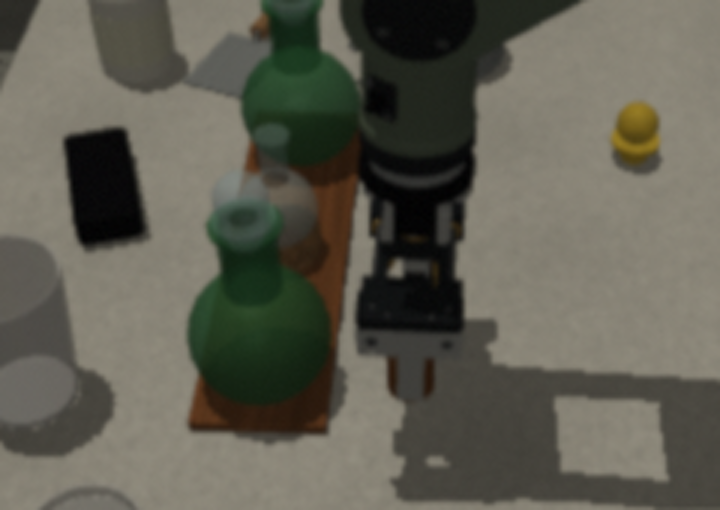

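>>> move_arm(motion=[0.6,0,1,-36,0])

```text
clock: 42.8
position: [0.5404, 0.103, 0.0666]
ee_rot: [-0.0, 0.708, 0.707, 0.009]
contact_force: [-0.0, -0.6, -0.9]
finger_gap: 0.599
```

```bash
python3 - <<'E'
from fit import *
settle(2);st()
E
```

```text
t 42.9 pos [550.7 103.4  77.6] toolx yaw 1.5698 zaxis [ 0.037  0.014 -0.999] gap 0.6 F [ 1.1  0.  -0.3]
```

>>> move_arm(motion=[0.6,0,1,-30,0,0.8,0,1,-36,0,1,0,1,-36,0,1,0,0,-15,0])

```text
clock: 43.23
position: [0.5459, 0.1016, 0.1934]
ee_rot: [0.004, 0.708, 0.707, 0.014]
contact_force: [0.6, -0.3, 1.4]
finger_gap: 0.775
```

```bash
python3 - <<'E'
from fit import *
settle(2);st();im,C=snap('top','t48')
cv2.imwrite('pics/t48c.png',cv2.resize(im[110:280,90:290],(700,595),interpolation=2))
cv2.imwrite('pics/t48d.png',cv2.resize(im[110:230,240:420],(720,480),interpolation=2))
E
```

```text
t 43.33 pos [546.1 101.6 192.5] toolx yaw 1.5695 zaxis [ 0.027  0.014 -1.   ] gap 0.861 F [ 0.6  0.6 -0.4]
```

View pics/t48c.png

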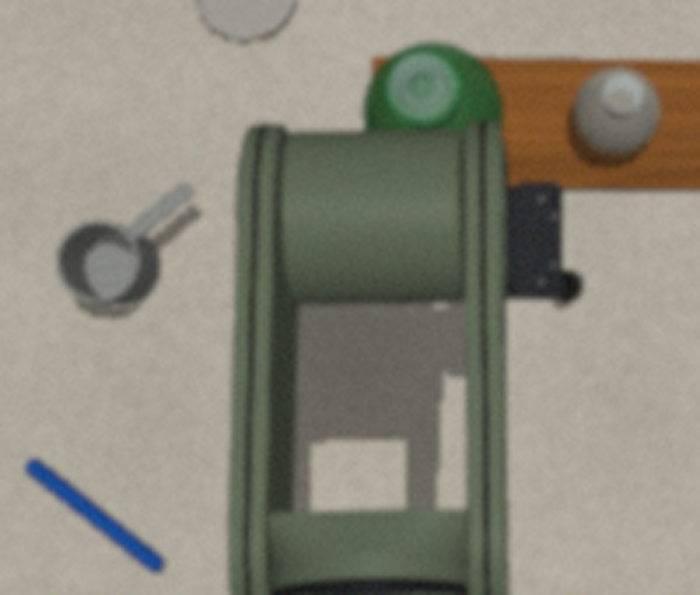

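>>> move_arm(motion=[1,18,0,-2,0,1,30,-1,-2,0,1,35,-1,-2,0,1,35,-1,-1,0,1,35,-1,0,0,1,32,-1,0,0,1,22,0,0,0,1,10,0,0,0])

```text
clock: 44.05
position: [0.5289, 0.3206, 0.1748]
ee_rot: [-0.005, 0.711, 0.703, -0.003]
contact_force: [0.1, 0.3, -0.3]
finger_gap: 0.999
```

>>> move_arm(motion=[1,0,0,0,0.1,1,0,0,0,0.11,1,0,0,0,0.115,1,0,0,0,0.115,1,0,0,0,0.115,1,0,0,0,0.11,1,0,0,0,0.1])

```text
clock: 44.63
position: [0.5186, 0.3167, 0.1541]
ee_rot: [-0.002, 0.928, 0.373, -0.021]
contact_force: [-0.3, 0.2, -0.0]
finger_gap: 1.002
```

```bash
python3 - <<'E'
from fit import *
settle(3);s,r=st();im,C=snap('wrist','w49')
print([(a['centre'],a['score'],at_z('wrist',a['centre'],0,C)) for a in robot.pinpoint('cup','wrist')[:2]])
p=at_z('top',(119.1,185.4),.07); t=at_z('top',(143.4,164),.067); print('top cup',p,t,np.linalg.norm((t-p)[:2]),np.degrees(np.arctan2(*(t-p)[[1,0]])))
b=at_z('top',(266.3,142.9),.054);l=at_z('top',(267.7,137.1),.127);print('rf',b,l)
E
```

```text
t 44.78 pos [518.7 316.9 154.6] toolx yaw 0.7722 zaxis [-0.041 -0.012 -0.999] gap 0.997 F [ 0.3  0.2 -0.5]
[([298.2, 187.6], 0.69, array([0.54663669, 0.34158807, 0.        ]))]
top cup [0.54332544 0.33902791 0.07      ] [0.59764048 0.27947461 0.067     ] 0.08060222788308753 -47.6339115058164
rf [ 0.65396764 -0.03190252  0.054     ] [ 0.65691934 -0.03209224  0.127     ]
```

View pics/w49.png

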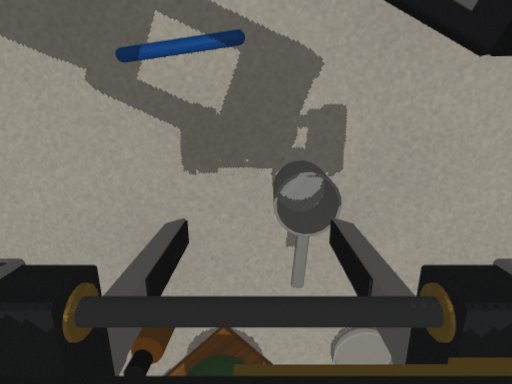

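```bash
python3 - <<'E'
from fit import *
im=cv2.imread('pics/w49.png')
cv2.imwrite('pics/w49c.png',cv2.resize(im[145:305,230:390],(600,600),interpolation=2))
E
```

```text
(no output)
```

View pics/w49c.png

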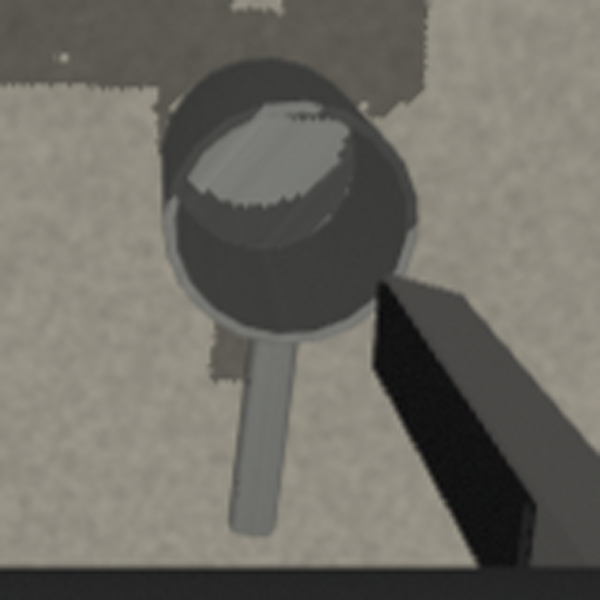

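```bash
python3 - <<'E'
from fit import *
C=cam('wrist')
c=at_z('wrist',(307.6,203.4),.07,C);t=at_z('wrist',(296.9,286.3),.067,C);m=at_z('wrist',(302.5,237),.067,C)
print(c,t,np.linalg.norm((t-c)[:2]),np.degrees(np.arctan2(*(t-c)[[1,0]])),np.degrees(np.arctan2(*(t-m)[[1,0]])))
E
```

```text
[0.54738051 0.34514645 0.07      ] [0.60174249 0.2801444  0.067     ] 0.08473777619800242 -50.09385934393523 -49.64381763007897
```

```bash
python3 - <<'E'
from fit import *
go(547,344,110,.702)
E
```

```text
t 44.88 pos [519.5 317.5 155.8] toolx yaw 0.772 zaxis [-0.038 -0.011 -0.999] gap 0.997 F [-0.2  0.3 -0.9]
shift tool [39.8  1.  44.4] turn 0.07 q [ 0.4   0.36  1.49  0.01  1.33 -0.37]
```

>>> move_arm(motion=[1,39,1,0,0.07])

```text
clock: 44.97
position: [0.5411, 0.3393, 0.1508]
ee_rot: [-0.0, 0.939, 0.343, -0.027]
contact_force: [0.8, -0.4, -0.4]
finger_gap: 0.996
```

```bash
python3 - <<'E'
from fit import *
settle(3);go(547,344,115,.702)
E
```

```text
t 45.12 pos [548.4 344.2 152.2] toolx yaw 0.7042 zaxis [-0.041 -0.012 -0.999] gap 0.996 F [-0.8 -0.4  0.2]
shift tool [ 0.2 -0.1 37.2] turn 0.002 q [ 0.42  0.45  1.38  0.01  1.35 -0.28]
```

>>> move_arm(motion=[1,0,0,36,0])

```text
clock: 45.2
position: [0.5534, 0.3468, 0.1246]
ee_rot: [-0.002, 0.938, 0.346, -0.012]
contact_force: [1.3, 0.8, 1.5]
finger_gap: 1.001
```

```bash
python3 - <<'E'
from fit import *
settle(4);go(547,344,65,.702);im,C=snap('wrist','w50')
print(proj('wrist',(.547,.345,.07),C))
E
```

```text
t 45.4 pos [545.7 343.1 115.9] toolx yaw 0.705 zaxis [-0.043 -0.013 -0.999] gap 0.992 F [ 0.8 -0.5  0.9]
shift tool [ 3.6  1.1 50.8] turn 0.003 q [ 0.42  0.48  1.42  0.01  1.29 -0.28]
[265.27859445 217.63699364]
```

View pics/w50.png

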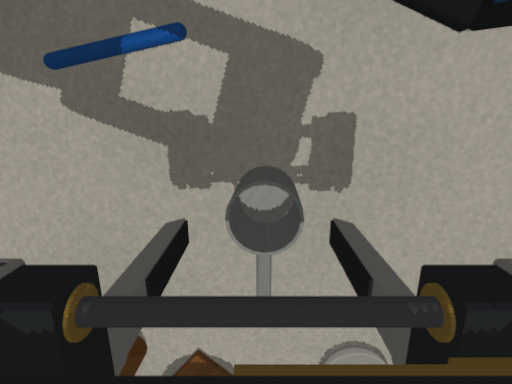

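>>> move_arm(motion=[1,4,0.5,27,0.003])

```text
clock: 45.53
position: [0.5544, 0.3478, 0.0985]
ee_rot: [-0.002, 0.939, 0.344, -0.013]
contact_force: [1.5, -0.1, 0.5]
finger_gap: 0.997
```

```bash
python3 - <<'E'
from fit import *
settle(4);go(547,344.5,65,.702)
E
```

```text
t 45.73 pos [549.2 345.5  91.5] toolx yaw 0.702 zaxis [-0.04  -0.012 -0.999] gap 1.0 F [-0.1 -0.1  0.6]
shift tool [-1.4 -0.2 26.5] turn 0.0 q [ 0.43  0.51  1.42  0.01  1.25 -0.28]
```

>>> move_arm(motion=[1,1,0.5,24,0])

```text
clock: 45.82
position: [0.5542, 0.3478, 0.0745]
ee_rot: [-0.002, 0.939, 0.344, -0.014]
contact_force: [0.8, 0.3, 0.3]
finger_gap: 1.002
```

```bash
python3 - <<'E'
from fit import *
settle(4);go(547,344.5,65,.702);im,C=snap('wrist','w51')
E
```

```text
t 46.02 pos [549.4 345.5  68.3] toolx yaw 0.7021 zaxis [-0.04  -0.012 -0.999] gap 1.0 F [ 0.8 -0.   0.5]
shift tool [-2.3 -0.7  3.4] turn 0.0 q [ 0.43  0.54  1.43  0.01  1.21 -0.28]
```

View pics/w51.png

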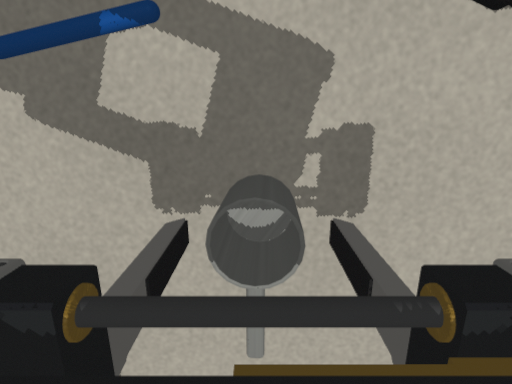

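>>> move_arm(motion=[1,-2,-0.5,3,0])

```text
clock: 46.15
position: [0.5494, 0.3454, 0.068]
ee_rot: [-0.002, 0.939, 0.344, -0.018]
contact_force: [0.1, -0.4, 0.3]
finger_gap: 1.001
```

```bash
python3 - <<'E'
from fit import *
settle(4);st()
E
```

```text
t 46.35 pos [548.2 345.   66.7] toolx yaw 0.7022 zaxis [-0.038 -0.011 -0.999] gap 1.003 F [-0.1  0.2 -0.1]
```

>>> move_arm(motion=[0.5,0,0,0,0], newtons=30)

```text
clock: 46.43
position: [0.5482, 0.345, 0.067]
ee_rot: [-0.002, 0.939, 0.344, -0.019]
contact_force: [-0.1, -0.5, 0.0]
finger_gap: 0.958
```

```bash
python3 - <<'E'
from fit import *
settle(9);st();snap('wrist','w52')
E
```

```text
t 46.88 pos [548.  344.8  66.7] toolx yaw 0.7021 zaxis [-0.038 -0.011 -0.999] gap 0.641 F [ 0.1 -0.7  1.1]
```

View pics/w52.png

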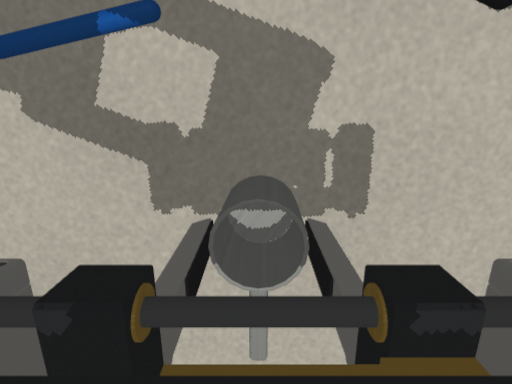

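>>> move_arm(motion=[0.5,0,0,0,0,0.5,0,0,-10,0,0.5,0,0,-22,0,0.5,0,0,-32,0,0.5,0,0,-36,0,0.5,0,0,-36,0,0.5,0,0,-36,0,0.5,0,0,-26,0])

```text
clock: 47.6
position: [0.5497, 0.3444, 0.2622]
ee_rot: [-0.001, 0.939, 0.344, -0.032]
contact_force: [0.9, 0.3, -1.3]
finger_gap: 0.645
```

```bash
python3 - <<'E'
from fit import *
go(525,-318,285,.39)
snap('wrist','w53')
E
```

```text
t 47.6 pos [549.7 344.4 262.2] toolx yaw 0.7024 zaxis [-0.061 -0.02  -0.998] gap 0.645 F [ 0.9  0.3 -1.3]
shift tool [-447.4  489.6   -7.7] turn 0.312 q [ 0.42  0.38  1.24  0.01  1.58 -0.28]
```

View pics/w53.png

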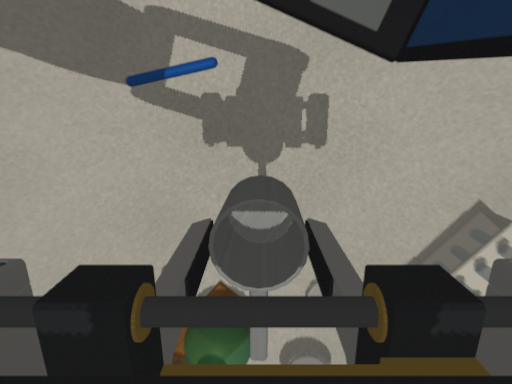

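>>> move_arm(motion=[0.5,-10,11,-1,0,0.5,-18,20,-1,0,0.5,-24,26,-1,0,0.5,-25,27,-1,0,0.5,-25,27,-1,0,0.5,-25,27,-1,0,0.5,-25,27,-1,0,0.5,-25,27,-1,0])

```text
clock: 48.32
position: [0.5436, 0.0849, 0.2869]
ee_rot: [-0.003, 0.936, 0.351, -0.018]
contact_force: [0.8, -0.1, -1.3]
finger_gap: 0.644
```

```bash
python3 - <<'E'
from fit import *
go(525,-318,270,.39)
E
```

```text
t 48.32 pos [543.6  84.9 286.9] toolx yaw 0.7174 zaxis [-0.036 -0.007 -0.999] gap 0.644 F [ 0.8 -0.1 -1.3]
shift tool [-278.3  291.8   20.5] turn 0.327 q [ 0.    0.14  1.49 -0.01  1.55 -0.71]
```

>>> move_arm(motion=[0.5,-25,27,1,0,0.5,-26,27,1,0,0.5,-26,27,1,0,0.5,-26,27,1,0,0.5,-26,27,1,0,0.5,-26,27,1,0,0.5,-26,27,1,0,0.5,-25,26,1,0])

```text
clock: 48.98
position: [0.5254, -0.2261, 0.2829]
ee_rot: [-0.002, 0.936, 0.351, -0.016]
contact_force: [0.4, 0.2, -0.4]
finger_gap: 0.645
```

```bash
python3 - <<'E'
from fit import *
go(525,-318,260,.39)
E
```

```text
t 48.98 pos [ 525.4 -226.1  282.9] toolx yaw 0.7185 zaxis [-0.03  -0.007 -1.   ] gap 0.645 F [ 0.4  0.2 -0.4]
shift tool [-60.2  69.3  23.5] turn 0.328 q [-0.55  0.18  1.45 -0.02  1.53 -1.26]
```

>>> move_arm(motion=[0.5,-20,22,1,0,0.5,-12,14,1,0,0.5,-6,6,1,0.1,0.5,0,0,0,0.11,0.5,0,0,0,0.1])

```text
clock: 49.4
position: [0.5205, -0.2954, 0.2787]
ee_rot: [0.002, 0.982, 0.191, -0.016]
contact_force: [0.9, 0.6, -1.4]
finger_gap: 0.643
```

```bash
python3 - <<'E'
from fit import *
settle(4);go(522,-316,260,.39)
im,C=snap('wrist','w54');im2,_=snap('top','t54')
print([(a['centre'],a['score'],at_z('wrist',a['centre'],0,C)) for a in robot.pinpoint('basin','wrist')[:2]])
E
```

```text
t 49.6 pos [ 520.9 -294.1  279. ] toolx yaw 0.3936 zaxis [-0.032 -0.009 -0.999] gap 0.64 F [-0.  -0.3 -0.8]
shift tool [-6.7 20.7 19.1] turn 0.004 q [-0.64  0.24  1.39 -0.03  1.53 -1.04]
[([259.8, 179.8], 0.92, array([ 0.52231517, -0.32052277,  0.        ]))]
```

View pics/w54.png

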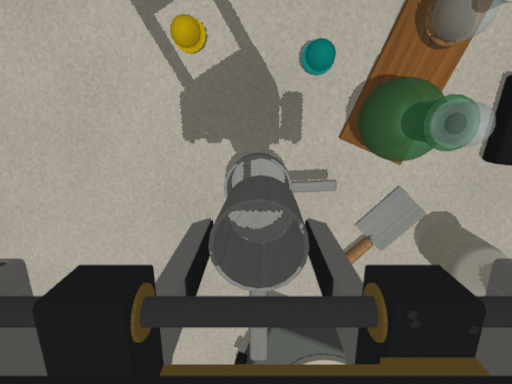

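```bash
python3 - <<'E'
from fit import *
im=cv2.imread('pics/w54.png'); cv2.imwrite('pics/w54c.png',cv2.resize(im[140:240,210:350],(784,560),interpolation=2))
E
```

```text
(no output)
```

View pics/w54c.png

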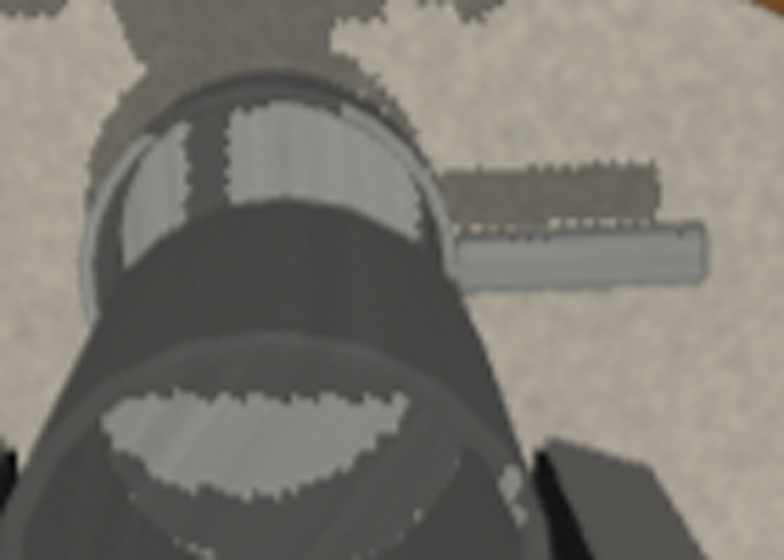

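```bash
python3 - <<'E'
from fit import *
C=cam('wrist')
t=at_z('wrist',(335.9,185),.044,C);m=at_z('wrist',(291.3,187.3),.044,C);c=at_z('wrist',(258.2,189),.045,C)
print(c,t,np.linalg.norm((t-c)[:2]),np.degrees(np.arctan2(*(t-m)[[1,0]])),np.degrees(np.arctan2(*(t-c)[[1,0]])))
for cx,cy in ((.5215,-.3185),(c[0],c[1])):
    q=np.array([proj('wrist',[cx+.048*np.cos(a),cy+.048*np.sin(a),.045],C) for a in np.linspace(0,6.28,73)]);print(q.min(0),q.max(0))
s,r=st(); print('cup handle dir tool y yaw', np.degrees(np.arctan2(r[1,1],r[0,1])))
E
```

```text
[ 0.52298228 -0.32345948  0.045     ] [ 0.62035463 -0.27604114  0.044     ] 0.10830454558892402 26.109201918464738 25.965132471339725
[224.45765972 151.18708081] [292.96581434 217.67611756]
[224.1945104  154.96654105] [292.47045372 221.0156651 ]
t 49.75 pos [ 521.1 -293.9  279.2] toolx yaw 0.3929 zaxis [-0.031 -0.01  -0.999] gap 0.64 F [ 0.2  0.1 -1.1]
cup handle dir tool y yaw -67.4927622465153
```

```bash
python3 - <<'E'
from fit import *
go(522.5,-320.5,250,.393)
E
```

```text
t 49.75 pos [ 521.1 -293.9  279.2] toolx yaw 0.3929 zaxis [-0.031 -0.01  -0.999] gap 0.64 F [ 0.2  0.1 -1.1]
shift tool [-8.  25.2 29.4] turn -0.0 q [-0.64  0.24  1.39 -0.03  1.53 -1.04]
```

>>> move_arm(motion=[0.5,-8,25,29,0])

```text
clock: 49.83
position: [0.5264, -0.3189, 0.2576]
ee_rot: [0.006, 0.98, 0.198, -0.011]
contact_force: [1.2, -1.0, -0.0]
finger_gap: 0.641
```

```bash
python3 - <<'E'
from fit import *
settle(3);go(522.5,-320.5,175,.393)
E
```

```text
t 49.98 pos [ 521.1 -319.9  247.6] toolx yaw 0.3929 zaxis [-0.036 -0.006 -0.999] gap 0.643 F [-1.1  0.1 -1.6]
shift tool [ 3.6  1.7 72.5] turn -0.0 q [-0.68  0.29  1.4  -0.03  1.48 -1.07]
```

>>> move_arm(motion=[0.5,-1,0,20,0,0.5,-1,0,25,0,0.5,0,0,20,0,0.5,0,0,10,0])

```text
clock: 50.32
position: [0.5209, -0.3215, 0.1779]
ee_rot: [0.004, 0.98, 0.197, -0.013]
contact_force: [-0.7, 0.8, -0.7]
finger_gap: 0.644
```

```bash
python3 - <<'E'
from fit import *
settle(4);go(522.5,-320.5,130,.393);snap('wrist','w55')
E
```

```text
t 50.52 pos [ 522.1 -322.9  180.7] toolx yaw 0.396 zaxis [-0.022 -0.015 -1.   ] gap 0.644 F [ 0.3  0.1 -0.9]
shift tool [ 2.6 -2.3 50.7] turn 0.003 q [-0.68  0.33  1.48 -0.03  1.34 -1.07]
```

View pics/w55.png

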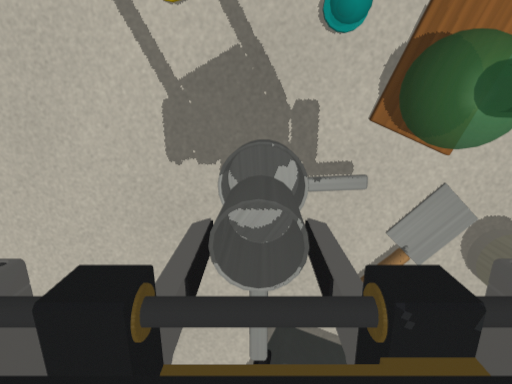

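```bash
python3 - <<'E'
from fit import *
C=cam('wrist')
def rim(cx,cy):
    q=np.array([proj('wrist',[cx+.048*np.cos(a),cy+.048*np.sin(a),.045],C) for a in np.linspace(0,6.28,73)]);return np.r_[q.min(0),q.max(0)]
r=least_squares(lambda p:(rim(*p)-np.array([219,140,307,0]))[:3],[.522,-.3205]);print(r.x,r.fun)
t=at_z('wrist',(367,182),.044,C);m=at_z('wrist',(308,184),.044,C);print(t,np.degrees(np.arctan2(*(t[:2]-r.x)[::-1])),np.degrees(np.arctan2(*(t-m)[[1,0]])),np.linalg.norm(t[:2]-r.x))
E
```

```text
[ 0.52225809 -0.3235292 ] [-1.5842808   0.12702633  1.55872916]
[ 0.62060944 -0.27704281  0.044     ] 25.29805444139056 25.1265415715737 0.10878405663711328
```

```bash
python3 - <<'E'
from fit import *
go(523,-322,143,.393);go(523,-322,72,.393)
E
```

```text
t 50.57 pos [ 522.5 -323.2  181.4] toolx yaw 0.3959 zaxis [-0.021 -0.016 -1.   ] gap 0.645 F [ 0.6 -0.9  0. ]
shift tool [ 1.9 -1.2 38.3] turn 0.003 q [-0.68  0.33  1.48 -0.03  1.34 -1.07]
t 50.57 pos [ 522.5 -323.2  181.4] toolx yaw 0.3959 zaxis [-0.021 -0.016 -1.   ] gap 0.645 F [ 0.6 -0.9  0. ]
shift tool [  3.8  -1.7 109.3] turn 0.003 q [-0.68  0.33  1.48 -0.03  1.34 -1.07]
```

>>> move_arm(motion=[0.5,2,0,37,0.003])

```text
clock: 50.65
position: [0.5296, -0.3278, 0.1545]
ee_rot: [0.014, 0.981, 0.195, -0.005]
contact_force: [1.4, -1.5, -0.1]
finger_gap: 0.643
```

```bash
python3 - <<'E'
from fit import *
settle(4);go(523,-322,106,.393)
E
```

```text
t 50.85 pos [ 523.4 -322.8  144.7] toolx yaw 0.3932 zaxis [-0.022 -0.016 -1.   ] gap 0.645 F [ 0.6  0.2 -0.6]
shift tool [ 1.  -1.2 38.7] turn 0.0 q [-0.68  0.37  1.51 -0.03  1.27 -1.06]
```

>>> move_arm(motion=[0.5,1,0,36,0])

```text
clock: 50.93
position: [0.5298, -0.3279, 0.1185]
ee_rot: [0.013, 0.981, 0.195, -0.006]
contact_force: [2.5, -0.8, -0.6]
finger_gap: 0.642
```

```bash
python3 - <<'E'
from fit import *
settle(4);go(523,-322,73,.393);snap('wrist','w56')
E
```

```text
t 51.13 pos [ 523.5 -323.   109.5] toolx yaw 0.3931 zaxis [-0.022 -0.015 -1.   ] gap 0.64 F [ 0.4  0.2 -1.1]
shift tool [ 0.9 -1.3 36.4] turn 0.0 q [-0.68  0.41  1.53 -0.03  1.21 -1.06]
```

View pics/w56.png

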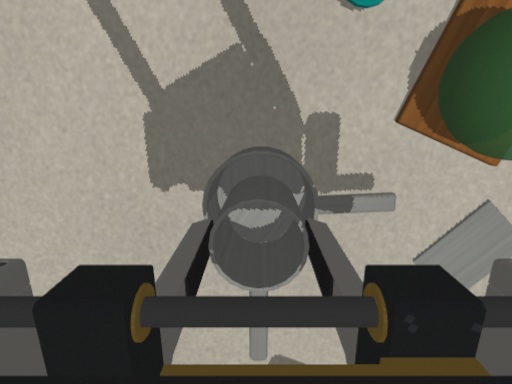

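>>> move_arm(motion=[0.5,1,-1,34,0])

```text
clock: 51.27
position: [0.5305, -0.328, 0.086]
ee_rot: [0.014, 0.981, 0.195, -0.005]
contact_force: [2.3, -2.2, -0.5]
finger_gap: 0.642
```

```bash
python3 - <<'E'
from fit import *
settle(4);go(523,-322,71,.393);im,C=snap('wrist','w57')
def rim(cx,cy,r=.048,z=.045):
    q=np.array([proj('wrist',[cx+r*np.cos(a),cy+r*np.sin(a),z],C) for a in np.linspace(0,6.28,73)]);return np.r_[q.min(0),q.max(0)].round()
print(rim(.522,-.320),rim(.522,-.324),rim(.522,-.320,.046,0))
E
```

```text
t 51.47 pos [ 524.2 -322.9   77.4] toolx yaw 0.3932 zaxis [-0.02  -0.017 -1.   ] gap 0.646 F [ 0.1 -1.1 -1.3]
shift tool [-0.6 -1.3  6.4] turn 0.0 q [-0.68  0.45  1.55 -0.03  1.15 -1.06]
[192. 151. 328. 278.] [191. 156. 326. 283.] [208. 145. 315. 248.]
```

View pics/w57.png

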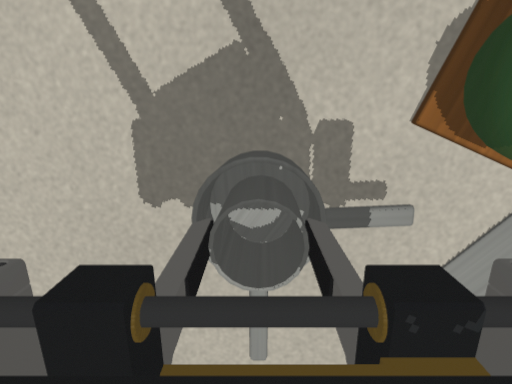

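>>> move_arm(motion=[0.5,-0.5,0,5.5,0])

```text
clock: 51.6
position: [0.5261, -0.3251, 0.0757]
ee_rot: [0.009, 0.981, 0.195, -0.009]
contact_force: [0.2, -0.6, -1.5]
finger_gap: 0.641
```

```bash
python3 - <<'E'
from fit import *
settle(4);st()
E
```

```text
t 51.8 pos [ 524.7 -324.1   73.6] toolx yaw 0.3931 zaxis [-0.018 -0.019 -1.   ] gap 0.645 F [-0.9 -0.2  0. ]
```

>>> move_arm(motion=[0.5,-1,-1,3,0])

```text
clock: 51.88
position: [0.5241, -0.3242, 0.0717]
ee_rot: [0.008, 0.981, 0.195, -0.01]
contact_force: [-0.1, -0.3, -1.2]
finger_gap: 0.645
```

```bash
python3 - <<'E'
from fit import *
settle(4);st()
E
```

```text
t 52.08 pos [ 523.7 -324.    71.1] toolx yaw 0.393 zaxis [-0.017 -0.02  -1.   ] gap 0.64 F [ 0.7 -0.6  0.7]
```

>>> move_arm(motion=[0.5,0,0,1,0])

```text
clock: 52.17
position: [0.524, -0.3246, 0.0708]
ee_rot: [0.009, 0.981, 0.195, -0.01]
contact_force: [-1.0, -1.3, 3.6]
finger_gap: 0.645
```

```bash
python3 - <<'E'
from fit import *
settle(3);st()
E
```

```text
t 52.32 pos [ 524.  -324.6   70.8] toolx yaw 0.3931 zaxis [-0.016 -0.021 -1.   ] gap 0.641 F [-0.6 -0.7  3.7]
```

>>> move_arm(motion=[0.9,0,0,0,0])

```text
clock: 52.4
position: [0.524, -0.3245, 0.0708]
ee_rot: [0.009, 0.981, 0.195, -0.01]
contact_force: [0.2, -0.7, 0.1]
finger_gap: 0.682
```

```bash
python3 - <<'E'
from fit import *
settle(6);st();snap('wrist','w58')
E
```

```text
t 52.7 pos [ 523.7 -324.2   70.3] toolx yaw 0.3931 zaxis [-0.017 -0.02  -1.   ] gap 0.891 F [0.1 1.1 0. ]
```

View pics/w58.png

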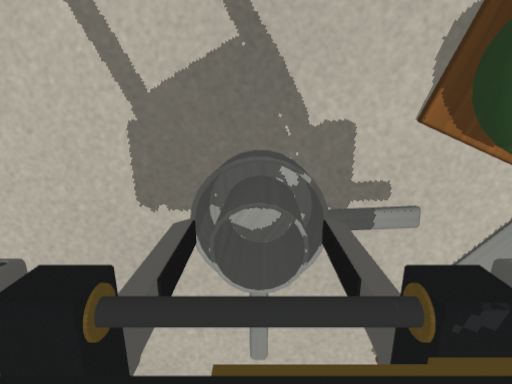

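Cup is nested at the right angle (handle pointing down in the picture, basin handle right). Withdraw straight up, then move clear and check everything.

>>> move_arm(motion=[0.95,0,0,-25,0])

```text
clock: 52.83
position: [0.5205, -0.3209, 0.09]
ee_rot: [0.004, 0.981, 0.195, -0.014]
contact_force: [-0.2, 0.3, -0.9]
finger_gap: 0.935
```

```bash
python3 - <<'E'
from fit import *
settle(2);st()
E
```

```text
t 52.93 pos [ 526.2 -325.3   98.4] toolx yaw 0.3931 zaxis [-0.012 -0.024 -1.   ] gap 0.946 F [ 0.4 -0.8  0.8]
```

>>> move_arm(motion=[1,0,0,-30,0,1,0,0,-36,0,1,0,0,-36,0,1,0,0,-30,0,1,0,-25,-10,0,1,0,-30,0,0,1,0,-30,0,0,1,0,-15,0,0])

```text
clock: 53.6
position: [0.4906, -0.2308, 0.2418]
ee_rot: [0.012, 0.981, 0.193, -0.006]
contact_force: [0.1, -0.4, -0.4]
finger_gap: 0.998
```

```bash
python3 - <<'E'
from fit import *
settle(2);s,r=st();snap('wrist','w59')
im,_=snap('side','s59');im2,_=snap('top','t59')
cv2.imwrite('pics/s59c.png',cv2.resize(im[60:270,80:340],(743,600),interpolation=2))
E
```

```text
t 53.7 pos [ 490.6 -230.9  241.5] toolx yaw 0.3894 zaxis [-0.008 -0.027 -1.   ] gap 0.998 F [-0.8 -0.2 -0.2]
```

View pics/w59.png

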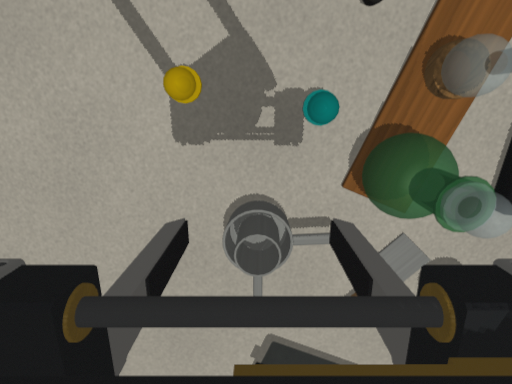

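View pics/s59c.png

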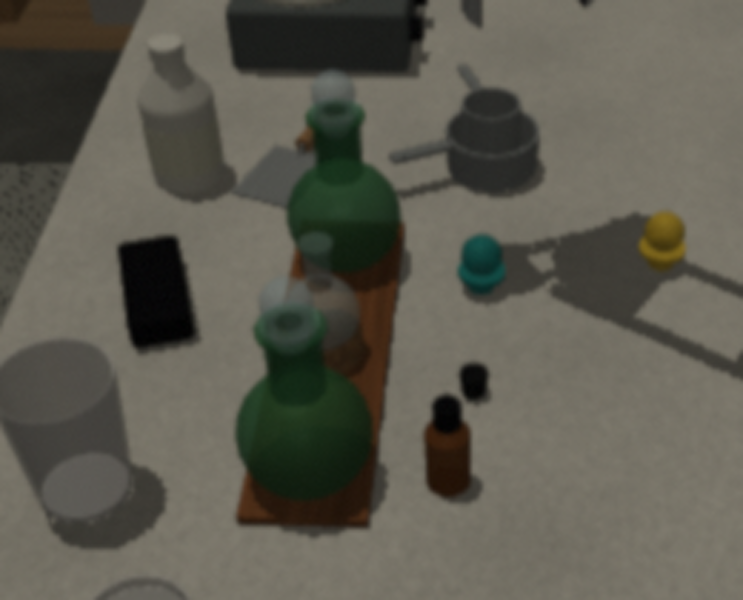

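View pics/t59.png

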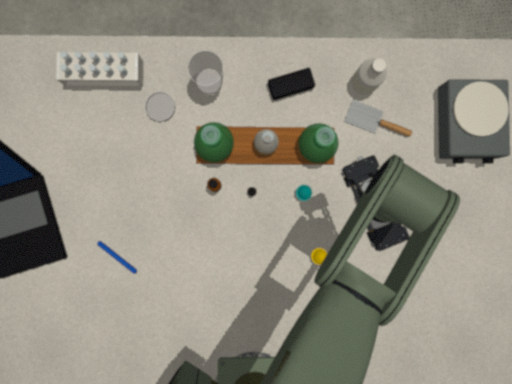

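```bash
python3 - <<'E'
from fit import *
im=cv2.imread('pics/t59.png'); cv2.imwrite('pics/t59c.png',cv2.resize(im[115:205,185:345],(800,450),interpolation=2))
E
```

```text
(no output)
```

View pics/t59c.png

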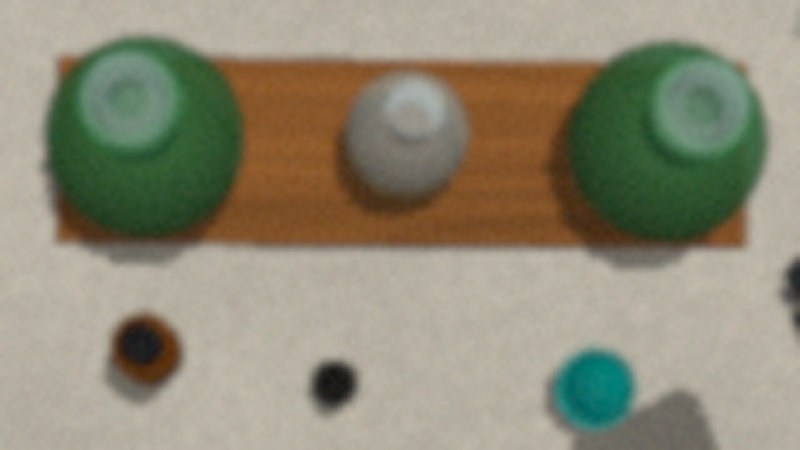

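```bash
python3 - <<'E'
from fit import *
for n,p,z in [('cap',(140,343),.086),('bottle shoulder',(146,350),.055),('flask body',(145,138),.062),('flask lip',(129,101),.16),('rball',(407,134),.054),('rlip',(415,112),.127),('stop flask body',(667,140),.062),('stop lip',(701,106),.16),('board mid front',(401,244),.01),('board mid rear',(401,59),.01)]:
    print(n,np.round(at_z('top',(185+p[0]/5,115+p[1]/5),z)*1000,1))
E
```

```text
cap [546.8 102.7  86. ]
bottle shoulder [545.2 101.8  55. ]
flask body [653.2 102.   62. ]
flask lip [655.6 103.  160. ]
rball [656.8 -32.2  54. ]
rlip [656.2 -32.8 127. ]
stop flask body [ 652.8 -165.5   62. ]
stop lip [ 654.  -166.5  160. ]
board mid front [604.7 -30.8  10. ]
board mid rear [704. -31.  10.]
```

```bash
python3 - <<'E'
from fit import *
st(); print(robot.sign_off())
E
```

```text
t 53.85 pos [ 491.4 -233.6  241.2] toolx yaw 0.3869 zaxis [-0.008 -0.027 -1.   ] gap 1.004 F [ 0.5 -0.5  0.8]
the job is handed in; nothing more can be done
None
```

I did all the steps in the order asked and handed the job in at about 54 s. The gripper was open and clear of everything.

Last checks, from the top, side and wrist pictures:
- **Stopper:** the clear one is seated with its flange on the lip of the open flask, concentric in the wrist picture. The turquoise and yellow ones were not touched.
- **Cork ring and small flask:** the flask stands upright in the ring, with lip and ball lined up within about 1 mm from above. They sit midway between the big flasks (y about -32 mm), but slightly behind the line between the flask centres. The top camera puts that at about 2 mm; the wrist fit put the ring nearer 5 mm.
- **Amber bottle:** it stands at about (546, 102) mm, in front of the now-closed flask. The gap is about 39 mm.
- **Cup:** it stands upright in the basin, with its handle about 92° from the basin's handle by the wrist camera.

**Problem on the way:** on its first two releases the small flask tilted about 10° and leaned in the ring without falling over. Both times it had been let go a few millimetres off the ring's centre. I lifted it, centred it and seated it again, and it has stayed upright since.

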